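# Refill the tube capper's round hopper

## Robot

A 6-joint arm with a two-finger parallel gripper is mounted at the origin on the work surface. World frame = base frame: x ahead of the robot, y to its left, z up, the work surface at z = 0. Lengths are in m, angles in rad, forces in N, time in s.
With the tool pointing down it reaches from about 0.325 to 0.75 m from the base axis. Payload 7.6 kg.
Tool frame: the origin (TCP) lies on the centre line of the jaws, within the pads' length; the fingertips stand bot.tcp_to_tips ahead of it and the grasp point (between the pads) lies 11 mm behind it (bot.tcp_to_tips is the distance from the TCP to the fingertips, in m); z points along the fingers, x is the direction in which the jaws open and shut, and the axes are right-handed (so a half turn about z gives the same grasp; the last joint's range is limited). The gripper opens to 85 mm and grips with 20 to 120 N. Pads are 22 mm wide; open, the fingers measure 114 mm over their backs; the gripper's body (76 mm by 85 mm) begins 54 mm behind the grasp point. The pads swing forward as they close: fully open they stand 13 mm farther back than shut.
Start: joints at [1.07, 0.052, 1.401, -0, 1.689, -0.07], TCP at [0.219, 0.477, 0.239] pointing down, gripper open.
Joint ranges: [-2.9, 2.9], [-0.91, 2.17], [0.12, 2.37], [-1.06, 4.2], [0.26, 2.73], [-2.93, 2.93]. Speed limits (rad/s): [2.57, 2.57, 3.01, 3.14, 3.14, 3.14].

## Interface

Orientations are given as [roll, pitch, yaw] about the fixed x, y, z axes, in that order (R = Rz(yaw) Ry(pitch) Rx(roll)).
In Python, from rig import bot, grab_frame, workorder gives the robot as it stands. The module is installed in compiled form; this text tells all that it offers.
- The arm moves only by the tool move_arm, never from a script. Its argument "moves" is a list of rows, each an object with "xyz": the shift along the tool's x, y, z in mm, a list of three; "twist": the turn about the tool's z in degrees; "hand": the closure, from -1 (fully open) to 1 (shut). In form: [{"xyz": [tx, ty, tz], "twist": twist, "hand": hand}, ...]. A call has 1 to 12 rows; each row is the pose to reach, as a shift and turn from the pose commanded when the call began, along the tool's axes at that moment; what a row does not reach only later rows make up. A row lasts 1/10 s, in which the tool goes at most 50 mm and 8.59 degrees, less where a joint would pass 70% of its speed; a pose out of reach is approached as far as the arm can. A call with a gripper value outside its range is refused whole. The fingers move at their own pace and stop on an object; "grip_force" is the grip in N (left out, the last holds). Time passes only in rows, so rows that repeat a pose let the fingers close. It gives the time, the measured TCP pose, the force and the opening at its end, in the units of the state.
- bot.state(): the state, without advancing time (a new reading comes with each control period).
- grab_frame(name): name is "scene" or "top"; returns a dict with "color" (480x640x3 uint8, red, green, blue), "z_map" (480x640 float32, m along the optical axis (not along the pixel's ray), 0 where there is no reading), "mtx" (3x3 intrinsics, pixels), "rvec" (rotation vector, rad) and "tvec" (3), from world to camera coordinates, as OpenCV has them. Camera axes: x right, y down, z forward; pixel columns grow to the right and rows downward; lengths in m; the calibration is good to about 2 mm. A picture is of the moment at which its call begins.
- workorder.hand_in(): hands the job in, once; it reports no verdict.
The state is a dict: "time_s": time; "joint_pos": joint angles; "joint_vel": joint speeds; "joint_efforts": joint torques, N m; "ee_pos": TCP position; "tool_rot": TCP orientation; "force": force on the tool from outside, world axes, zero at the start; "ft_torque": the same for the moment, N m; "gripper_width": finger opening in m.
Only numpy, scipy, OpenCV 4.12 (cv2) and the standard library are available. Lean on these libraries where they do the work, as an engineer would, in place of code of your own. Each camera call takes 0.05 s, during which the arm holds its last target.

## Task

Refill the tube capper: put the stray caps from the white pad into the cup with the others and turn the carousel by its knob until the round hopper stands at the loading pointer; once both are done, pour all the caps from the cup into the round hopper there. Then stand the empty cup upright back on its round mat and turn the carousel until the loaded round hopper is centred under the capping head. Leave the jar, box and rack on the bench alone.

Things in the scene. Friction and masses are not known exactly. Their poses are not given: they have to be found in the camera images.
- load_point (a point): point on the fixed loading place of the tube capper, 105 mm from the carousel axis in front of the black pointer block on the capper's rim, 42 mm above the bench (height of the carousel's upper face). Fixed; its place and yaw differ from start to start
- head_point (a point): point straight below the capping head (dark cylinder, 40 mm wide, underside 108 mm above the bench, on a white arm whose top is 167 mm high, held by a 170 mm high column 205 mm from the carousel axis), 105 mm from the carousel axis, 42 mm above the bench; it lies 135 deg round the carousel from the loading point (clockwise seen from above going from loading point to head)
- hopper (a point): centre of the inner floor of the round steel hopper on the carousel (inner floor 46 mm above the bench, rim 87 mm above the bench, inside radius 40 mm at the floor and 44 mm at the rim), 105 mm from the carousel axis. Its z points up, its x from the hopper towards the carousel axis. The carousel's two other hoppers are square, 70 mm wide, 120 deg either side of it, rims equally high
- knob_grip (a point): grip point of the carousel's black bar knob, on the carousel axis, 122 mm above the bench: a bar 66 mm long (along this point's x, which points away from the round hopper), 16 mm thick (along its y), from 102 to 136 mm above the bench. Turns with the carousel
- carousel (a joint): turn of the carousel, rad, positive anticlockwise seen from above, 0 when the round hopper is at the loading point; it turns endlessly either way (values may pass 2 pi) and stays where it is left (friction about 0.12 N m)
- cup_mat: flat round black rubber mat, radius 60 mm, 2 mm thick, fixed to the bench; origin at the centre of its underside; the cup's place
- pad: flat white pad 180 x 160 mm (x, y), 2 mm thick, fixed to the bench, on which the stray caps stand; origin at the centre of its underside
- cup: open white tapered cup, 82 mm tall, outside radius 26 mm at the foot and 35 mm at the rim, wall 3 mm, inner floor 4 mm above its foot, with a straight black grip sleeve of radius 33 mm from 14 to 60 mm above its foot; 80 to 170 g empty; round, so it may be gripped from any side; origin at the centre of its underside, z up through its mouth
- cap1: plain grey plastic square plug cap (solid), 14 x 14 mm, 18 mm tall, with a groove below its top, 12 g; origin at the centre of its underside, z along its height, sides square to its x and y. Starts in the cup
- cap2: plain grey plastic square plug cap (solid), 14 x 14 mm, 18 mm tall, with a groove below its top, 12 g; origin at the centre of its underside, z along its height, sides square to its x and y. Starts in the cup
- cap3: plain grey plastic square plug cap (solid), 14 x 14 mm, 18 mm tall, with a groove below its top, 12 g; origin at the centre of its underside, z along its height, sides square to its x and y. Starts in the cup
- cap4: plain grey plastic square plug cap (solid), 14 x 14 mm, 18 mm tall, with a groove below its top, 12 g; origin at the centre of its underside, z along its height, sides square to its x and y. A stray: starts standing on the pad, or is absent
- cap5: plain grey plastic square plug cap (solid), 14 x 14 mm, 18 mm tall, with a groove below its top, 12 g; origin at the centre of its underside, z along its height, sides square to its x and y. A stray: starts standing on the pad, or is absent
- cap6: plain grey plastic square plug cap (solid), 14 x 14 mm, 18 mm tall, with a groove below its top, 12 g; origin at the centre of its underside, z along its height, sides square to its x and y. A stray: starts standing on the pad, or is absent
- cap7: plain grey plastic square plug cap (solid), 14 x 14 mm, 18 mm tall, with a groove below its top, 12 g; origin at the centre of its underside, z along its height, sides square to its x and y. A stray: starts standing on the pad, or is absent
- cap8: plain grey plastic square plug cap (solid), 14 x 14 mm, 18 mm tall, with a groove below its top, 12 g; origin at the centre of its underside, z along its height, sides square to its x and y. A stray: starts standing on the pad, or is absent
- reagent_jar: bystander: amber jar with white lid, radius 28, 85 mm tall; origin at the centre of its underside; leave alone
- tip_box: bystander: clear box 80 x 115 x 55 mm; origin at the centre of its underside; leave alone
- tube_rack: bystander: white rack 60 x 170 x 50 mm with capped tubes standing out of it to 104 mm; origin at the centre of its underside; leave alone

How it is judged:
By the outcome, as a careful person would: the job done as asked, in the order asked, and still so for the second after the job is handed in, with the robot touching nothing.
Of cap4, cap5, cap6, cap7, cap8 only 3 to 5 are there at a start; the rules pass over those that are not, and their reading is None.
At some moment in a run one of cap4, cap5, cap6, cap7, cap8 may be knocked a few centimetres aside while the robot is not near it.
It also fails if it takes over 210 s, if anything falls off the work surface, if the arm or the gripper's body presses on something with over 40 N, if the wrist force passes 120 N, or if a joint passes its speed limit or range.

## Working session

There is one attempt and no reset: what is moved stays moved. The work goes in short steps, Python scripts to look and compute and a tool call to move; the robot and the scene stay as the last step left them, time stands still between calls to the robot, and variables do not carry over. Pictures are saved under pics/ and viewed, and the job is handed in when it is done.

Besides the shell and the picture viewer there is one more tool, called after "Request:" as name(argument=value, ...), one argument or row to a line, values as JSON. move_arm: Moves the arm, as the interface text tells. Its arguments: {"type":"object","properties":{"moves":{"type":"array"},"grip_force":{"type":"number"}},"required":["moves"]}

```bash
mkdir -p pics; cat > h.py <<'E'
import numpy as np, cv2
from rig import bot, grab_frame, workorder
def save(f,name): cv2.imwrite('pics/'+name,cv2.cvtColor(f['color'],cv2.COLOR_RGB2BGR))
def pts(f):
    K=f['mtx'];R=cv2.Rodrigues(np.array(f['rvec'],float))[0];t=np.array(f['tvec'],float).reshape(3)
    z=f['z_map'];v,u=np.mgrid[0:480,0:640]
    c=np.stack([(u-K[0,2])/K[0,0]*z,(v-K[1,2])/K[1,1]*z,z],-1)
    w=(c-t)@R; w[z<=0]=np.nan
    return w
def ray(f,u,v,h):
    K=f['mtx'];R=cv2.Rodrigues(np.array(f['rvec'],float))[0];t=np.array(f['tvec'],float).reshape(3)
    d=R.T@np.array([(u-K[0,2])/K[0,0],(v-K[1,2])/K[1,1],1.]);o=-R.T@t
    return o+d*(h-o[2])/d[2]
E
python3 - <<'E'
from h import *
np.set_printoptions(precision=4,suppress=True)
for n in('scene','top'):
    f=grab_frame(n);save(f,n+'0.png');print(f['mtx'],f['rvec'],f['tvec'])
    R=cv2.Rodrigues(np.array(f['rvec'],float))[0];print(-R.T@np.array(f['tvec']).reshape(3))
s=bot.state();print(s,bot.tcp_to_tips)
E
```

```text
[[479.0192   0.     314.1235]
 [  0.     479.0192 243.5356]
 [  0.       0.       1.    ]] [ 1.9383  1.802  -0.567 ] [-0.0189 -0.4674  1.3202]
[ 1.1331 -0.0572  0.8214]
[[521.6585   0.     326.9308]
 [  0.     521.6585 232.5399]
 [  0.       0.       1.    ]] [ 1.9729 -2.2521  0.2356] [0.0447 0.6142 1.0095]
[ 0.3935 -0.008   1.115 ]
{'time_s': 0.1, 'joint_pos': array([ 1.0697,  0.0528,  1.4016, -0.    ,  1.6886, -0.0703]), 'joint_vel': array([ 0.0012, -0.0008, -0.0017, -0.0006, -0.0004, -0.001 ]), 'joint_efforts': array([  0.0011, -38.2583, -36.0983,  -0.0001,   0.0048,  -0.0001]), 'ee_pos': array([0.2191, 0.4768, 0.2385]), 'tool_rot': array([-3.1415,  0.0014,  1.14  ]), 'force': array([ 0.538 ,  0.2395, -0.7632]), 'ft_torque': array([0.0378, 0.0379, 0.0154]), 'gripper_width': 0.08564455914856844} 0.008
```

View pics/scene0.png

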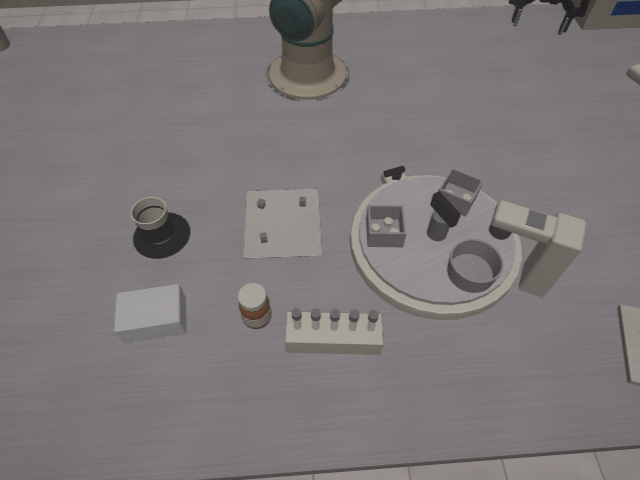

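View pics/top0.png

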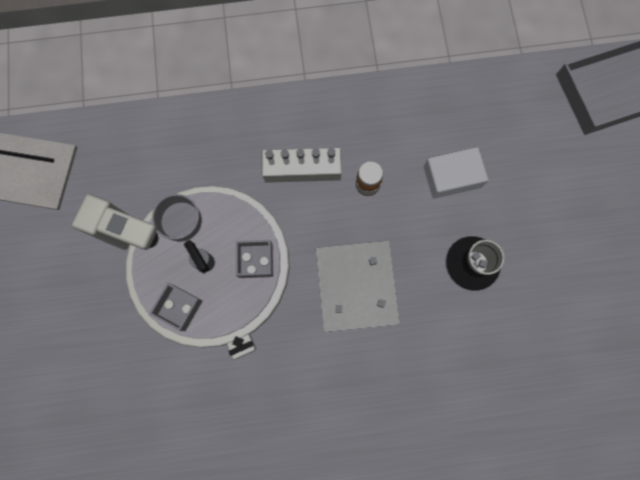

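```bash
python3 - <<'E'
from h import *
np.set_printoptions(precision=4,suppress=True)
f=grab_frame('scene');w=pts(f)
for u,v in[(308,75),(560,25),(283,222),(160,235),(255,295),(440,205),(330,340)]: print('s',u,v,w[v,u])
f=grab_frame('top');w=pts(f)
for u,v in[(357,285),(470,285),(370,172),(198,256),(300,165),(485,258),(320,450),(178,218)]: print('t',u,v,w[v,u])
from rig import bot
print(ray(f,327,470,0), f['color'].shape)
for n in('scene','top'):
    f=grab_frame(n);R=cv2.Rodrigues(np.array(f['rvec'],float))[0];p=f['mtx']@(R@bot.state()['ee_pos']+np.array(f['tvec']).ravel());print(p[:2]/p[2])
E
```

```text
s 308 75 [ 0.0658 -0.0014  0.0444]
s 560 25 [-0.1785  0.7777 -0.0007]
s 283 222 [ 0.5084 -0.0841  0.0025]
s 160 235 [ 0.5497 -0.3315  0.0379]
s 255 295 [ 0.7255 -0.1358  0.0822]
s 440 205 [0.5855 0.2129 0.1267]
s 330 340 [ 0.8047 -0.0107  0.0495]
t 357 285 [ 0.5057 -0.0867  0.0033]
t 470 285 [ 0.4742 -0.3262  0.0011]
t 370 172 [ 0.7269 -0.1417  0.081 ]
t 198 256 [0.5869 0.2146 0.1349]
t 300 165 [0.7728 0.0009 0.0486]
t 485 258 [ 0.5272 -0.3689  0.0024]
t 320 450 [ 0.1875  0.0343 -0.0013]
t 178 218 [0.691  0.2701 0.0458]
[0.1488 0.0252 0.    ] (480, 640, 3)
[536.1229  30.2921]
[ 31.8159 499.4182]
```

```bash
python3 - <<'E'
from h import *
np.set_printoptions(precision=4,suppress=True)
ft=grab_frame('top');wt=pts(ft);fs=grab_frame('scene');ws=pts(fs)
def im(f,x0,y0,x1,y1,s,n): 
    c=cv2.cvtColor(f['color'][y0:y1,x0:x1],cv2.COLOR_RGB2BGR);cv2.imwrite('pics/'+n,cv2.resize(c,None,fx=s,fy=s,interpolation=cv2.INTER_CUBIC))
im(ft,60,170,300,370,3,'tc.png');im(ft,300,220,530,350,3,'tp.png')
# knob top: z 0.125..0.14 near
for n,w in(('t',wt),('s',ws)):
    m=(w[...,2]>.128)&(w[...,2]<.142)&(np.hypot(w[...,0]-.59,w[...,1]-.21)<.06)
    p=w[m][:,:2].astype(np.float32);print(n,'knob',len(p),cv2.minAreaRect(p),p.mean(0))
    m=(w[...,2]>.080)&(w[...,2]<.092)&(np.hypot(w[...,0]-.59,w[...,1]-.21)<.19)
    lab,L,st,ce=cv2.connectedComponentsWithStats(m.astype(np.uint8))
    for i in range(1,lab):
        if st[i,4]>25:
            q=w[L==i];print(' rim',st[i],cv2.minEnclosingCircle(q[:,:2].astype(np.float32)))
    m=(w[...,2]>.072)&(w[...,2]<.088)&(np.hypot(w[...,0]-.53,w[...,1]+.35)<.08)
    q=w[m];print(' cup',len(q), cv2.minEnclosingCircle(q[:,:2].astype(np.float32)))
    g=cv2.cvtColor(ft['color'] if n=='t' else fs['color'],cv2.COLOR_RGB2HSV)
    # black mat
    m=(g[...,2]<50)&(abs(w[...,2])<.012)&(np.hypot(w[...,0]-.53,w[...,1]+.35)<.12)
    q=w[m];print(' mat',len(q), cv2.minEnclosingCircle(q[:,:2].astype(np.float32)))
    # caps
    pm=(np.abs(w[...,0]-.505)<.1)&(np.abs(w[...,1]+.087)<.11)
    m=pm&(w[...,2]>.010)&(w[...,2]<.03)
    lab,L,st,ce=cv2.connectedComponentsWithStats(m.astype(np.uint8))
    for i in range(1,lab):
        q=w[L==i]; print(' cap',st[i],ce[i],q.mean(0),q[:,2].max())
E
```

```text
t knob 294 ((0.5896757245063782, 0.22240544855594635), (0.06616758555173874, 0.016336247324943542), 25.626121520996094) [0.589  0.2218]
 rim [151 194  48  46 328] ((0.6855804324150085, 0.2664450407028198), 0.04884018748998642)
 rim [235 240  36  36 338] ((0.5801869630813599, 0.11874502897262573), 0.04907313361763954)
 rim [149 283  49  48 343] ((0.5039618015289307, 0.28286540508270264), 0.04820523411035538)
 cup 262 ((0.519538938999176, -0.3450106978416443), 0.03540812432765961)
 mat 1136 ((0.5210063457489014, -0.3414514660835266), 0.05797581002116203)
 cap [369 257   8   8  48] [372.2917 260.4583] [ 0.5517 -0.1254  0.018 ] 0.023422373965739682
 cap [377 299   8   9  48] [380.7083 302.9375] [ 0.4606 -0.1294  0.0183] 0.022858131095536586
 cap [335 305   7   7  48] [338.0625 308.0625] [ 0.4618 -0.0396  0.0182] 0.022062377542531864
s knob 302 ((0.5898328423500061, 0.22257286310195923), (0.06715909391641617, 0.017783746123313904), 24.30681037902832) [0.5927 0.2219]
 rim [439 167  45  38 361] ((0.5042164921760559, 0.2826023995876312), 0.04839807376265526)
 rim [368 205  39  32 415] ((0.5799494981765747, 0.11849561333656311), 0.049327317625284195)
 rim [431 217  19  14  77] ((0.5945048332214355, 0.2196597307920456), 0.01913626864552498)
 rim [450 239  54  46 480] ((0.6842467188835144, 0.2659277319908142), 0.048856139183044434)
 cup 381 ((0.5200991034507751, -0.34629833698272705), 0.03680327534675598)
 mat 1063 ((0.5211488008499146, -0.34147799015045166), 0.05911719799041748)
 cap [300 197   6   8  43] [302.5581 200.093 ] [ 0.4632 -0.0392  0.0173] 0.02175846773133939
 cap [257 198   9   9  55] [260.9636 202.2364] [ 0.4624 -0.1295  0.0173] 0.02246546493669187
 cap [260 232   8   9  53] [263.3962 236.2075] [ 0.5536 -0.1252  0.0175] 0.02389364416296172
```

View pics/tc.png

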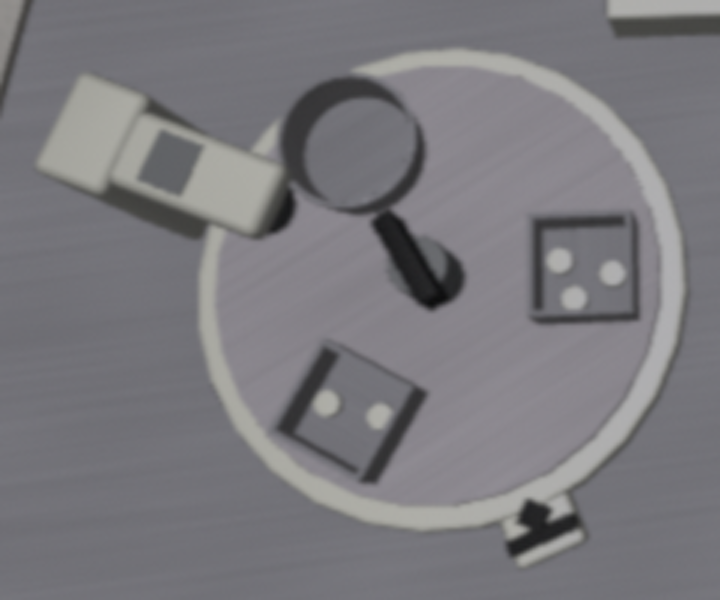

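View pics/tp.png

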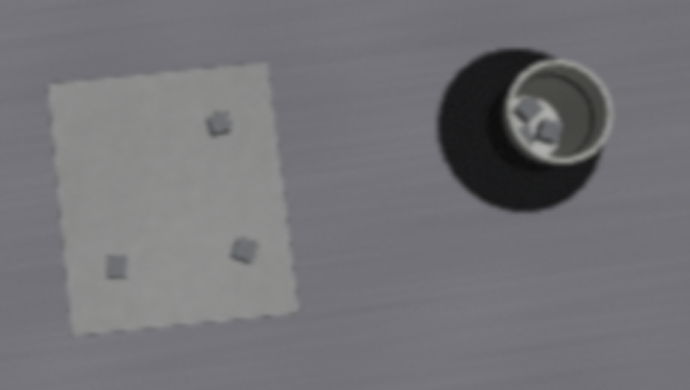

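Request:
move_arm(
  moves=[
    {"xyz": [40, 0, 0], "twist": 0, "hand": -1},
    {"xyz": [80, 0, 0], "twist": 0, "hand": -1},
    {"xyz": [120, 0, 0], "twist": 0, "hand": -1},
    {"xyz": [160, 0, 0], "twist": 0, "hand": -1},
    {"xyz": [200, 0, 0], "twist": 0, "hand": -1},
    {"xyz": [225, 0, 0], "twist": 0, "hand": -1},
    {"xyz": [245, 0, 0], "twist": 0, "hand": -1},
    {"xyz": [260, 0, 0], "twist": 0, "hand": -1},
    {"xyz": [270, 0, 0], "twist": 0, "hand": -1},
    {"xyz": [280, 0, 0], "twist": 0, "hand": -1},
    {"xyz": [290, 0, 0], "twist": 0, "hand": -1},
    {"xyz": [300, 0, 0], "twist": 0, "hand": -1},
  ],
)

```text
time_s: 1.6
ee_pos: [0.3348, 0.7284, 0.2327]
tool_rot: [3.141, -0.022, 1.14]
force: [-1.6, -0.8, -0.3]
gripper_width: 0.0857
```

Request:
move_arm(
  moves=[
    {"xyz": [20, 0, 0], "twist": 0, "hand": -1},
    {"xyz": [40, 0, 0], "twist": 0, "hand": -1},
    {"xyz": [60, 0, 0], "twist": 0, "hand": -1},
    {"xyz": [80, 0, 0], "twist": 0, "hand": -1},
    {"xyz": [100, 0, 0], "twist": 0, "hand": -1},
    {"xyz": [100, 0, 0], "twist": 0, "hand": -1},
  ],
)

```text
time_s: 2.2
ee_pos: [0.3423, 0.7448, 0.205]
tool_rot: [-3.142, -0.052, 1.14]
force: [-0.3, -0.2, -0.6]
gripper_width: 0.0853
```

```bash
python3 -c "
from h import *
s=bot.state();print(s['joint_pos'],s['ee_pos'],s['tool_rot'])"
```

```text
[ 1.09419792  1.04935053  0.12263744  0.0025534   1.91757776 -0.0448601 ] [0.34225234 0.74476054 0.2050031 ] [-3.14157412 -0.05208123  1.13998785]
```

Request:
move_arm(
  moves=[
    {"xyz": [-30, 0, 0], "twist": 0, "hand": -1},
    {"xyz": [-70, 0, 0], "twist": 0, "hand": -1},
    {"xyz": [-110, 0, 0], "twist": 0, "hand": -1},
    {"xyz": [-150, 0, 0], "twist": 0, "hand": -1},
    {"xyz": [-150, 0, 0], "twist": 0, "hand": -1},
    {"xyz": [-150, 0, 0], "twist": 0, "hand": -1},
  ],
)

```text
time_s: 2.8
ee_pos: [0.2788, 0.6069, 0.1984]
tool_rot: [-3.142, -0.052, 1.14]
force: [0.6, 0.7, -0.3]
gripper_width: 0.0852
```

```bash
python3 -c "
from h import *
s=bot.state();print(s['joint_pos'],s['ee_pos'],s['tool_rot'])"
```

```text
[ 1.08368931  0.43340355  1.03760046  0.0029847   1.61834613 -0.05612347] [0.27876814 0.60686607 0.19840881] [-3.14155661 -0.05232721  1.1400316 ]
```

Request:
move_arm(
  moves=[
    {"xyz": [-45, 0, 0], "twist": 0, "hand": -1},
    {"xyz": [-90, 0, 0], "twist": 0, "hand": -1},
    {"xyz": [-135, 0, 0], "twist": 0, "hand": -1},
    {"xyz": [-180, 0, 0], "twist": 0, "hand": -1},
    {"xyz": [-225, 0, 0], "twist": 0, "hand": -1},
    {"xyz": [-270, 0, 0], "twist": 0, "hand": -1},
    {"xyz": [-315, 0, 0], "twist": 0, "hand": -1},
    {"xyz": [-350, 0, 0], "twist": 0, "hand": -1},
    {"xyz": [-390, 0, 0], "twist": 0, "hand": -1},
    {"xyz": [-390, 0, 0], "twist": 0, "hand": -1},
  ],
)

```text
time_s: 3.8
ee_pos: [0.1167, 0.2537, 0.1797]
tool_rot: [3.14, -0.061, 1.14]
force: [-0.1, 0.9, 0.8]
gripper_width: 0.0853
```

```bash
cat >> h.py <<'E'
def st():
    s=bot.state();open('log.txt','a').write(repr((list(s['joint_pos']),list(s['ee_pos']),list(s['tool_rot'])))+'\n')
    np.set_printoptions(precision=4,suppress=True)
    from scipy.spatial.transform import Rotation as Ro
    R=Ro.from_euler('xyz',s['tool_rot']).as_matrix()
    print('t',s['time_s'],'j',s['joint_pos'],'p',s['ee_pos'],'rot',s['tool_rot'],'r',np.hypot(*s['ee_pos'][:2]),'F',s['force'],'w',s['gripper_width'])
    return s,R
E
cat > log.txt <<'E'
([1.0697,  0.0528,  1.4016, -0.    ,  1.6886, -0.0703],[0.2191, 0.4768, 0.2385],[-3.1415,  0.0014,  1.14  ])
([ 1.09419792 , 1.04935053 , 0.12263744,  0.0025534 ,  1.91757776, -0.0448601 ], [0.34225234, 0.74476054, 0.2050031 ], [-3.14157412, -0.05208123,  1.13998785])
([ 1.08368931,  0.43340355,  1.03760046,  0.0029847 ,  1.61834613, -0.05612347], [0.27876814, 0.60686607, 0.19840881], [-3.14155661, -0.05232721,  1.1400316 ])
E
python3 -c "
from h import *
st()"
```

```text
t 3.8 j [ 1.0002 -0.7765  2.1494  0.0073  1.7085 -0.1383] p [0.1167 0.2537 0.1797] rot [ 3.1404 -0.0607  1.1398] r 0.2792551921869233 F [-0.0936  0.8929  0.8478] w 0.08533277704172094
```

Request:
move_arm(
  moves=[
    {"xyz": [-20, 0, 0], "twist": 0, "hand": -1},
    {"xyz": [-40, 0, 0], "twist": 0, "hand": -1},
    {"xyz": [-60, 0, 0], "twist": 0, "hand": -1},
    {"xyz": [-60, 0, 0], "twist": 0, "hand": -1},
  ],
)

```text
time_s: 4.2
ee_pos: [0.1015, 0.2206, 0.1761]
tool_rot: [3.141, -0.038, 1.14]
force: [-0.4, -0.3, 0.8]
gripper_width: 0.0856
```

```bash
python3 -c "
from h import *
st()"
```

```text
t 4.2 j [ 0.9803 -0.905   2.2178  0.0061  1.7908 -0.158 ] p [0.1015 0.2206 0.1761] rot [ 3.1414 -0.0384  1.1398] r 0.2428332937387569 F [-0.4372 -0.2775  0.7585] w 0.0856232470842748
```

Request:
move_arm(
  moves=[
    {"xyz": [-50, 0, 0], "twist": 0, "hand": -1},
    {"xyz": [-100, 0, 0], "twist": 0, "hand": -1},
    {"xyz": [-100, 0, 0], "twist": 0, "hand": -1},
  ],
)

```text
time_s: 4.5
ee_pos: [0.0971, 0.2114, 0.176]
tool_rot: [3.141, -0.002, 1.14]
force: [-0.1, -0.9, 0.0]
gripper_width: 0.0853
```

```bash
python3 -c "
from h import *
st()"
```

```text
t 4.5 j [ 0.9805 -0.906   2.2181  0.0002  1.8277 -0.1596] p [0.0971 0.2114 0.176 ] rot [ 3.1415 -0.0019  1.1402] r 0.23264064164951498 F [-0.131  -0.9005  0.0428] w 0.08525948695855917
```

```bash
python3 - <<'E'
from h import *
ft=grab_frame('top');fs=grab_frame('scene')
rows=[]
for f,cs in((ft,[(372,260),(381,303),(338,308)]),(fs,[(263,236),(261,202),(302,200)])):
    r=[]
    for u,v in cs:
        c=cv2.cvtColor(f['color'][v-12:v+13,u-12:u+13],cv2.COLOR_RGB2BGR)
        c=cv2.normalize(c,None,0,255,cv2.NORM_MINMAX)
        r.append(cv2.resize(c,(250,250),interpolation=cv2.INTER_CUBIC))
    rows.append(np.hstack(r))
cv2.imwrite('pics/caps.png',np.vstack(rows))
# pad mask blob rect: top-plane rectify at z=.02 
K=ft['mtx']
for f,cs in((ft,[(.5525,-.1254),(.4615,-.1294),(.4625,-.0394)]),):
    for i,(x,y) in enumerate(cs):
        # warp top plane z=.02 to metric
        P=[]; 
        R=cv2.Rodrigues(np.array(f['rvec'],float))[0];t=np.array(f['tvec'],float).reshape(3)
        H=K@np.column_stack([R[:,0],R[:,1],R[:,2]*.02+t])
        s=.04/300
        A=np.array([[0,-s,x+.02],[-s,0,y+.02],[0,0,1]]) # px(u,v)->x=x+.02-s v, y=y+.02-s u
        W=cv2.warpPerspective(cv2.cvtColor(f['color'],cv2.COLOR_RGB2GRAY),H@A,(300,300),flags=cv2.INTER_CUBIC|cv2.WARP_INVERSE_MAP)
        W=cv2.normalize(W,None,0,255,cv2.NORM_MINMAX)
        cv2.imwrite(f'pics/w{i}.png',W); 
cv2.imwrite('pics/wall.png',np.hstack([cv2.imread(f'pics/w{i}.png') for i in range(3)])[:, :800] if 0 else cv2.resize(np.hstack([cv2.imread(f'pics/w{i}.png') for i in range(3)]),(780,260)))
E
```

```text
(no output)
```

View pics/caps.png

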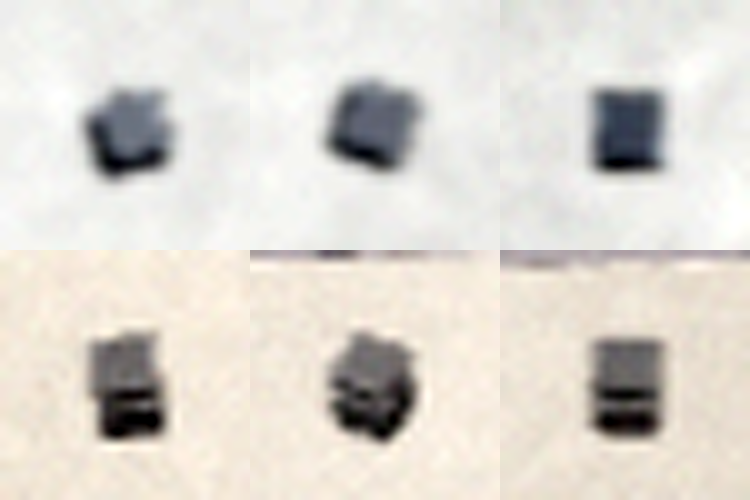

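View pics/wall.png

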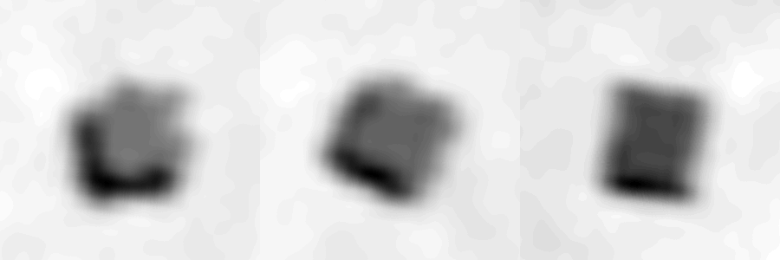

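```bash
cat >> h.py <<'E'
from scipy.spatial.transform import Rotation as Ro
def goto(p,yaw=None,cmd=None):
    s=bot.state();R=Ro.from_euler('xyz',s['tool_rot']).as_matrix()
    d=R.T@(np.array(p)-s['ee_pos'])*1000
    tw=None
    if yaw is not None:
        cy=np.arctan2(R[1,0],R[0,0]);tw=-np.degrees((yaw*np.pi/180-cy));tw=(tw+180)%360-180
    print('to',p,'shift',d.round(1),'twist',None if tw is None else round(tw,1))
E
python3 -c "
from h import *
goto([.38,.05,.2],12)
goto([.5527,-.1253,.1],12)"
```

```text
to [0.38, 0.05, 0.2] shift [-28.3 324.4 -24.3] twist 53.3
to [0.5527, -0.1253, 0.1] shift [-115.6  554.5   75.6] twist 53.3
```

Request:
move_arm(
  moves=[
    {"xyz": [10, 40, -24], "twist": 5, "hand": 0.2},
    {"xyz": [10, 85, -24], "twist": 13, "hand": 0.2},
    {"xyz": [10, 130, -24], "twist": 21, "hand": 0.2},
    {"xyz": [5, 175, -24], "twist": 29, "hand": 0.2},
    {"xyz": [0, 220, -24], "twist": 37, "hand": 0.2},
    {"xyz": [-10, 268, -24], "twist": 45, "hand": 0.2},
    {"xyz": [-28, 312, -24], "twist": 53.3, "hand": 0.2},
    {"xyz": [-45, 358, -14], "twist": 53.3, "hand": 0.2},
    {"xyz": [-62, 403, 0], "twist": 53.3, "hand": 0.2},
    {"xyz": [-80, 446, 15], "twist": 53.3, "hand": 0.2},
    {"xyz": [-96, 490, 30], "twist": 53.3, "hand": 0.2},
    {"xyz": [-113, 532, 45], "twist": 53.3, "hand": 0.2},
  ],
)

```text
time_s: 5.8
ee_pos: [0.5346, -0.1158, 0.1294]
tool_rot: [-3.141, -0.001, 0.209]
force: [0.2, 0.6, 1.0]
gripper_width: 0.0344
```

```bash
python3 -c "
from h import *
st();goto([.5527,-.1253,.06],12)
f=grab_frame('scene');save(f,'s1.png')"
```

```text
t 5.8 j [-0.2812  0.1751  1.4894  0.0009  1.4764 -0.4906] p [ 0.5346 -0.1158  0.1294] rot [-3.1411 -0.0011  0.2093] r 0.5470010304445596 F [0.1562 0.5579 1.0222] w 0.03436877588586597
to [0.5527, -0.1253, 0.06] shift [15.6 13.1 69.4] twist -0.0
```

Request:
move_arm(
  moves=[
    {"xyz": [15, 13, 40], "twist": 0, "hand": 0.2},
    {"xyz": [15, 13, 70], "twist": 0, "hand": 0.2},
    {"xyz": [15, 13, 80], "twist": 0, "hand": 0.2},
    {"xyz": [15, 13, 80], "twist": 0, "hand": 0.2},
  ],
)

```text
time_s: 6.25
ee_pos: [0.5496, -0.1231, 0.0489]
tool_rot: [-3.139, 0.002, 0.21]
force: [-0.4, -0.4, 0.1]
gripper_width: 0.0341
```

```bash
python3 -c "
from h import *
st();goto([.5527,-.1253,.016],12)
f=grab_frame('scene');save(f,'s2.png');c=f['color'][180:280,210:340];cv2.imwrite('pics/s2c.png',cv2.resize(c[:,:,::-1],None,fx=6,fy=6))"
```

```text
t 6.25 j [-0.2863  0.3063  1.5055  0.0008  1.3329 -0.4964] p [ 0.5496 -0.1231  0.0489] rot [-3.1395  0.0024  0.2099] r 0.5632148600868949 F [-0.4373 -0.4361  0.0798] w 0.03405896596299045
to [0.5527, -0.1253, 0.016] shift [ 2.7  2.8 32.9] twist 0.0
```

View pics/s2c.png

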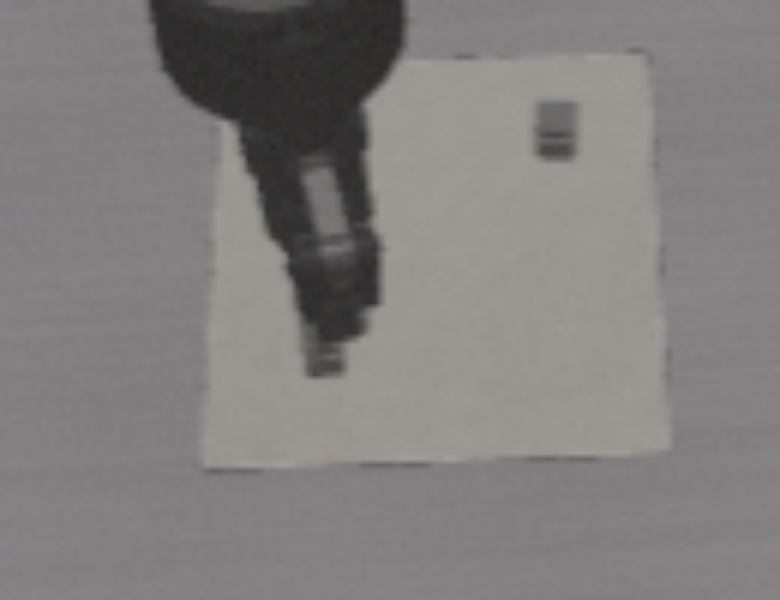

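Request:
move_arm(
  moves=[
    {"xyz": [2.5, 2.5, 15], "twist": 0, "hand": 0.2},
    {"xyz": [2.5, 2.5, 32], "twist": 0, "hand": 0.2},
    {"xyz": [2.5, 2.5, 32], "twist": 0, "hand": 0.2},
    {"xyz": [2.5, 2.5, 32], "twist": 0, "hand": 1},
    {"xyz": [2.5, 2.5, 32], "twist": 0, "hand": 1},
    {"xyz": [2.5, 2.5, 32], "twist": 0, "hand": 1},
    {"xyz": [2.5, 2.5, 32], "twist": 0, "hand": 1},
  ],
  grip_force=30,
)

```text
time_s: 7.0
ee_pos: [0.5542, -0.1257, 0.0197]
tool_rot: [3.141, -0.002, 0.21]
force: [-1.3, -0.3, 4.0]
gripper_width: 0.0125
```

```bash
python3 -c "
from h import *
st()
f=grab_frame('scene');c=f['color'][180:280,210:340];cv2.imwrite('pics/s3c.png',cv2.resize(c[:,:,::-1],None,fx=6,fy=6))"
```

```text
t 7.0 j [-0.2883  0.3539  1.5106  0.0007  1.2745 -0.4982] p [ 0.5542 -0.1257  0.0197] rot [ 3.141  -0.0025  0.2097] r 0.5682949836356991 F [-1.274  -0.3038  4.0097] w 0.012547527466999974
```

View pics/s3c.png

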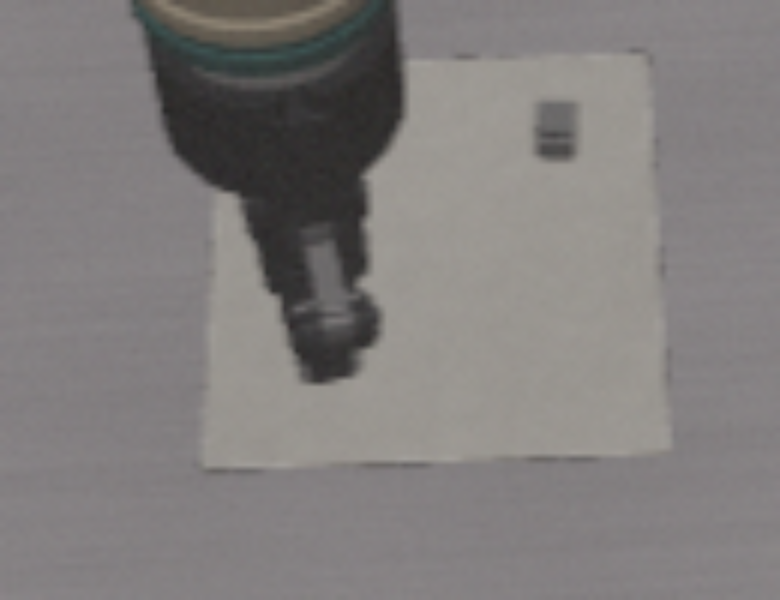

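Request:
move_arm(
  moves=[
    {"xyz": [0, 0, -40], "twist": 0, "hand": 1},
    {"xyz": [0, 0, -80], "twist": 0, "hand": 1},
    {"xyz": [0, 0, -120], "twist": 0, "hand": 1},
    {"xyz": [0, 0, -125], "twist": 0, "hand": 1},
    {"xyz": [-15, 40, -125], "twist": 0, "hand": 1},
    {"xyz": [-32, 84, -125], "twist": 0, "hand": 1},
    {"xyz": [-49, 128, -125], "twist": 0, "hand": 1},
    {"xyz": [-66, 172, -125], "twist": 0, "hand": 1},
    {"xyz": [-79, 208, -125], "twist": 0, "hand": 1},
    {"xyz": [-79, 208, -125], "twist": 0, "hand": 1},
    {"xyz": [-79, 208, -125], "twist": 0, "hand": 1},
  ],
)

```text
time_s: 8.15
ee_pos: [0.5188, -0.3458, 0.142]
tool_rot: [-3.139, 0.001, 0.208]
force: [1.4, 0.8, -0.1]
gripper_width: 0.0129
```

```bash
python3 -c "
from h import *
st();goto([.520,-.3457,.09])
f=grab_frame('scene');c=f['color'][150:280,80:210];cv2.imwrite('pics/s4c.png',cv2.resize(c[:,:,::-1],None,fx=4.5,fy=4.5))
f=grab_frame('top');c=f['color'][200:330,400:550];cv2.imwrite('pics/t4c.png',cv2.resize(c[:,:,::-1],None,fx=4.5,fy=4.5))"
```

```text
t 8.15 j [-0.6476  0.3771  1.2218  0.001   1.5448 -0.8557] p [ 0.5188 -0.3458  0.142 ] rot [-3.1394  0.0006  0.2081] r 0.6234937329314828 F [ 1.4121  0.8449 -0.1285] w 0.012872777198716606
to [0.52, -0.3457, 0.09] shift [ 1.2  0.2 52. ] twist None
```

View pics/s4c.png

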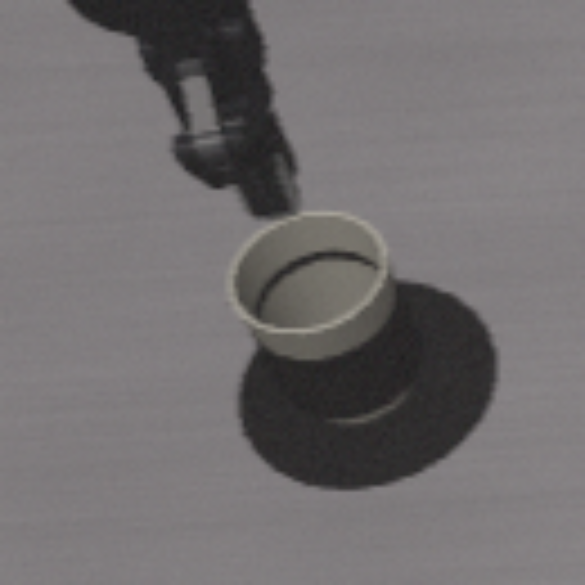

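View pics/t4c.png

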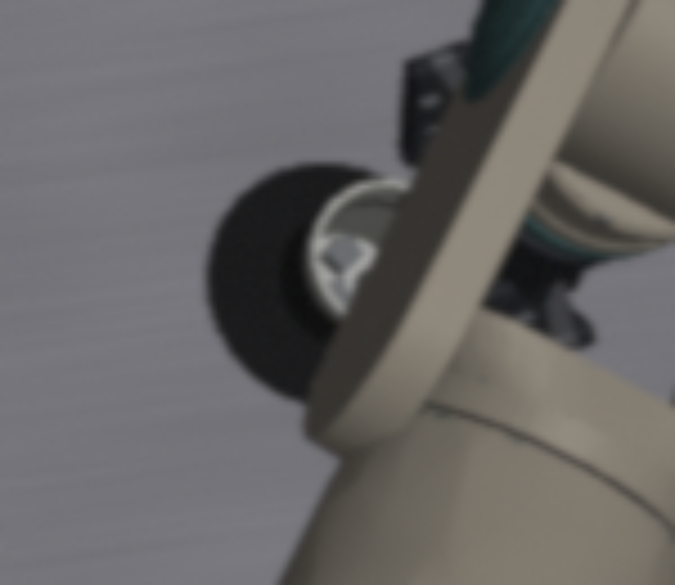

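Request:
move_arm(
  moves=[
    {"xyz": [1, 0, 30], "twist": 0, "hand": 1},
    {"xyz": [1, 0, 52], "twist": 0, "hand": 1},
    {"xyz": [1, 0, 52], "twist": 0, "hand": 1},
    {"xyz": [1, 0, 52], "twist": 0, "hand": 0.5},
    {"xyz": [1, 0, 52], "twist": 0, "hand": 0.5},
    {"xyz": [1, 0, 52], "twist": 0, "hand": 0.5},
    {"xyz": [1, 0, 20], "twist": 0, "hand": 0.5},
    {"xyz": [1, 0, 0], "twist": 0, "hand": 0.5},
  ],
)

```text
time_s: 9.05
ee_pos: [0.5209, -0.3455, 0.1459]
tool_rot: [3.14, -0.002, 0.21]
force: [0.3, -1.3, 0.8]
gripper_width: 0.0213
```

```bash
python3 -c "
from h import *
st();goto([.4615,-.1294,.14],-22);goto([.4615,-.1294,.02],-22)
f=grab_frame('scene');c=f['color'][150:280,80:340];cv2.imwrite('pics/s5c.png',cv2.resize(c[:,:,::-1],None,fx=3,fy=3))"
```

```text
t 9.05 j [-0.645   0.3755  1.216   0.0007  1.5478 -0.8548] p [ 0.5209 -0.3455  0.1459] rot [ 3.1403 -0.0021  0.2098] r 0.6250527916812492 F [ 0.2583 -1.2846  0.8138] w 0.02132946840215186
to [0.4615, -0.1294, 0.14] shift [ -13.1 -223.7    5.6] twist 34.0
to [0.4615, -0.1294, 0.02] shift [ -13.3 -223.9  125.6] twist 34.0
```

View pics/s5c.png

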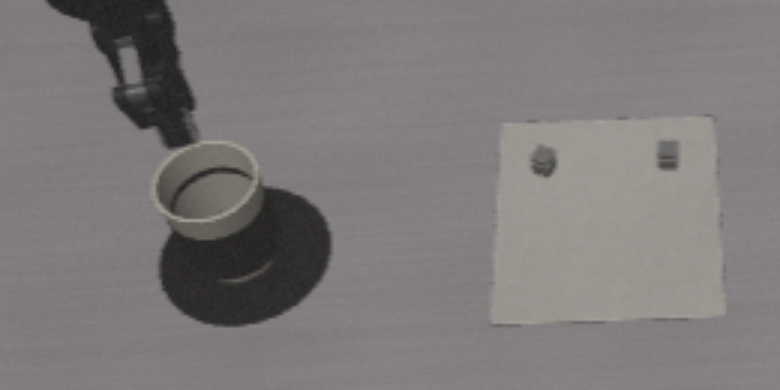

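Request:
move_arm(
  moves=[
    {"xyz": [-3, -45, 0], "twist": 8, "hand": 0.2},
    {"xyz": [-6, -92, 0], "twist": 16, "hand": 0.2},
    {"xyz": [-9, -139, 0], "twist": 24, "hand": 0.2},
    {"xyz": [-11, -186, 0], "twist": 32, "hand": 0.2},
    {"xyz": [-13, -224, 20], "twist": 34, "hand": 0.2},
    {"xyz": [-13, -224, 60], "twist": 34, "hand": 0.2},
    {"xyz": [-13, -224, 95], "twist": 34, "hand": 0.2},
    {"xyz": [-13, -224, 100], "twist": 34, "hand": 0.2},
    {"xyz": [-13, -224, 100], "twist": 34, "hand": 0.2},
  ],
)

```text
time_s: 10.0
ee_pos: [0.461, -0.1288, 0.0435]
tool_rot: [-3.141, 0.001, -0.384]
force: [-0.1, -0.8, -1.0]
gripper_width: 0.0342
```

```bash
python3 -c "
from h import *
st();goto([.4615,-.1294,.02],-22)
f=grab_frame('top');c=f['color'][210:330,300:550];cv2.imwrite('pics/t6c.png',cv2.resize(c[:,:,::-1],None,fx=3,fy=3))"
```

```text
t 10.0 j [-0.35    0.0894  1.7676  0.0007  1.2855  0.0336] p [ 0.461  -0.1288  0.0435] rot [-3.141   0.0009 -0.3838] r 0.4786359809024831 F [-0.1116 -0.8193 -0.9732] w 0.034196598207384306
to [0.4615, -0.1294, 0.02] shift [ 0.7  0.4 23.5] twist 0.0
```

View pics/t6c.png

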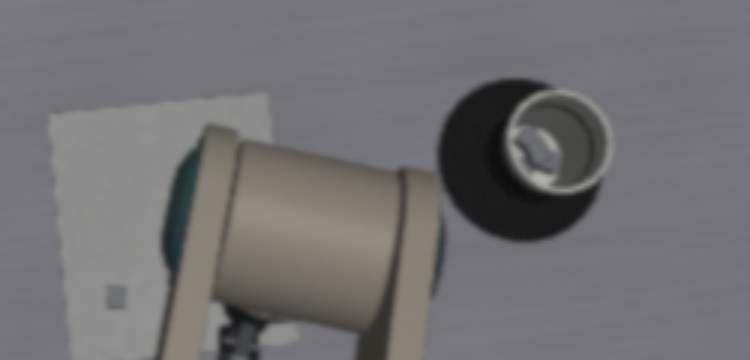

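Request:
move_arm(
  moves=[
    {"xyz": [0.5, 0.5, 22], "twist": 0, "hand": 0.2},
    {"xyz": [0.5, 0.5, 22], "twist": 0, "hand": 0.2},
    {"xyz": [0.5, 0.5, 22], "twist": 0, "hand": 1},
    {"xyz": [0.5, 0.5, 22], "twist": 0, "hand": 1},
    {"xyz": [0.5, 0.5, 22], "twist": 0, "hand": 1},
    {"xyz": [0.5, 0.5, 22], "twist": 0, "hand": 1},
    {"xyz": [0.5, 0.5, -20], "twist": 0, "hand": 1},
    {"xyz": [0.5, 0.5, -60], "twist": 0, "hand": 1},
    {"xyz": [0.5, 0.5, -100], "twist": 0, "hand": 1},
    {"xyz": [0.5, 0.5, -105], "twist": 0, "hand": 1},
    {"xyz": [0.5, 0.5, -105], "twist": 0, "hand": 1},
  ],
)

```text
time_s: 11.15
ee_pos: [0.4621, -0.1297, 0.1501]
tool_rot: [-3.141, -0.004, -0.384]
force: [0.5, 0.3, -0.4]
gripper_width: 0.0123
```

```bash
python3 -c "
from h import *
st();goto([.52,-.3457,.148])
f=grab_frame('scene');c=f['color'][150:280,80:340];cv2.imwrite('pics/s7c.png',cv2.resize(c[:,:,::-1],None,fx=3,fy=3))"
```

```text
t 11.15 j [-0.3511 -0.0318  1.6643  0.0007  1.5053  0.0325] p [ 0.4621 -0.1297  0.1501] rot [-3.1408 -0.0038 -0.3836] r 0.47994249981316406 F [ 0.5424  0.2791 -0.4083] w 0.012288525624313247
to [0.52, -0.3457, 0.148] shift [134.5 178.6   2.5] twist None
```

View pics/s7c.png

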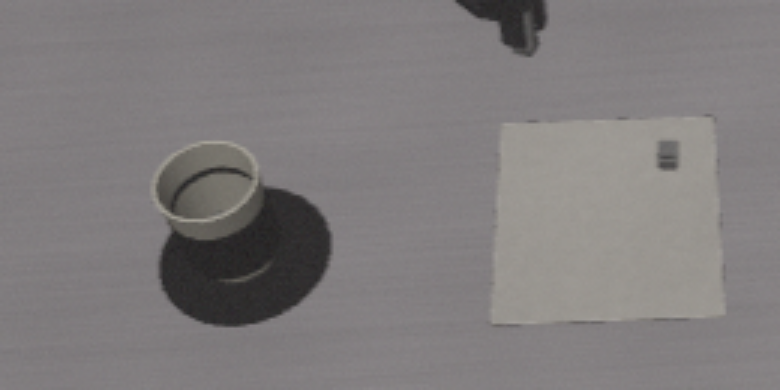

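Cap lifted; carry it to the cup and drop it in.

Request:
move_arm(
  moves=[
    {"xyz": [27, 36, 0], "twist": 0, "hand": 1},
    {"xyz": [55, 73, 0], "twist": 0, "hand": 1},
    {"xyz": [83, 110, 0], "twist": 0, "hand": 1},
    {"xyz": [110, 146, 0], "twist": 0, "hand": 1},
    {"xyz": [134, 178, 0], "twist": 0, "hand": 1},
    {"xyz": [134, 178, 0], "twist": 0, "hand": 1},
    {"xyz": [134, 178, 30], "twist": 0, "hand": 1},
    {"xyz": [134, 178, 58], "twist": 0, "hand": 1},
    {"xyz": [134, 178, 58], "twist": 0, "hand": 1},
    {"xyz": [134, 178, 58], "twist": 0, "hand": 0.5},
    {"xyz": [134, 178, 58], "twist": 0, "hand": 0.5},
    {"xyz": [134, 178, 58], "twist": 0, "hand": 0.5},
  ],
)

```text
time_s: 12.4
ee_pos: [0.5197, -0.345, 0.0922]
tool_rot: [3.142, -0.003, -0.383]
force: [-0.0, 0.5, -0.4]
gripper_width: 0.0213
```

Request:
move_arm(
  moves=[
    {"xyz": [0, 0, -30], "twist": 0, "hand": 0.5},
    {"xyz": [0, 0, -60], "twist": 0, "hand": 0.5},
    {"xyz": [0, 0, -60], "twist": 0, "hand": 0.5},
  ],
)

```text
time_s: 12.7
ee_pos: [0.521, -0.3461, 0.1572]
tool_rot: [3.139, -0.011, -0.384]
force: [-0.1, -0.4, 0.8]
gripper_width: 0.0216
```

```bash
python3 -c "
from h import *
st();goto([.4625,-.0394,.148],-6);goto([.4625,-.0394,.022],-6)"
```

```text
t 12.7 j [-0.6457  0.3632  1.2086  0.0007  1.5591 -0.2621] p [ 0.521  -0.3461  0.1572] rot [ 3.1395 -0.0106 -0.3836] r 0.6255104833851343 F [-0.0539 -0.3528  0.7984] w 0.021614441177607593
to [0.4625, -0.0394, 0.148] shift [-169.1 -262.5    6.9] twist -16.0
to [0.4625, -0.0394, 0.022] shift [-170.5 -262.8  132.9] twist -16.0
```

Request:
move_arm(
  moves=[
    {"xyz": [-25, -40, 0], "twist": -4, "hand": 0.2},
    {"xyz": [-51, -80, 0], "twist": -8, "hand": 0.2},
    {"xyz": [-77, -120, 0], "twist": -12, "hand": 0.2},
    {"xyz": [-103, -160, 0], "twist": -16, "hand": 0.2},
    {"xyz": [-129, -200, 0], "twist": -16, "hand": 0.2},
    {"xyz": [-155, -240, 0], "twist": -16, "hand": 0.2},
    {"xyz": [-170, -262, 10], "twist": -16, "hand": 0.2},
    {"xyz": [-170, -262, 50], "twist": -16, "hand": 0.2},
    {"xyz": [-170, -262, 90], "twist": -16, "hand": 0.2},
    {"xyz": [-170, -262, 105], "twist": -16, "hand": 0.2},
    {"xyz": [-170, -262, 105], "twist": -16, "hand": 0.2},
  ],
)

```text
time_s: 13.8
ee_pos: [0.4578, -0.0376, 0.0433]
tool_rot: [-3.141, 0.004, -0.104]
force: [0.7, 0.8, -0.4]
gripper_width: 0.0344
```

```bash
python3 -c "
from h import *
st();goto([.4625,-.0394,.022],-6)
f=grab_frame('scene');c=f['color'][150:280,80:340];cv2.imwrite('pics/s8c.png',cv2.resize(c[:,:,::-1],None,fx=3,fy=3))"
```

```text
t 13.8 j [-0.1629  0.0391  1.821   0.0007  1.2857 -0.0589] p [ 0.4578 -0.0376  0.0433] rot [-3.1407  0.0042 -0.1042] r 0.4593492916447696 F [ 0.7018  0.8239 -0.4446] w 0.034434584858981494
to [0.4625, -0.0394, 0.022] shift [ 4.9  1.3 21.3] twist 0.0
```

View pics/s8c.png

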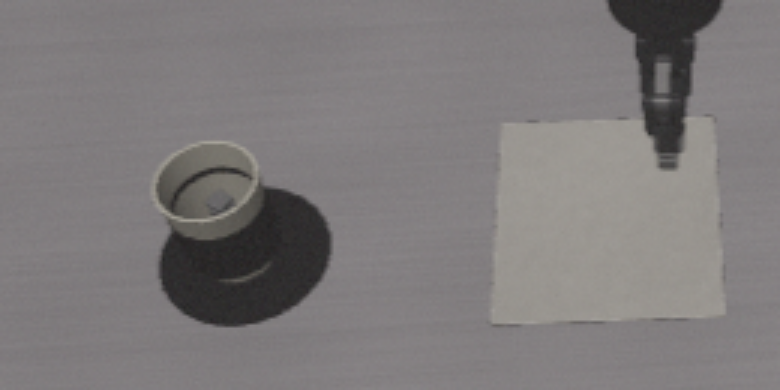

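Request:
move_arm(
  moves=[
    {"xyz": [4.5, 1, 21], "twist": 0, "hand": 0.2},
    {"xyz": [4.5, 1, 21], "twist": 0, "hand": 0.2},
    {"xyz": [4.5, 1, 21], "twist": 0, "hand": 1},
    {"xyz": [4.5, 1, 21], "twist": 0, "hand": 1},
    {"xyz": [4.5, 1, 21], "twist": 0, "hand": 1},
    {"xyz": [4.5, 1, 21], "twist": 0, "hand": 1},
    {"xyz": [4.5, 1, -20], "twist": 0, "hand": 1},
    {"xyz": [4.5, 1, -60], "twist": 0, "hand": 1},
    {"xyz": [4.5, 1, -100], "twist": 0, "hand": 1},
    {"xyz": [4.5, 1, -105], "twist": 0, "hand": 1},
    {"xyz": [4.5, 1, -105], "twist": 0, "hand": 1},
  ],
)

```text
time_s: 14.95
ee_pos: [0.4644, -0.0397, 0.1518]
tool_rot: [-3.141, -0.003, -0.104]
force: [-0.3, -0.5, -1.1]
gripper_width: 0.012
```

```bash
python3 -c "
from h import *
st();goto([.52,-.3457,.148])
f=grab_frame('scene');c=f['color'][150:280,80:340];cv2.imwrite('pics/s9c.png',cv2.resize(c[:,:,::-1],None,fx=3,fy=3))"
```

```text
t 14.95 j [-0.1649 -0.0728  1.7003  0.0007  1.5107 -0.0605] p [ 0.4644 -0.0397  0.1518] rot [-3.1411 -0.0034 -0.1044] r 0.4660962026005367 F [-0.2909 -0.4934 -1.0895] w 0.012022580753204823
to [0.52, -0.3457, 0.148] shift [ 87.2 298.6   4. ] twist None
```

View pics/s9c.png

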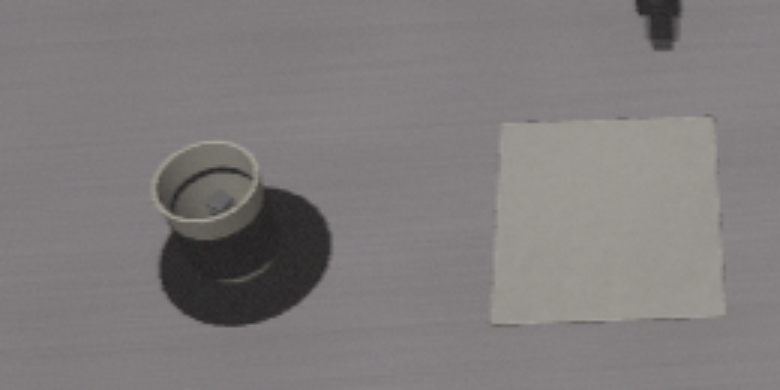

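Request:
move_arm(
  moves=[
    {"xyz": [12, 42, 0], "twist": 0, "hand": 1},
    {"xyz": [25, 86, 0], "twist": 0, "hand": 1},
    {"xyz": [38, 130, 0], "twist": 0, "hand": 1},
    {"xyz": [51, 174, 0], "twist": 0, "hand": 1},
    {"xyz": [64, 218, 0], "twist": 0, "hand": 1},
    {"xyz": [77, 262, 0], "twist": 0, "hand": 1},
    {"xyz": [87, 298, 0], "twist": 0, "hand": 1},
    {"xyz": [87, 298, 0], "twist": 0, "hand": 1},
    {"xyz": [87, 298, 30], "twist": 0, "hand": 1},
    {"xyz": [87, 298, 58], "twist": 0, "hand": 1},
    {"xyz": [87, 298, 58], "twist": 0, "hand": 1},
    {"xyz": [87, 298, 58], "twist": 0, "hand": 0.5},
  ],
)

```text
time_s: 16.2
ee_pos: [0.5189, -0.3441, 0.0914]
tool_rot: [-3.14, 0.002, -0.104]
force: [-0.2, -0.3, 0.1]
gripper_width: 0.0211
```

Request:
move_arm(
  moves=[
    {"xyz": [0, 0, 0], "twist": 0, "hand": 0.5},
    {"xyz": [0, 0, 0], "twist": 0, "hand": 0.5},
    {"xyz": [0, 0, -30], "twist": 0, "hand": 0.5},
    {"xyz": [0, 0, -70], "twist": 0, "hand": 0.5},
    {"xyz": [0, 0, -115], "twist": 0, "hand": 0.5},
    {"xyz": [-30, -20, -130], "twist": 0, "hand": 0.5},
    {"xyz": [-60, -60, -130], "twist": 0, "hand": 0.5},
    {"xyz": [-90, -100, -130], "twist": 0, "hand": 0.5},
    {"xyz": [-90, -140, -130], "twist": 0, "hand": 0.5},
  ],
)

```text
time_s: 17.1
ee_pos: [0.442, -0.1952, 0.2232]
tool_rot: [3.141, -0.001, -0.106]
force: [1.2, 0.7, 0.1]
gripper_width: 0.0215
```

```bash
python3 - <<'E'
from h import *
st()
f=grab_frame('scene');save(f,'s10.png')
ft=grab_frame('top');save(ft,'t10.png')
c=ft['color'][210:330,300:550];cv2.imwrite('pics/t10c.png',cv2.resize(c[:,:,::-1],None,fx=3,fy=3))
# pointer
c=ft['color'][320:370,210:270];cv2.imwrite('pics/t10p.png',cv2.resize(c[:,:,::-1],None,fx=10,fy=10,interpolation=cv2.INTER_CUBIC))
w=pts(ft)
g=cv2.cvtColor(ft['color'],cv2.COLOR_RGB2GRAY)
m=np.zeros_like(g);m[325:365,220:262]=(g[325:365,220:262]<45)
n,L,s,ce=cv2.connectedComponentsWithStats(m)
for i in range(1,n):
    if s[i,4]>5: q=w[L==i];print(s[i],ce[i],np.nanmean(q,0))
for u,v in[(92,213),(147,240),(117,224)]: print(w[v,u])
# column top
m=(w[...,2]>.155)&(w[...,2]<.18)&(w[...,1]>.25)
q=w[m];print(len(q),cv2.minAreaRect(q[:,:2].astype(np.float32)))
m=(w[...,2]>.1685)&(w[...,2]<.175)&(w[...,1]>.25)
E
```

```text
t 17.1 j [-0.4925 -0.0628  1.5472  0.0004  1.6561 -0.3861] p [ 0.442  -0.1952  0.2232] rot [ 3.1415 -0.0012 -0.1064] r 0.48313018092219306 F [1.2441 0.664  0.1201] w 0.021461926730334663
[230 338  22  17 136] [239.3897 345.6544] [0.4122 0.1685 0.0381]
[0.6884 0.398  0.1662]
[0.6237 0.2995 0.1641]
[0.6611 0.3526 0.1659]
2368 ((0.66371750831604, 0.3593568801879883), (0.14778001606464386, 0.07000300288200378), 60.96379470825195)
```

View pics/t10c.png

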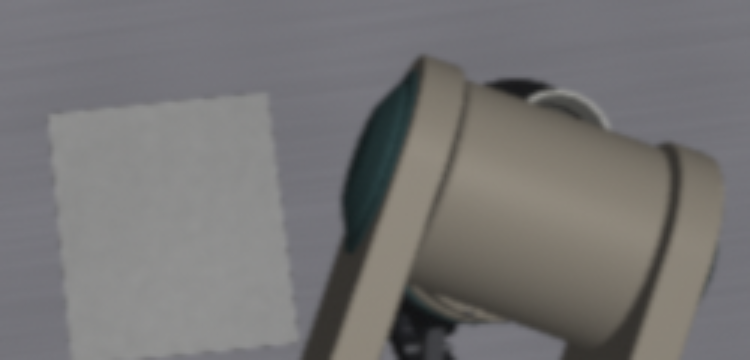

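View pics/t10p.png

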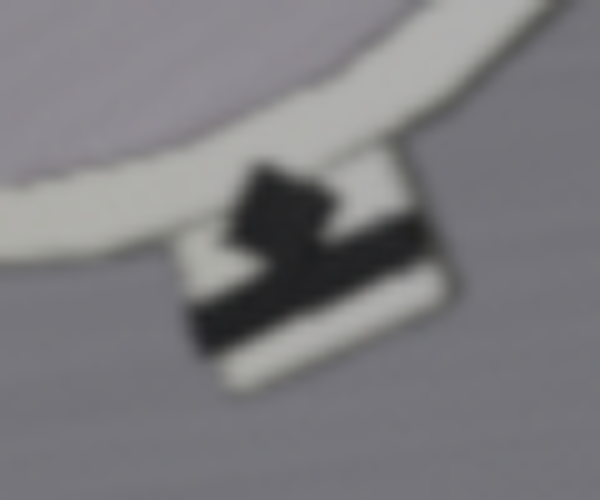

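View pics/s10.png

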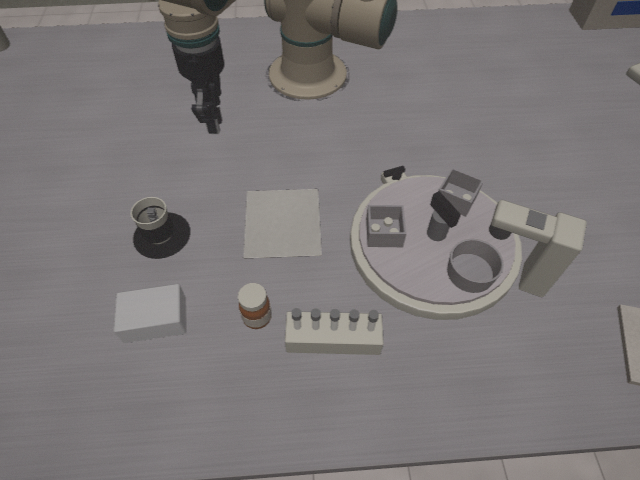

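```bash
python3 -c "
from h import *
goto([.5898,.2225,.22],-65.2);goto([.442,0,.22],-65.2)"
```

```text
to [0.5898, 0.2225, 0.22] shift [ 102.9 -428.1    4.7] twist 59.4
to [0.442, 0, 0.22] shift [ -21.8 -191.9    4.1] twist 59.4
```

Request:
move_arm(
  moves=[
    {"xyz": [10, -45, 0], "twist": 8, "hand": 0.05},
    {"xyz": [20, -90, 0], "twist": 16, "hand": 0.05},
    {"xyz": [30, -135, 0], "twist": 24, "hand": 0.05},
    {"xyz": [40, -180, 0], "twist": 32, "hand": 0.05},
    {"xyz": [52, -225, 0], "twist": 40, "hand": 0.05},
    {"xyz": [63, -270, 0], "twist": 48, "hand": 0.05},
    {"xyz": [75, -315, 0], "twist": 56, "hand": 0.05},
    {"xyz": [87, -360, 0], "twist": 59.4, "hand": 0.05},
    {"xyz": [97, -400, 0], "twist": 59.4, "hand": 0.05},
    {"xyz": [103, -428, 0], "twist": 59.4, "hand": 0.05},
    {"xyz": [103, -428, 20], "twist": 59.4, "hand": 0.05},
    {"xyz": [103, -428, 30], "twist": 59.4, "hand": 0.05},
  ],
)

```text
time_s: 18.4
ee_pos: [0.5915, 0.2189, 0.1913]
tool_rot: [3.141, 0.0, -1.14]
force: [0.8, -0.5, -0.2]
gripper_width: 0.0404
```

```bash
python3 -c "
from h import *
st();goto([.5898,.2225,.118],-65.2)
f=grab_frame('scene');c=f['color'][100:300,340:600];cv2.imwrite('pics/s11.png',cv2.resize(c[:,:,::-1],None,fx=3,fy=3))"
```

```text
t 18.4 j [0.2959 0.3695 1.1324 0.0002 1.6404 1.4358] p [0.5915 0.2189 0.1913] rot [ 3.1409  0.0003 -1.1399] r 0.6306870093481652 F [ 0.8193 -0.5226 -0.1806] w 0.04041832068215216
to [0.5898, 0.2225, 0.118] shift [-3.9 -0.  73.3] twist -0.1
```

View pics/s11.png

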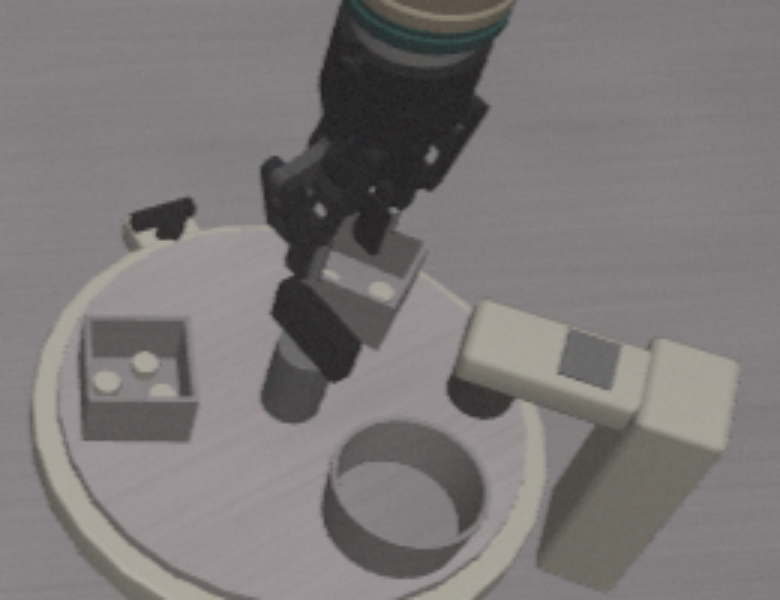

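Request:
move_arm(
  moves=[
    {"xyz": [-3, 0, 25], "twist": 0, "hand": 0.05},
    {"xyz": [-3, 0, 50], "twist": 0, "hand": 0.05},
    {"xyz": [-3, 0, 69], "twist": 0, "hand": 0.05},
    {"xyz": [-3, 0, 69], "twist": 0, "hand": 0.05},
    {"xyz": [-3, 0, 69], "twist": 0, "hand": 0.05},
  ],
)

```text
time_s: 18.95
ee_pos: [0.5906, 0.2206, 0.1248]
tool_rot: [-3.14, 0.0, -1.142]
force: [0.5, -0.3, 0.4]
gripper_width: 0.0403
```

```bash
python3 -c "
from h import *
st();goto([.5898,.2225,.118],-65.2)"
```

```text
t 18.95 j [0.2988 0.4061 1.2199 0.0004 1.5143 1.4408] p [0.5906 0.2206 0.1248] rot [-3.1402  0.0003 -1.1421] r 0.6304362454360617 F [ 0.4783 -0.3247  0.4008] w 0.04034214685246082
to [0.5898, 0.2225, 0.118] shift [-2.  -0.1  6.8] twist -0.2
```

Request:
move_arm(
  moves=[
    {"xyz": [-2, 0, 6], "twist": 0, "hand": 0.05},
    {"xyz": [-2, 0, 6], "twist": 0, "hand": 1},
    {"xyz": [-2, 0, 6], "twist": 0, "hand": 1},
    {"xyz": [-2, 0, 6], "twist": 0, "hand": 1},
    {"xyz": [-2, 0, 6], "twist": 0, "hand": 1},
    {"xyz": [-2, 0, 6], "twist": 0, "hand": 1},
  ],
  grip_force=40,
)

```text
time_s: 19.55
ee_pos: [0.5899, 0.2222, 0.1185]
tool_rot: [-3.14, -0.001, -1.142]
force: [1.1, -5.9, 2.4]
gripper_width: 0.0154
```

```bash
python3 -c "
from h import *
st();goto([.5898,.2225,.118],-65.2)"
```

```text
t 19.55 j [ 0.3021  0.4107  1.2269 -0.0009  1.5024  1.444 ] p [0.5899 0.2222 0.1185] rot [-3.1401 -0.0011 -1.1418] r 0.6303803638209599 F [ 1.1094 -5.937   2.3827] w 0.015407708064824272
to [0.5898, 0.2225, 0.118] shift [-0.3 -0.   0.5] twist -0.2
```

Turn ccw (negative twist), 8°/row.

Request:
move_arm(
  moves=[
    {"xyz": [0, 0, 0], "twist": -4, "hand": 1},
    {"xyz": [0, 0, 0], "twist": -12, "hand": 1},
    {"xyz": [0, 0, 0], "twist": -20, "hand": 1},
    {"xyz": [0, 0, 0], "twist": -28, "hand": 1},
    {"xyz": [0, 0, 0], "twist": -36, "hand": 1},
    {"xyz": [0, 0, 0], "twist": -44, "hand": 1},
    {"xyz": [0, 0, 0], "twist": -52, "hand": 1},
    {"xyz": [0, 0, 0], "twist": -60, "hand": 1},
    {"xyz": [0, 0, 0], "twist": -68, "hand": 1},
    {"xyz": [0, 0, 0], "twist": -76, "hand": 1},
    {"xyz": [0, 0, 0], "twist": -82, "hand": 1},
    {"xyz": [0, 0, 0], "twist": -85, "hand": 1},
  ],
)

```text
time_s: 20.75
ee_pos: [0.5902, 0.2221, 0.1185]
tool_rot: [3.14, -0.002, 0.345]
force: [4.0, -5.5, 1.1]
gripper_width: 0.0156
```

```bash
python3 -c "
from h import *
st();goto([.5898,.2225,.118],106.6)"
```

```text
t 20.75 j [ 0.3018  0.4108  1.2267 -0.0012  1.502  -0.0428] p [0.5902 0.2221 0.1185] rot [ 3.1403 -0.002   0.3447] r 0.6305585844357631 F [ 4.031  -5.5197  1.1406] w 0.015578303124563632
to [0.5898, 0.2225, 0.118] shift [-0.2 -0.5  0.5] twist -86.8
```

Request:
move_arm(
  moves=[
    {"xyz": [0, 0, 0], "twist": -5, "hand": 1},
    {"xyz": [0, 0, 0], "twist": -13, "hand": 1},
    {"xyz": [0, 0, 0], "twist": -21, "hand": 1},
    {"xyz": [0, 0, 0], "twist": -29, "hand": 1},
    {"xyz": [0, 0, 0], "twist": -37, "hand": 1},
    {"xyz": [0, 0, 0], "twist": -45, "hand": 1},
    {"xyz": [0, 0, 0], "twist": -53, "hand": 1},
    {"xyz": [0, 0, 0], "twist": -61, "hand": 1},
    {"xyz": [0, 0, 0], "twist": -69, "hand": 1},
    {"xyz": [0, 0, 0], "twist": -77, "hand": 1},
    {"xyz": [0, 0, 0], "twist": -84, "hand": 1},
    {"xyz": [0, 0, 0], "twist": -87, "hand": 1},
  ],
)

```text
time_s: 21.95
ee_pos: [0.5903, 0.2223, 0.1185]
tool_rot: [3.139, 0.001, 1.864]
force: [4.3, -3.2, 0.3]
gripper_width: 0.0154
```

```bash
cat >> h.py <<'E'
def hop():
    ax=np.array([.5898,.2225])
    for n in('scene','top'):
        w=pts(grab_frame(n))
        m=(w[...,2]>.080)&(w[...,2]<.092)&(np.abs(np.hypot(w[...,0]-ax[0],w[...,1]-ax[1])-.105)<.054)
        N,L,s,ce=cv2.connectedComponentsWithStats(m.astype(np.uint8))
        for i in range(1,N):
            if s[i,4]>60:
                c,r=cv2.minEnclosingCircle(w[L==i][:,:2].astype(np.float32));d=np.array(c)-ax
                print(n,s[i,4],np.round(c,4),'R',round(r,4),'ang',round(np.degrees(np.arctan2(d[1],d[0]))%360,2),'rad',np.hypot(*d).round(4))
E
python3 -c "
from h import *
st();hop();f=grab_frame('top');save(f,'t12.png')"
```

```text
t 21.95 j [ 0.3021  0.411   1.2265 -0.0012  1.5013 -1.5617] p [0.5903 0.2223 0.1185] rot [3.1388 0.0011 1.864 ] r 0.6308096962500274 F [ 4.2891 -3.2205  0.2586] w 0.015427743730505242
scene 309 [0.4875 0.1933] R 0.0508 ang 195.94 rad 0.1064
scene 313 [0.6136 0.325 ] R 0.0489 ang 76.94 rad 0.1052
scene 435 [0.6666 0.15  ] R 0.0489 ang 316.67 rad 0.1057
top 301 [0.6668 0.1514] R 0.0491 ang 317.3 rad 0.1048
top 63 [0.5808 0.3175] R 0.0211 ang 95.42 rad 0.0954
top 136 [0.4899 0.1787] R 0.045 ang 203.69 rad 0.1091
```

View pics/t12.png

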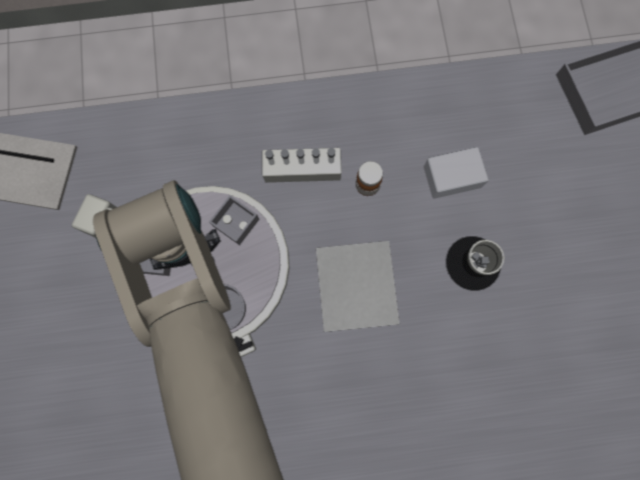

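Request:
move_arm(
  moves=[
    {"xyz": [0, 0, 0], "twist": 0, "hand": 0.3},
    {"xyz": [0, 0, 0], "twist": 0, "hand": 0.05},
    {"xyz": [0, 0, 0], "twist": 0, "hand": 0.05},
    {"xyz": [0, 0, -30], "twist": 0, "hand": 0.05},
    {"xyz": [0, 0, -70], "twist": 0, "hand": 0.05},
    {"xyz": [0, 0, -110], "twist": 0, "hand": 0.05},
    {"xyz": [0, 0, -110], "twist": 0, "hand": 0.05},
    {"xyz": [0, 0, -110], "twist": 0, "hand": 0.05},
  ],
)

```text
time_s: 22.9
ee_pos: [0.5896, 0.2233, 0.2289]
tool_rot: [3.139, -0.001, 1.861]
force: [-0.1, -0.5, -1.5]
gripper_width: 0.0404
```

```bash
cat > kin.py <<'E'
from h import *
from scipy.optimize import least_squares
D=[eval(l) for l in open('log.txt')]
J=np.array([d[0] for d in D]);P=np.array([d[1] for d in D]);T=np.array([d[2] for d in D])
def tilt(t): 
    R=Ro.from_euler('xyz',t).as_matrix();return R[:,2]
def fk(p,j):
    a0,d1,L1,c1,L2,c2,Lt,at=p
    A=j[...,1]+c1;B=j[...,1]+j[...,2]+c2;S=j[...,1]+j[...,2]+j[...,4]
    r=a0+L1*np.sin(A)+L2*np.sin(B)+Lt*np.sin(S)-at*np.cos(S)
    z=d1+L1*np.cos(A)+L2*np.cos(B)+Lt*np.cos(S)+at*np.sin(S)
    return r,z
E
python3 - <<'E'
from kin import *
st();hop()
from kin import *
# lateral: decompose P in frame of j1
c,s=np.cos(J[:,0]),np.sin(J[:,0])
rr=P[:,0]*c+P[:,1]*s; ll=-P[:,0]*s+P[:,1]*c
print('lat',ll, 'S',(J[:,1]+J[:,2]+J[:,4]))
E
```

```text
t 22.9 j [ 0.3033  0.354   1.0772  0.0007  1.7074 -1.5577] p [0.5896 0.2233 0.2289] rot [ 3.1386 -0.0007  1.8611] r 0.6304414925095342 F [-0.0698 -0.5417 -1.5059] w 0.04043431391530845
scene 379 [0.489  0.1927] R 0.0499 ang 196.48 rad 0.1051
scene 314 [0.6138 0.3246] R 0.0489 ang 76.76 rad 0.1049
scene 446 [0.6657 0.1507] R 0.049 ang 316.59 rad 0.1044
top 311 [0.6661 0.15  ] R 0.0483 ang 316.45 rad 0.1053
top 146 [0.5941 0.3292] R 0.0379 ang 87.69 rad 0.1068
top 172 [0.4893 0.1907] R 0.0474 ang 197.54 rad 0.1054
lat [0.0369 0.0376 0.0377 0.0389 0.0385 0.037  0.0371 0.0371 0.0371 0.0372
 0.0371 0.0371 0.0371 0.0371 0.0371 0.0371 0.037  0.037  0.037  0.0366
 0.0366 0.0366] S [3.143  3.0896 3.0894 3.0814 3.1036 3.1397 3.1409 3.1447 3.1391 3.1436
 3.1392 3.1425 3.1378 3.1308 3.1458 3.1382 3.1404 3.1423 3.1403 3.14
 3.1395 3.1388]
```

```bash
cat >> kin.py <<'E'
c,s=np.cos(J[:,0]),np.sin(J[:,0]);rr=P[:,0]*c+P[:,1]*s
def res(p):
    r,z=fk(p,J);return np.r_[(r-rr)*1000,(z-P[:,2])*1000,(p[0])*20,p[3]*20,p[7]*30]
best=None
for L1 in(.3,.35,.4,.45):
    for c2 in(0,.2,-.2,.4):
        q=least_squares(res,[0,.2,L1,0,.35,c2,.25,0],loss='soft_l1')
        if best is None or q.cost<best.cost: best=q
p=best.x
E
python3 -c "
from kin import *
print(best.cost,p);r,z=fk(p,J);print(((r-rr)*1000).round(1),((z-P[:,2])*1000).round(1))"
```

```text
0.0014768434383065632 [-1.98444390e-04  2.06641223e-01  3.52898437e-01  3.32709084e-06
  5.07478172e-01  2.11417832e-01  2.72350965e-01  2.17039444e-04]
[ 0. -0. -0.  0.  0. -0. -0.  0.  0. -0. -0.  0. -0. -0.  0. -0. -0. -0.
 -0. -0. -0. -0. -0.] [ 0. -0.  0. -0. -0. -0. -0.  0.  0. -0. -0.  0. -0. -0.  0. -0. -0. -0.
 -0. -0. -0. -0. -0.]
```

```bash
cat >> kin.py <<'E'
def ik(r,z,al):
    a0,d1,L1,c1,L2,c2,Lt,at=p
    wr=r-a0-Lt*np.sin(al);wz=z-d1+Lt*np.cos(al)
    D=np.hypot(wr,wz);cg=(D*D-L1*L1-L2*L2)/(2*L1*L2)
    if abs(cg)>1: return None
    g=np.arccos(cg);j3=g-c2
    th=np.arctan2(wr,wz);A=th-np.arctan2(L2*np.sin(g),L1+L2*np.cos(g))
    j2=A;j5=np.pi-al-j2-j3
    ok=(-.9<j2<2.17)and(.13<j3<2.36)and(.27<j5<2.72)
    return j2,j3,j5,ok,wr+a0,wz+d1
E
python3 -c "
from kin import *
for nm,r,z in(('cup',.623,.05),('cuplift',.623,.15),('pour',.525,.16),('pour2',.525,.2)):
  for al in(45,55,60,65,70,75,80,90):
    k=ik(r,z,np.radians(al));print(nm,al,None if k is None else np.round(k,3))
"
```

```text
cup 45 [0.094 1.936 0.326 1.    0.43  0.243]
cup 55 [0.097 2.028 0.057 0.    0.4   0.206]
cup 60 [ 0.117  2.063 -0.085  0.     0.387  0.186]
cup 65 [ 0.149  2.089 -0.23   0.     0.376  0.165]
cup 70 [ 0.194  2.106 -0.379  0.     0.367  0.143]
cup 75 [ 0.251  2.112 -0.53   0.     0.36   0.12 ]
cup 80 [ 0.318  2.109 -0.682  0.     0.355  0.097]
cup 90 [ 0.474  2.073 -0.976  0.     0.351  0.05 ]
cuplift 45 [-0.081  1.88   0.558  1.     0.43   0.343]
cuplift 55 [-0.116  1.993  0.305  1.     0.4    0.306]
cuplift 60 [-0.119  2.041  0.172  0.     0.387  0.286]
cuplift 65 [-0.109  2.082  0.034  0.     0.376  0.265]
cuplift 70 [-0.087  2.116 -0.109  0.     0.367  0.243]
cuplift 75 [-0.051  2.141 -0.257  0.     0.36   0.22 ]
cuplift 80 [-1.000e-03  2.155e+00 -4.090e-01  0.000e+00  3.550e-01  1.970e-01]
cuplift 90 [ 0.133  2.155 -0.717  0.     0.351  0.15 ]
pour 45 [-0.418  2.132  0.641  1.     0.332  0.353]
pour 55 [-0.479  2.251  0.41   1.     0.302  0.316]
pour 60 [-0.494  2.305  0.284  1.     0.289  0.296]
pour 65 [-0.495  2.352  0.151  0.     0.278  0.275]
pour 70 [-0.478  2.391  0.007  0.     0.269  0.253]
pour 75 [-0.441  2.421 -0.148  0.     0.262  0.23 ]
pour 80 [-0.381  2.44  -0.314  0.     0.257  0.207]
pour 90 [-0.195  2.44  -0.674  0.     0.253  0.16 ]
pour2 45 [-0.464  2.082  0.739  1.     0.332  0.393]
pour2 55 [-0.541  2.207  0.516  1.     0.302  0.356]
pour2 60 [-0.567  2.264  0.397  1.     0.289  0.336]
pour2 65 [-0.581  2.316  0.271  1.     0.278  0.315]
pour2 70 [-0.58   2.363  0.137  0.     0.269  0.293]
pour2 75 [-0.561  2.402 -0.008  0.     0.262  0.27 ]
pour2 80 [-0.52   2.43  -0.165  0.     0.257  0.247]
pour2 90 [-0.371  2.453 -0.511  0.     0.253  0.2  ]
```

```bash
python3 -c "
from kin import *
def amax(r,z):
  g=[al for al in np.arange(-110,120,1.) if (k:=ik(r,z,np.radians(al))) is not None and k[3]]
  return (min(g),max(g)) if g else None
for z in(.045,.16,.18,.2,.25,.3,.4): print(z,[(r,amax(r,z)) for r in(.45,.525,.57,.623,.7,.75,.8,.9,1.0)])
"
```

```text
0.045 [(0.45, (np.float64(-91.0), np.float64(38.0))), (0.525, (np.float64(-79.0), np.float64(47.0))), (0.57, (np.float64(-71.0), np.float64(46.0))), (0.623, (np.float64(-55.0), np.float64(46.0))), (0.7, (np.float64(-32.0), np.float64(47.0))), (0.75, (np.float64(-19.0), np.float64(49.0))), (0.8, (np.float64(-8.0), np.float64(50.0))), (0.9, (np.float64(13.0), np.float64(55.0))), (1.0, (np.float64(35.0), np.float64(61.0)))]
0.16 [(0.45, (np.float64(-81.0), np.float64(47.0))), (0.525, (np.float64(-70.0), np.float64(60.0))), (0.57, (np.float64(-63.0), np.float64(58.0))), (0.623, (np.float64(-52.0), np.float64(57.0))), (0.7, (np.float64(-27.0), np.float64(57.0))), (0.75, (np.float64(-14.0), np.float64(57.0))), (0.8, (np.float64(-3.0), np.float64(58.0))), (0.9, (np.float64(17.0), np.float64(62.0))), (1.0, (np.float64(39.0), np.float64(67.0)))]
0.18 [(0.45, (np.float64(-78.0), np.float64(49.0))), (0.525, (np.float64(-68.0), np.float64(62.0))), (0.57, (np.float64(-61.0), np.float64(60.0))), (0.623, (np.float64(-51.0), np.float64(59.0))), (0.7, (np.float64(-26.0), np.float64(58.0))), (0.75, (n
[... 1158 characters left out ...]
.0))), (0.623, (np.float64(-37.0), np.float64(69.0))), (0.7, (np.float64(-14.0), np.float64(68.0))), (0.75, (np.float64(-3.0), np.float64(68.0))), (0.8, (np.float64(8.0), np.float64(68.0))), (0.9, (np.float64(27.0), np.float64(71.0))), (1.0, (np.float64(47.0), np.float64(75.0)))]
0.4 [(0.45, (np.float64(-47.0), np.float64(58.0))), (0.525, (np.float64(-40.0), np.float64(83.0))), (0.57, (np.float64(-34.0), np.float64(80.0))), (0.623, (np.float64(-20.0), np.float64(78.0))), (0.7, (np.float64(-1.0), np.float64(76.0))), (0.75, (np.float64(9.0), np.float64(76.0))), (0.8, (np.float64(18.0), np.float64(76.0))), (0.9, (np.float64(36.0), np.float64(77.0))), (1.0, (np.float64(56.0), np.float64(82.0)))]
```

```bash
python3 -c "
from kin import *
def am(r,z):
  g=[al for al in np.arange(-140,150,2.) if (k:=ik(r,z,np.radians(al))) is not None and k[3]]
  return (int(min(g)),int(max(g))) if g else None
for z in(.1,.2,.3,.4,.5,.6,.7): print(z,[(r,am(r,z)) for r in(.1,.15,.2,.25,.3,.35,.4,.45,.5)])
"
```

```text
0.1 [(0.1, (-140, -36)), (0.15, (-140, -20)), (0.2, (-128, -8)), (0.25, (-118, 4)), (0.3, (-108, 12)), (0.35, (-102, 22)), (0.4, (-94, 32)), (0.45, (-86, 42)), (0.5, (-78, 54))]
0.2 [(0.1, (-122, -30)), (0.15, (-112, -18)), (0.2, (-104, -8)), (0.25, (-98, 4)), (0.3, (-92, 14)), (0.35, (-88, 26)), (0.4, (-82, 38)), (0.45, (-76, 52)), (0.5, (-68, 62))]
0.3 [(0.1, (-68, -26)), (0.15, (-74, -14)), (0.2, (-76, -2)), (0.25, (-74, 8)), (0.3, (-72, 18)), (0.35, (-70, 28)), (0.4, (-66, 40)), (0.45, (-62, 52)), (0.5, (-56, 76))]
0.4 [(0.1, (-38, -16)), (0.15, (-46, -4)), (0.2, (-50, 6)), (0.25, (-52, 16)), (0.3, (-52, 24)), (0.35, (-52, 34)), (0.4, (-50, 46)), (0.45, (-46, 58)), (0.5, (-42, 80))]
0.5 [(0.1, (-20, 0)), (0.15, (-26, 10)), (0.2, (-30, 18)), (0.25, (-32, 28)), (0.3, (-34, 36)), (0.35, (-34, 44)), (0.4, (-32, 54)), (0.45, (-30, 66)), (0.5, (-26, 92))]
0.6 [(0.1, (-4, 20)), (0.15, (-8, 28)), (0.2, (-12, 34)), (0.25, (-14, 42)), (0.3, (-16, 48)), (0.35, (-16, 58)), (0.4, (-16, 66)), (0.45, (-12, 80)), (0.5, (-4, 98))]
0.7 [(0.1, (10, 42)), (0.15, (6, 48)), (0.2, (4, 52)), (0.25, (2, 58)), (0.3, (2, 64)), (0.35, (2, 72)), (0.4, (8, 82)), (0.45, (16, 102)), (0.5, (22, 104))]
```

Request:
move_arm(
  moves=[
    {"xyz": [0, 20, -45], "twist": 0, "hand": -1},
    {"xyz": [0, 50, -80], "twist": 0, "hand": -1},
    {"xyz": [0, 90, -100], "twist": 0, "hand": -1},
    {"xyz": [0, 130, -100], "twist": 0, "hand": -1},
    {"xyz": [0, 180, -100], "twist": 0, "hand": -1},
    {"xyz": [0, 230, -100], "twist": 0, "hand": -1},
    {"xyz": [0, 280, -100], "twist": 0, "hand": -1},
    {"xyz": [0, 330, -100], "twist": 0, "hand": -1},
    {"xyz": [0, 380, -100], "twist": 0, "hand": -1},
    {"xyz": [0, 430, -100], "twist": 0, "hand": -1},
    {"xyz": [0, 480, -100], "twist": 0, "hand": -1},
    {"xyz": [0, 530, -100], "twist": 0, "hand": -1},
  ],
)

```text
time_s: 24.2
ee_pos: [0.7556, 0.263, 0.2469]
tool_rot: [3.105, -0.002, 1.861]
force: [0.9, 0.6, 0.2]
gripper_width: 0.0857
```

```bash
cat >> h.py <<'E'
def al():
    s,R=st();j=s['joint_pos'];print('alpha',np.degrees(np.pi-j[1]-j[2]-j[4]).round(2),'toolz',R[:,2],'toolx',R[:,0])
E
python3 -c "
from h import *
al()"
```

```text
t 24.2 j [ 0.2881  0.9973  0.1215  0.0023  1.9865 -1.5718] p [0.7556 0.263  0.2469] rot [ 3.1053 -0.0021  1.8609] r 0.8000955279887351 F [0.87   0.5648 0.1879] w 0.08572777678395557
alpha 2.08 toolz [ 0.0342  0.0124 -0.9993] toolx [-0.286   0.9582  0.0021]
```

Request:
move_arm(
  moves=[
    {"xyz": [0, 300, 0], "twist": 0, "hand": -1},
    {"xyz": [0, 300, 0], "twist": 0, "hand": -1},
    {"xyz": [0, 300, 0], "twist": 0, "hand": -1},
    {"xyz": [0, 300, 0], "twist": 0, "hand": -1},
    {"xyz": [0, 300, 0], "twist": 0, "hand": -1},
    {"xyz": [0, 300, 0], "twist": 0, "hand": -1},
  ],
)

```text
time_s: 24.8
ee_pos: [0.785, 0.2649, 0.1932]
tool_rot: [3.072, -0.003, 1.861]
force: [-0.5, 0.6, 0.0]
gripper_width: 0.0857
```

```bash
python3 -c "
from h import *
al()"
```

```text
t 24.8 j [ 0.2795  1.0647  0.122   0.0042  1.8851 -1.5798] p [0.785  0.2649 0.1932] rot [ 3.0718 -0.0033  1.8609] r 0.8284654387578675 F [-0.5178  0.5749  0.0441] w 0.08566312546644184
alpha 3.99 toolz [ 0.0658  0.0231 -0.9976] toolx [-0.2861  0.9582  0.0033]
```

Request:
move_arm(
  moves=[
    {"xyz": [0, 800, -240], "twist": 0, "hand": -1},
    {"xyz": [0, 800, -240], "twist": 0, "hand": -1},
    {"xyz": [0, 800, -240], "twist": 0, "hand": -1},
    {"xyz": [0, 800, -240], "twist": 0, "hand": -1},
    {"xyz": [0, 800, -240], "twist": 0, "hand": -1},
    {"xyz": [0, 800, -240], "twist": 0, "hand": -1},
    {"xyz": [0, 800, -240], "twist": 0, "hand": -1},
    {"xyz": [0, 800, -240], "twist": 0, "hand": -1},
    {"xyz": [0, 800, -240], "twist": 0, "hand": -1},
    {"xyz": [0, 800, -240], "twist": 0, "hand": -1},
    {"xyz": [0, 800, -240], "twist": 0, "hand": -1},
    {"xyz": [0, 800, -240], "twist": 0, "hand": -1},
  ],
)

```text
time_s: 26.0
ee_pos: [0.7922, 0.2557, 0.211]
tool_rot: [3.036, -0.004, 1.861]
force: [0.1, 0.6, -0.1]
gripper_width: 0.0857
```

```bash
python3 -c "
from h import *
al()"
```

```text
t 26.0 j [ 0.2657  1.0433  0.1225  0.0069  1.8706 -1.5927] p [0.7922 0.2557 0.211 ] rot [ 3.0363 -0.0041  1.861 ] r 0.8324432923585026 F [ 0.0978  0.5557 -0.0739] w 0.08571315722982016
alpha 6.02 toolz [ 0.0995  0.0339 -0.9945] toolx [-0.2861  0.9582  0.0041]
```

Request:
move_arm(
  moves=[
    {"xyz": [0, 800, -180], "twist": 0, "hand": -1},
    {"xyz": [0, 800, -180], "twist": 0, "hand": -1},
  ],
)

```text
time_s: 26.2
ee_pos: [0.8019, 0.2567, 0.214]
tool_rot: [2.999, -0.005, 1.861]
force: [0.2, 0.1, 0.6]
gripper_width: 0.0857
```

Request:
move_arm(
  moves=[
    {"xyz": [0, 800, -150], "twist": 0, "hand": -1},
    {"xyz": [0, 800, -150], "twist": 0, "hand": -1},
  ],
)

```text
time_s: 26.4
ee_pos: [0.8112, 0.2578, 0.2162]
tool_rot: [2.964, -0.005, 1.861]
force: [-0.3, -0.5, -0.1]
gripper_width: 0.0853
```

Request:
move_arm(
  moves=[
    {"xyz": [0, 800, -120], "twist": 0, "hand": -1},
    {"xyz": [0, 800, -120], "twist": 0, "hand": -1},
  ],
)

```text
time_s: 26.6
ee_pos: [0.8205, 0.2591, 0.2183]
tool_rot: [2.929, -0.006, 1.861]
force: [-1.4, 0.1, 0.2]
gripper_width: 0.0859
```

```bash
python3 -c "
from h import *
al()"
```

```text
t 26.6 j [ 0.2591  1.0402  0.1224  0.0127  1.7666 -1.5977] p [0.8205 0.2591 0.2183] rot [ 2.9289 -0.0059  1.8612] r 0.8604350392327842 F [-1.3987  0.1437  0.2407] w 0.0858713880385319
alpha 12.17 toolz [ 0.2006  0.066  -0.9774] toolx [-0.2863  0.9581  0.0059]
```

Request:
move_arm(
  moves=[
    {"xyz": [0, 800, -90], "twist": 0, "hand": -1},
    {"xyz": [0, 800, -90], "twist": 0, "hand": -1},
  ],
)

```text
time_s: 26.8
ee_pos: [0.8297, 0.2605, 0.2203]
tool_rot: [2.894, -0.006, 1.861]
force: [0.3, -0.5, 0.1]
gripper_width: 0.0855
```

Request:
move_arm(
  moves=[
    {"xyz": [0, 800, -60], "twist": 0, "hand": -1},
    {"xyz": [0, 800, -60], "twist": 0, "hand": -1},
  ],
)

```text
time_s: 27.0
ee_pos: [0.839, 0.2621, 0.2222]
tool_rot: [2.859, -0.007, 1.861]
force: [-0.7, -0.0, -0.7]
gripper_width: 0.0856
```

Request:
move_arm(
  moves=[
    {"xyz": [0, 800, -30], "twist": 0, "hand": -1},
    {"xyz": [0, 800, -30], "twist": 0, "hand": -1},
  ],
)

```text
time_s: 27.2
ee_pos: [0.8483, 0.2639, 0.2242]
tool_rot: [2.824, -0.007, 1.862]
force: [0.6, -0.2, 0.1]
gripper_width: 0.0856
```

Request:
move_arm(
  moves=[
    {"xyz": [0, 800, 0], "twist": 0, "hand": -1},
    {"xyz": [0, 800, 0], "twist": 0, "hand": -1},
  ],
)

```text
time_s: 27.4
ee_pos: [0.8577, 0.2657, 0.2261]
tool_rot: [2.789, -0.008, 1.862]
force: [-0.8, 0.5, -0.2]
gripper_width: 0.0851
```

Request:
move_arm(
  moves=[
    {"xyz": [0, 800, 30], "twist": 0, "hand": -1},
    {"xyz": [0, 800, 30], "twist": 0, "hand": -1},
  ],
)

```text
time_s: 27.6
ee_pos: [0.8671, 0.2676, 0.2281]
tool_rot: [2.754, -0.008, 1.862]
force: [0.6, -0.1, 0.2]
gripper_width: 0.0852
```

Request:
move_arm(
  moves=[
    {"xyz": [0, 800, 60], "twist": 0, "hand": -1},
    {"xyz": [0, 800, 60], "twist": 0, "hand": -1},
  ],
)

```text
time_s: 27.8
ee_pos: [0.8763, 0.2696, 0.23]
tool_rot: [2.718, -0.008, 1.862]
force: [-0.2, 0.4, -0.1]
gripper_width: 0.0852
```

Request:
move_arm(
  moves=[
    {"xyz": [0, 800, 90], "twist": 0, "hand": -1},
    {"xyz": [0, 800, 90], "twist": 0, "hand": -1},
  ],
)

```text
time_s: 28.0
ee_pos: [0.8855, 0.2717, 0.232]
tool_rot: [2.683, -0.008, 1.862]
force: [-0.0, -0.0, 0.4]
gripper_width: 0.0854
```

Request:
move_arm(
  moves=[
    {"xyz": [0, 800, 120], "twist": 0, "hand": -1},
    {"xyz": [0, 800, 120], "twist": 0, "hand": -1},
  ],
)

```text
time_s: 28.2
ee_pos: [0.8945, 0.2738, 0.2341]
tool_rot: [2.648, -0.009, 1.862]
force: [-0.2, -0.2, 0.5]
gripper_width: 0.0855
```

```bash
python3 -c "
from h import *
al()"
```

```text
t 28.2 j [ 0.2496  1.0532  0.1226  0.0275  1.4731 -1.6063] p [0.8945 0.2738 0.2341] rot [ 2.6481 -0.0086  1.8622] r 0.9354711501165539 F [-0.2282 -0.1816  0.4918] w 0.08550786774487962
alpha 28.24 toolz [ 0.4515  0.1434 -0.8807] toolx [-0.2873  0.9578  0.0086]
```

8 more for about 44°.

Request:
move_arm(
  moves=[
    {"xyz": [0, 800, 150], "twist": 0, "hand": -1},
    {"xyz": [0, 800, 150], "twist": 0, "hand": -1},
  ],
)

```text
time_s: 28.4
ee_pos: [0.9033, 0.2759, 0.2363]
tool_rot: [2.613, -0.009, 1.862]
force: [0.7, 0.3, 0.2]
gripper_width: 0.0854
```

Request:
move_arm(
  moves=[
    {"xyz": [0, 800, 180], "twist": 0, "hand": -1},
    {"xyz": [0, 800, 180], "twist": 0, "hand": -1},
  ],
)

```text
time_s: 28.6
ee_pos: [0.912, 0.2779, 0.2387]
tool_rot: [2.579, -0.009, 1.862]
force: [0.6, 0.4, 0.0]
gripper_width: 0.0852
```

Request:
move_arm(
  moves=[
    {"xyz": [0, 800, 210], "twist": 0, "hand": -1},
    {"xyz": [0, 800, 210], "twist": 0, "hand": -1},
  ],
)

```text
time_s: 28.8
ee_pos: [0.9204, 0.28, 0.2412]
tool_rot: [2.545, -0.009, 1.862]
force: [-1.0, 0.4, 0.2]
gripper_width: 0.0853
```

Request:
move_arm(
  moves=[
    {"xyz": [0, 800, 240], "twist": 0, "hand": -1},
    {"xyz": [0, 800, 240], "twist": 0, "hand": -1},
  ],
)

```text
time_s: 29.0
ee_pos: [0.9285, 0.282, 0.2439]
tool_rot: [2.511, -0.009, 1.863]
force: [-0.6, 0.1, 1.1]
gripper_width: 0.0856
```

Request:
move_arm(
  moves=[
    {"xyz": [0, 800, 270], "twist": 0, "hand": -1},
    {"xyz": [0, 800, 270], "twist": 0, "hand": -1},
  ],
)

```text
time_s: 29.2
ee_pos: [0.9363, 0.284, 0.2468]
tool_rot: [2.477, -0.009, 1.863]
force: [0.6, 0.1, -0.1]
gripper_width: 0.0854
```

Request:
move_arm(
  moves=[
    {"xyz": [0, 800, 300], "twist": 0, "hand": -1},
    {"xyz": [0, 800, 300], "twist": 0, "hand": -1},
  ],
)

```text
time_s: 29.4
ee_pos: [0.9438, 0.2859, 0.25]
tool_rot: [2.444, -0.009, 1.863]
force: [0.3, -0.6, -1.6]
gripper_width: 0.0853
```

Request:
move_arm(
  moves=[
    {"xyz": [0, 800, 330], "twist": 0, "hand": -1},
    {"xyz": [0, 800, 330], "twist": 0, "hand": -1},
  ],
)

```text
time_s: 29.6
ee_pos: [0.951, 0.2878, 0.2534]
tool_rot: [2.412, -0.009, 1.863]
force: [-0.9, -0.4, -0.6]
gripper_width: 0.085
```

Request:
move_arm(
  moves=[
    {"xyz": [0, 800, 360], "twist": 0, "hand": -1},
    {"xyz": [0, 800, 360], "twist": 0, "hand": -1},
  ],
)

```text
time_s: 29.8
ee_pos: [0.9579, 0.2896, 0.2571]
tool_rot: [2.38, -0.01, 1.863]
force: [0.9, -0.4, 0.1]
gripper_width: 0.0856
```

```bash
python3 -c "
from h import *
al();hop()"
```

```text
t 29.8 j [ 0.2462  1.0775  0.1227  0.0417  1.1807 -1.6132] p [0.9579 0.2896 0.2571] rot [ 2.3799 -0.0096  1.8628] r 1.0006883430806992 F [ 0.8539 -0.3539  0.0851] w 0.08560501097754158
alpha 43.59 toolz [ 0.659   0.2053 -0.7236] toolx [-0.2879  0.9576  0.0096]
scene 384 [0.4888 0.1918] R 0.0494 ang 196.9 rad 0.1056
scene 308 [0.6138 0.3241] R 0.0492 ang 76.69 rad 0.1044
scene 447 [0.6667 0.1505] R 0.0487 ang 316.87 rad 0.1054
top 286 [0.6659 0.151 ] R 0.0493 ang 316.75 rad 0.1044
top 113 [0.6073 0.3423] R 0.0306 ang 81.71 rad 0.121
```

```bash
cat >> kin.py <<'E'
from scipy.optimize import minimize
def F(j,s4=1,lat=.0371):
    a0,d1,L1,c1,L2,c2,Lt,at=p
    A=j[1];B=j[1]+j[2]
    Rz=lambda a:Ro.from_euler('z',a).as_matrix();Ry=lambda a:Ro.from_euler('y',a).as_matrix()
    w=np.array([L1*np.sin(A)+L2*np.sin(B+c2),lat,d1+L1*np.cos(A)+L2*np.cos(B+c2)])
    R1=Rz(j[0]);R=R1@Ry(B)@Rz(s4*j[3])@Ry(j[4])@Rz(j[5]+np.pi)
    return R1@w+R[:,2]*Lt,R
E
python3 - <<'E'
from kin import *
for s4 in(1,-1):
    e=[];er=[]
    for d in D:
        q,R=F(np.array(d[0]),s4);R0=Ro.from_euler('xyz',d[2]).as_matrix()
        e.append(np.linalg.norm(q-d[1])*1000);er.append(np.degrees(np.linalg.norm(Ro.from_matrix(R.T@R0).as_rotvec())))
    print(s4,np.round(e,2),np.round(er,2))
E
```

```text
1 [0.22 0.2  0.2  0.2  0.2  0.2  0.2  0.2  0.2  0.2  0.2  0.2  0.2  0.2
 0.2  0.2  0.2  0.2  0.2  0.2  0.2  0.2  0.2  0.2  0.2  0.2  0.2  0.2
 0.2 ] [0. 0. 0. 0. 0. 0. 0. 0. 0. 0. 0. 0. 0. 0. 0. 0. 0. 0. 0. 0. 0. 0. 0. 0.
 0. 0. 0. 0. 0.]
-1 [ 0.22  1.11  1.42  3.76  3.02  0.1   0.3   0.2   0.18  0.33  0.19  0.17
  0.19  0.18  0.18  0.16  0.04  0.09  0.05  0.71  0.86  0.83  0.18  0.97
  1.98  3.41  6.57 14.72 20.77] [0.   0.29 0.34 0.84 0.69 0.02 0.11 0.09 0.08 0.11 0.08 0.08 0.08 0.08
 0.08 0.08 0.04 0.02 0.05 0.11 0.14 0.13 0.08 0.27 0.48 0.79 1.45 3.16
 4.77]
```

```bash
cat >> kin.py <<'E'
LO=np.array([-2.9,-.91,.12,-1.06,.26,-2.93])+.03;HI=np.array([2.9,2.17,2.37,4.2,2.73,2.93])-.03
def Rt(al,az,tw):
    # tool z tilt al from down toward az; tool x horizontal (perp) then twist tw(deg) about tool z
    al,az=np.radians(al),np.radians(az)
    z=np.array([np.sin(al)*np.cos(az),np.sin(al)*np.sin(az),-np.cos(al)])
    x=np.array([-np.sin(az),np.cos(az),0]);y=np.cross(z,x)
    return np.column_stack([x,y,z])@Ro.from_euler('z',np.radians(tw)).as_matrix()
def IK(q,R,seeds):
    best=None
    for s in seeds:
        f=lambda j:np.r_[(F(j,1,.0369)[0]-q)*10,Ro.from_matrix(F(j)[1].T@R).as_rotvec()]
        o=least_squares(f,np.clip(s,LO+1e-3,HI-1e-3),bounds=(LO,HI))
        if best is None or o.cost<best.cost: best=o
        if best.cost<1e-8: break
    return best.x,best.cost
E
cat > grid.py <<'E'
from kin import *
S=[[-.6,.1,1.9,j4,.6,j6] for j4 in(0,1.5,-.9,3) for j6 in(-1.6,1.6,0)]
cup=np.array([.52,-.3457]);hop_=np.array([.489,.1927])
for al in(60,70,80):
  for az in(-60,-40,-20,0,17,40,60,80):
    z=Rt(al,az,0)[:,2]
    out=[]
    for tw0 in(0,180):
        g=np.r_[cup,.05]+z*.009
        j,c=IK(g,Rt(al,az,tw0),S); 
        if c>1e-6: continue
        gl=g+[0,0,.12]; jl,cl=IK(gl,Rt(al,az,tw0),[j])
        for dt in(130,-130):
            pp=np.r_[hop_,.18]+z*.009
            ja,c1=IK(pp,Rt(al,az,tw0),[jl]);jb,c2=IK(pp,Rt(al,az,tw0+dt),[ja+[0,0,0,0,0,np.radians(dt)]])
            out.append((tw0,dt,cl<1e-6,c1<1e-6,c2<1e-6,j.round(2)[[0,3,4,5]],ja.round(2)[[0,3,4,5]],jb.round(2)[[3,4,5]]))
    print(al,az);[print('   ',*o) for o in out if o[2] and o[3] and o[4]]
E
python3 grid.py
```

```text
60 -60
60 -40
60 -20
60 0
    180 -130 True True True [-0.95  1.38  0.8  -0.34] [ 0.52 -0.95  0.56  2.72] [-0.95  0.56  0.45]
60 17
    180 -130 True True True [-1.01  1.22  1.1  -0.39] [ 0.31 -0.04  0.32  1.62] [-0.04  0.32 -0.65]
60 40
    180 130 True True True [-1.02  1.04  1.46 -0.47] [0.03 1.02 0.68 0.29] [1.02 0.68 2.56]
    180 -130 True True True [-1.02  1.04  1.46 -0.47] [0.03 1.02 0.68 0.29] [ 1.02  0.68 -1.97]
60 60
    180 130 True True True [-0.98  0.91  1.76 -0.55] [-0.11  1.12  1.08 -0.05] [1.12 1.08 2.21]
    180 -130 True True True [-0.98  0.91  1.76 -0.55] [-0.11  1.12  1.08 -0.05] [ 1.12  1.08 -2.32]
60 80
    0 -130 True True True [-0.92  0.79  2.03  2.49] [-0.15  1.07  1.4   2.89] [1.07 1.4  0.62]
    180 130 True True True [-0.92  0.79  2.03 -0.65] [-0.15  1.07  1.4  -0.25] [1.07 1.4  2.02]
    180 -130 True True True [-0.92  0.79  2.03 -0.65] [-0.15  1.07  1.4  -0.25] [ 1.07  1.4  -2.52]
70 -60
70 -40
70 -20
70 0
70 17
70 40
    180 130 True True True [-1.05  1.18  1.55 -0.55] [-0.01  1.42  0.67 -0.1 ] [1.42 0.67 2.17]
    180 -130 True True True [-1.05  1.18 
[... 584 characters left out ...]
.94  0.93  2.13 -0.61] [-0.2   1.24  1.46 -0.38] [ 1.24  1.46 -2.65]
80 -60
80 -40
80 -20
80 0
80 17
80 40
80 60
    0 -130 True True True [-1.02  1.17  1.93  2.57] [-0.19  1.57  1.2   2.67] [1.57 1.2  0.4 ]
    180 130 True True True [-1.02  1.17  1.93 -0.57] [-0.19  1.57  1.2  -0.48] [1.57 1.2  1.79]
    180 -130 True True True [-1.02  1.17  1.93 -0.57] [-0.19  1.57  1.2  -0.48] [ 1.57  1.2  -2.74]
80 80
    0 -130 True True True [-0.95  1.08  2.22  2.6 ] [-0.22  1.39  1.53  2.65] [1.39 1.53 0.38]
    180 130 True True True [-0.95  1.08  2.22 -0.54] [-0.22  1.39  1.53 -0.49] [1.39 1.53 1.78]
    180 -130 True True True [-0.95  1.08  2.22 -0.54] [-0.22  1.39  1.53 -0.49] [ 1.39  1.53 -2.76]
```

```bash
cat > chk.py <<'E'
from kin import *
def chk(pts,R=None,j0=None):
    s=bot.state()
    R0=Ro.from_euler('xyz',s['tool_rot']).as_matrix();R=R0 if R is None else R;j=s['joint_pos'] if j0 is None else j0
    for q in pts:
        q=np.array(q,float);j,c=IK(q,R,[j]);print(q,'cost %.1e'%c,j.round(2),'shift',(R0.T@(q-s['ee_pos'])*1000).round(0))
E
python3 - <<'E'
from chk import *
def pl(r,a,z): a=np.radians(a);return [r*np.cos(a),r*np.sin(a),z]
chk([pl(.9,17,.35),pl(.85,17,.4),pl(.85,30,.4),pl(.85,45,.4),pl(.85,60,.4),pl(.9,60,.4),pl(.95,60,.4),pl(1.,60,.4)])
E
```

```text
[0.86067428 0.26313453 0.35      ] cost 2.2e-18 [ 0.24  0.63  0.63  0.04  1.13 -1.62] shift [   4.   -9. -136.]
[0.81285904 0.24851595 0.4       ] cost 1.2e-28 [ 0.24  0.47  0.74  0.05  1.17 -1.62] shift [   4.  -11. -207.]
[0.73612159 0.425      0.4       ] cost 5.7e-19 [ 0.53  0.49  0.72 -0.17  1.19 -1.33] shift [ 195.  -28. -221.]
[0.60104076 0.60104076 0.4       ] cost 1.4e-20 [ 0.86  0.57  0.61 -0.39  1.31 -1.03] shift [ 402.  -87. -274.]
[0.425      0.73612159 0.4       ] cost 2.6e-18 [ 1.17  0.71  0.41 -0.56  1.49 -0.8 ] shift [ 582. -182. -363.]
[0.45       0.77942286 0.4       ] cost 1.9e-03 [ 1.16  0.89  0.15 -0.55  1.49 -0.84] shift [ 617. -156. -337.]
[0.475      0.82272413 0.4       ] cost 2.4e-02 [ 1.15  0.92  0.15 -0.53  1.31 -0.84] shift [ 651. -129. -312.]
[0.5       0.8660254 0.4      ] cost 7.4e-02 [ 1.13  0.96  0.15 -0.51  1.12 -0.84] shift [ 685. -103. -286.]
```

Request:
move_arm(
  moves=[
    {"xyz": [1, -3, -50], "twist": 0, "hand": -1},
    {"xyz": [2, -5, -100], "twist": 0, "hand": -1},
    {"xyz": [3, -8, -150], "twist": 0, "hand": -1},
    {"xyz": [10, -11, -200], "twist": 0, "hand": -1},
    {"xyz": [55, -14, -210], "twist": 0, "hand": -1},
    {"xyz": [100, -18, -213], "twist": 0, "hand": -1},
    {"xyz": [148, -22, -217], "twist": 0, "hand": -1},
    {"xyz": [195, -28, -221], "twist": 0, "hand": -1},
    {"xyz": [240, -41, -233], "twist": 0, "hand": -1},
    {"xyz": [285, -53, -244], "twist": 0, "hand": -1},
    {"xyz": [330, -66, -256], "twist": 0, "hand": -1},
    {"xyz": [375, -79, -267], "twist": 0, "hand": -1},
  ],
)

```text
time_s: 31.1
ee_pos: [0.6174, 0.579, 0.4002]
tool_rot: [2.379, -0.01, 1.862]
force: [0.7, 0.2, -0.1]
gripper_width: 0.0855
```

```bash
python3 - <<'E'
from chk import *
al()
def pl(r,a,z): a=np.radians(a);return [r*np.cos(a),r*np.sin(a),z]
chk([pl(.85,60,.4)])
s=bot.state();R=Ro.from_euler('xyz',s['tool_rot']).as_matrix()
for ph in(55,60,70): print(ph,(R.T@np.array([np.cos(np.radians(ph)),np.sin(np.radians(ph)),.35])*800).round())
E
```

```text
t 31.1 j [ 0.8199  0.539   0.6469 -0.3653  1.2816 -1.0572] p [0.6174 0.579  0.4002] rot [ 2.3786 -0.0097  1.8623] r 0.8463971645832129 F [ 0.7332  0.239  -0.1445] w 0.08547600170506475
alpha 38.62 toolz [ 0.6599  0.2053 -0.7227] toolx [-0.2874  0.9578  0.0097]
[0.425  0.7361 0.4   ] cost 3.4e-28 [ 1.17  0.71  0.41 -0.56  1.49 -0.8 ] shift [ 206. -102.  -95.]
55 [498. 644. 235.]
60 [551. 611. 204.]
70 [644. 535. 133.]
```

Request:
move_arm(
  moves=[
    {"xyz": [40, -20, -18], "twist": 0, "hand": -1},
    {"xyz": [80, -40, -37], "twist": 0, "hand": -1},
    {"xyz": [120, -60, -55], "twist": 0, "hand": -1},
    {"xyz": [160, -80, -73], "twist": 0, "hand": -1},
    {"xyz": [206, -102, -95], "twist": 0, "hand": -1},
    {"xyz": [206, -102, -95], "twist": 0, "hand": -1},
  ],
)

```text
time_s: 31.7
ee_pos: [0.4199, 0.7392, 0.3982]
tool_rot: [2.381, -0.009, 1.87]
force: [-0.0, -0.1, -1.6]
gripper_width: 0.0852
```

Request:
move_arm(
  moves=[
    {"xyz": [551, 611, 204], "twist": 0, "hand": -1},
    {"xyz": [551, 611, 204], "twist": 0, "hand": -1},
    {"xyz": [551, 611, 204], "twist": 0, "hand": -1},
  ],
)

```text
time_s: 32.0
ee_pos: [0.4602, 0.7678, 0.3948]
tool_rot: [2.36, -0.02, 1.879]
force: [-0.3, 0.2, -0.9]
gripper_width: 0.0853
```

Request:
move_arm(
  moves=[
    {"xyz": [551, 611, 204], "twist": 0, "hand": -1},
    {"xyz": [551, 611, 204], "twist": 0, "hand": -1},
  ],
)

```text
time_s: 32.2
ee_pos: [0.4751, 0.7744, 0.3993]
tool_rot: [2.326, -0.046, 1.897]
force: [0.5, 0.5, -0.0]
gripper_width: 0.0856
```

Request:
move_arm(
  moves=[
    {"xyz": [551, 611, 204], "twist": 0, "hand": -1},
    {"xyz": [551, 611, 204], "twist": 0, "hand": -1},
  ],
)

```text
time_s: 32.4
ee_pos: [0.4861, 0.7813, 0.3986]
tool_rot: [2.301, -0.062, 1.915]
force: [-0.5, -0.6, 0.1]
gripper_width: 0.0854
```

```bash
cat >> h.py <<'E'
def dirs(ph,el,n=800):
    s=bot.state();R=Ro.from_euler('xyz',s['tool_rot']).as_matrix();z=R[:,2]
    print('ALPHA',np.degrees(np.arccos(-z[2])).round(1),'AZ',np.degrees(np.arctan2(z[1],z[0])).round(1),'xz',R[2,0].round(3))
    print(ph,(R.T@np.array([np.cos(np.radians(ph)),np.sin(np.radians(ph)),el])*n).round())
E
python3 - <<'E'
from h import *
st();dirs(60,.35)
E
```

```text
t 32.4 j [ 1.12    0.9186  0.122  -0.5212  1.4232 -0.8744] p [0.4861 0.7813 0.3986] rot [ 2.3008 -0.062   1.9147] r 0.9202180709927525 F [-0.4651 -0.5689  0.1224] w 0.0853507080277767
ALPHA 48.3 AZ 22.9 xz 0.062
60 [534. 591. 290.]
```

Request:
move_arm(
  moves=[
    {"xyz": [534, 591, 300], "twist": 0, "hand": -1},
    {"xyz": [534, 591, 300], "twist": 0, "hand": -1},
  ],
)

```text
time_s: 32.6
ee_pos: [0.5008, 0.7892, 0.3919]
tool_rot: [2.276, -0.077, 1.933]
force: [0.2, -0.7, 0.1]
gripper_width: 0.0853
```

Request:
move_arm(
  moves=[
    {"xyz": [530, 580, 325], "twist": 0, "hand": -1},
    {"xyz": [530, 580, 325], "twist": 0, "hand": -1},
  ],
)

```text
time_s: 32.8
ee_pos: [0.5138, 0.7968, 0.3857]
tool_rot: [2.251, -0.091, 1.951]
force: [0.1, -0.7, -1.0]
gripper_width: 0.085
```

Request:
move_arm(
  moves=[
    {"xyz": [525, 570, 350], "twist": 0, "hand": -1},
    {"xyz": [525, 570, 350], "twist": 0, "hand": -1},
  ],
)

```text
time_s: 33.0
ee_pos: [0.525, 0.8041, 0.3812]
tool_rot: [2.225, -0.105, 1.969]
force: [0.1, 0.3, -1.0]
gripper_width: 0.0855
```

Request:
move_arm(
  moves=[
    {"xyz": [520, 560, 375], "twist": 0, "hand": -1},
    {"xyz": [520, 560, 375], "twist": 0, "hand": -1},
  ],
)

```text
time_s: 33.2
ee_pos: [0.5348, 0.8112, 0.3775]
tool_rot: [2.2, -0.119, 1.987]
force: [-0.3, -0.1, 0.0]
gripper_width: 0.0846
```

Request:
move_arm(
  moves=[
    {"xyz": [515, 550, 400], "twist": 0, "hand": -1},
    {"xyz": [515, 550, 400], "twist": 0, "hand": -1},
  ],
)

```text
time_s: 33.4
ee_pos: [0.5433, 0.8181, 0.3746]
tool_rot: [2.174, -0.131, 2.006]
force: [-0.1, -0.5, -0.3]
gripper_width: 0.0855
```

Request:
move_arm(
  moves=[
    {"xyz": [510, 540, 425], "twist": 0, "hand": -1},
    {"xyz": [510, 540, 425], "twist": 0, "hand": -1},
  ],
)

```text
time_s: 33.6
ee_pos: [0.5505, 0.8247, 0.3723]
tool_rot: [2.149, -0.144, 2.024]
force: [0.2, 0.0, -0.8]
gripper_width: 0.0852
```

Request:
move_arm(
  moves=[
    {"xyz": [500, 520, 450], "twist": 0, "hand": -1},
    {"xyz": [500, 520, 450], "twist": 0, "hand": -1},
  ],
)

```text
time_s: 33.8
ee_pos: [0.5569, 0.8314, 0.37]
tool_rot: [2.123, -0.155, 2.042]
force: [0.1, -0.3, 0.5]
gripper_width: 0.0852
```

```bash
python3 - <<'E'
from h import *
st();dirs(60,.35)
E
```

```text
t 33.8 j [ 1.0524  1.0063  0.1227 -0.467   1.0909 -0.8932] p [0.5569 0.8314 0.37  ] rot [ 2.1234 -0.1549  2.0424] r 1.0006953775694336 F [ 0.0901 -0.3372  0.5431] w 0.08518667184824374
ALPHA 58.8 AZ 32.5 xz 0.154
60 [473. 531. 461.]
```

Request:
move_arm(
  moves=[
    {"xyz": [500, 520, 400], "twist": 0, "hand": -1},
    {"xyz": [500, 520, 400], "twist": 0, "hand": -1},
  ],
)

```text
time_s: 34.0
ee_pos: [0.5582, 0.8377, 0.3747]
tool_rot: [2.097, -0.166, 2.061]
force: [0.2, -0.1, 0.1]
gripper_width: 0.0854
```

Request:
move_arm(
  moves=[
    {"xyz": [500, 510, 420], "twist": 0, "hand": -1},
    {"xyz": [500, 510, 420], "twist": 0, "hand": -1},
  ],
)

```text
time_s: 34.2
ee_pos: [0.5583, 0.8439, 0.3798]
tool_rot: [2.072, -0.177, 2.08]
force: [0.3, 0.6, 0.1]
gripper_width: 0.0854
```

Request:
move_arm(
  moves=[
    {"xyz": [500, 500, 440], "twist": 0, "hand": -1},
    {"xyz": [500, 500, 440], "twist": 0, "hand": -1},
  ],
)

```text
time_s: 34.4
ee_pos: [0.5578, 0.8502, 0.384]
tool_rot: [2.048, -0.186, 2.098]
force: [0.1, 0.6, -0.7]
gripper_width: 0.0854
```

Request:
move_arm(
  moves=[
    {"xyz": [500, 490, 460], "twist": 0, "hand": -1},
    {"xyz": [500, 490, 460], "twist": 0, "hand": -1},
  ],
)

```text
time_s: 34.6
ee_pos: [0.5565, 0.8565, 0.3884]
tool_rot: [2.024, -0.195, 2.117]
force: [0.2, 0.5, -0.4]
gripper_width: 0.0857
```

Request:
move_arm(
  moves=[
    {"xyz": [490, 480, 480], "twist": 0, "hand": -1},
    {"xyz": [490, 480, 480], "twist": 0, "hand": -1},
  ],
)

```text
time_s: 34.8
ee_pos: [0.5552, 0.8624, 0.393]
tool_rot: [2.0, -0.203, 2.135]
force: [0.8, -0.5, -0.2]
gripper_width: 0.0854
```

Request:
move_arm(
  moves=[
    {"xyz": [480, 470, 500], "twist": 0, "hand": -1},
    {"xyz": [480, 470, 500], "twist": 0, "hand": -1},
  ],
)

```text
time_s: 35.0
ee_pos: [0.554, 0.868, 0.3975]
tool_rot: [1.977, -0.211, 2.152]
force: [0.2, 0.2, 0.1]
gripper_width: 0.0855
```

```bash
python3 - <<'E'
from h import *
st();dirs(70,.35)
E
```

```text
t 35.0 j [ 1.0591  1.0171  0.1228 -0.4579  0.9089 -0.8911] p [0.554  0.868  0.3975] rot [ 1.9768 -0.2111  2.1524] r 1.029671205202239 F [0.1708 0.2314 0.098 ] w 0.08551832921568886
ALPHA 67.3 AZ 38.5 xz 0.21
70 [526. 413. 521.]
```

```bash
python3 - <<'E'
from chk import *
s=bot.state();R0=Ro.from_euler('xyz',s['tool_rot']).as_matrix();z=R0[:,2]
a=np.degrees(np.arccos(-z[2]));az=np.degrees(np.arctan2(z[1],z[0]))
for tw0 in(0,180):
    R=Rt(a,az,tw0);d=Ro.from_matrix(R0.T@R).as_rotvec(degrees=True);print('TW',tw0,d.round(2))
    g=np.r_[.52,-.3457,.050]+z*.009
    j=s['joint_pos']
    for q in [[.55,.7,.42],[.5,.5,.42],[.45,.25,.42],[.42,0,.42],[.42,-.2,.40],g-z*.10+[0,0,.15],g-z*.10,g-z*.05,g,g+[0,0,.12],[.4,-.1,.35],np.r_[.489,.1927,.22]+z*.009,np.r_[.489,.1927,.17]+z*.009]:
        j,c=IK(np.array(q),R,[j]);print(np.round(q,3),'%.0e'%c,j.round(2))
    for dt in(140,-140):
        j2,c=IK(np.array(q),Rt(a,az,tw0+dt),[j+[0,0,0,0,0,np.radians(dt)]]);print(dt,'%.0e'%c,j2.round(2))
E
```

```text
TW 0 [  0.     0.   -13.13]
[0.55 0.7  0.42] 1e-24 [ 0.94  0.41  0.96 -0.41  0.65 -1.13]
[0.5  0.5  0.42] 1e-22 [ 0.77 -0.14  1.56 -0.17  0.55 -1.39]
[0.45 0.25 0.42] 4e-31 [ 0.21 -0.73  1.98  0.58  0.85 -2.16]
[0.42 0.   0.42] 2e-23 [-0.75 -0.72  1.98  1.15  1.56 -2.79]
[ 0.42 -0.2   0.4 ] 2e-02 [-1.08 -0.26  1.67  1.13  1.79 -2.9 ]
[ 0.454 -0.398  0.235] 1e-01 [-1.16  0.42  1.24  1.01  1.81 -2.9 ]
[ 0.454 -0.398  0.085] 2e-01 [-1.12  0.57  1.3   0.86  1.64 -2.9 ]
[ 0.49  -0.369  0.066] 2e-01 [-1.04  0.55  1.35  0.84  1.53 -2.9 ]
[ 0.526 -0.341  0.047] 2e-01 [-0.95  0.55  1.37  0.84  1.43 -2.9 ]
[ 0.526 -0.341  0.167] 1e-01 [-0.99  0.41  1.35  0.93  1.57 -2.9 ]
[ 0.4  -0.1   0.35] 1e-02 [-0.99 -0.58  2.    1.12  1.68 -2.9 ]
[0.495 0.198 0.217] 6e-05 [ 0.02 -0.5   2.25  1.14  0.66 -2.9 ]
[0.495 0.198 0.167] 4e-03 [ 0.06 -0.43  2.27  1.12  0.57 -2.9 ]
140 6e-31 [ 0.01 -0.39  2.3   1.35  0.62 -0.72]
-140 1e-01 [ 0.45 -0.44  2.31 -1.03  0.29 -2.9 ]
TW 180 [  0.    -0.   166.87]
[0.55 0.7  0.42] 3e-23 [ 0.94  0.41  0.96 -0.41  0.65  2.01]
[0.5  0.5  0.42] 6e-23 [ 0.77 -0.14  1.56 -0.17  0.55  1.75]
[0.45 0.25 0.42] 4e-30 [ 0.21 -0.73  1.98  0.58  0.85  0.98]
[0.42 0.   0.42] 3e-24 [-0.75 -0.72  1.98  1.15  1.56  0.35]
[ 0.42 -0.2   0.4 ] 6e-20 [-1.1  -0.24  1.69  1.19  1.81  0.04]
[ 0.454 -0.398  0.235] 2e-26 [-1.2   0.41  1.33  1.12  1.77 -0.28]
[ 0.454 -0.398  0.085] 2e-28 [-1.2   0.62  1.38  1.09  1.66 -0.51]
[ 0.49  -0.369  0.066] 1e-24 [-1.13  0.64  1.41  1.12  1.58 -0.52]
[ 0.526 -0.341  0.047] 8e-31 [-1.05  0.66  1.42  1.15  1.5  -0.53]
[ 0.526 -0.341  0.167] 1e-24 [-1.05  0.46  1.42  1.15  1.58 -0.34]
[ 0.4  -0.1   0.35] 2e-20 [-1.02 -0.53  2.    1.18  1.72  0.04]
[0.495 0.198 0.217] 2e-19 [ 0.01 -0.5   2.25  1.16  0.66  0.21]
[0.495 0.198 0.167] 4e-30 [ 0.01 -0.39  2.3   1.35  0.62 -0.02]
140 4e-30 [ 0.01 -0.39  2.3   1.35  0.62  2.42]
-140 4e-30 [ 0.01 -0.39  2.3   1.35  0.62 -2.47]
```

```bash
cat >> h.py <<'E'
def sh(*P):
    s=bot.state();R=Ro.from_euler('xyz',s['tool_rot']).as_matrix()
    for q in P: print(np.round(q,3),'->',(R.T@(np.array(q)-s['ee_pos'])*1000).round(1))
E
python3 - <<'E'
from h import *
sh([.55,.7,.42],[.5,.5,.42],[.45,.3,.42])
E
```

```text
[0.55 0.7  0.42] -> [-130.4    9.  -107.9]
[0.5  0.5  0.42] -> [-266.9  -24.  -258.8]
[0.45 0.3  0.42] -> [-403.5  -57.  -409.7]
```

Request:
move_arm(
  moves=[
    {"xyz": [-32, 2, -27], "twist": 8, "hand": -1},
    {"xyz": [-65, 4, -54], "twist": 16, "hand": -1},
    {"xyz": [-98, 7, -81], "twist": 24, "hand": -1},
    {"xyz": [-130, 9, -108], "twist": 32, "hand": -1},
    {"xyz": [-157, 2, -138], "twist": 40, "hand": -1},
    {"xyz": [-184, -4, -168], "twist": 48, "hand": -1},
    {"xyz": [-212, -11, -198], "twist": 56, "hand": -1},
    {"xyz": [-240, -17, -228], "twist": 64, "hand": -1},
    {"xyz": [-267, -24, -259], "twist": 72, "hand": -1},
    {"xyz": [-294, -31, -289], "twist": 80, "hand": -1},
    {"xyz": [-321, -37, -319], "twist": 88, "hand": -1},
    {"xyz": [-348, -44, -349], "twist": 96, "hand": -1},
  ],
)

```text
time_s: 36.2
ee_pos: [0.4685, 0.3794, 0.4211]
tool_rot: [-2.468, -1.056, -0.07]
force: [-0.2, -0.8, 0.4]
gripper_width: 0.0853
```

```bash
python3 - <<'E'
from h import *
st();dirs(0,0)
sh([.45,.25,.42],[.43,0.1,.42],[.42,0,.42],[.42,-.1,.41],[.42,-.2,.40])
E
```

```text
t 36.2 j [ 0.5821 -0.4639  1.816   0.1424  0.6201  0.1886] p [0.4685 0.3794 0.4211] rot [-2.4682 -1.0559 -0.0703] r 0.602830126888076 F [-0.2381 -0.8454  0.3547] w 0.08526354846609725
ALPHA 67.4 AZ 38.5 xz 0.87
0 [393. 389. 578.]
[0.45 0.25 0.42] -> [ -5.5  97.2 -87.2]
[0.43 0.1  0.42] -> [ -10.2  210.2 -187.8]
[0.42 0.   0.42] -> [ -11.6  287.1 -252.5]
[ 0.42 -0.1   0.41] -> [ -16.8  371.9 -306.1]
[ 0.42 -0.2   0.4 ] -> [ -22.1  456.8 -359.6]
```

Request:
move_arm(
  moves=[
    {"xyz": [-2, 32, -29], "twist": 8, "hand": -1},
    {"xyz": [-4, 64, -58], "twist": 16, "hand": -1},
    {"xyz": [-5, 97, -87], "twist": 24, "hand": -1},
    {"xyz": [-7, 130, -116], "twist": 32, "hand": -1},
    {"xyz": [-8, 163, -145], "twist": 40, "hand": -1},
    {"xyz": [-10, 196, -175], "twist": 48, "hand": -1},
    {"xyz": [-11, 229, -204], "twist": 56, "hand": -1},
    {"xyz": [-12, 262, -232], "twist": 64, "hand": -1},
    {"xyz": [-13, 300, -262], "twist": 70.9, "hand": -1},
    {"xyz": [-15, 338, -285], "twist": 70.9, "hand": -1},
    {"xyz": [-17, 376, -309], "twist": 70.9, "hand": -1},
    {"xyz": [-19, 414, -333], "twist": 70.9, "hand": -1},
  ],
)

```text
time_s: 37.4
ee_pos: [0.4212, -0.1508, 0.4076]
tool_rot: [-1.968, -0.001, -0.901]
force: [0.2, 0.5, 0.4]
gripper_width: 0.0854
```

```bash
python3 - <<'E'
from h import *
s,R=st();dirs(0,0);print(R)
z=R[:,2];g=np.r_[.52,-.3457,.050]+z*.009
sh([.42,-.2,.40],g-z*.10+[0,0,.15],g-z*.10,g)
# recheck cup
for n in('scene','top'):
    f=grab_frame(n);w=pts(f)
    m=(w[...,2]>.074)&(w[...,2]<.088)&(np.hypot(w[...,0]-.53,w[...,1]+.35)<.08)
    q=w[m];print(' cup',len(q), cv2.minEnclosingCircle(q[:,:2].astype(np.float32)))
E
```

```text
t 37.4 j [-1.0367 -0.3744  1.7774  1.1951  1.7587  0.1035] p [ 0.4212 -0.1508  0.4076] rot [-1.9678 -0.0012 -0.9014] r 0.4473561799855975 F [0.2474 0.4827 0.4346] w 0.08540834511262305
ALPHA 67.3 AZ 38.3 xz 0.001
0 [ 496. -242.  579.]
[[ 0.6205 -0.3025  0.7235]
 [-0.7842 -0.2408  0.5719]
 [ 0.0012 -0.9222 -0.3866]]
[ 0.42 -0.2   0.4 ] -> [ 37.8  19.2 -26. ]
[ 0.454 -0.398  0.235] -> [213.9 208.5 -50.7]
[ 0.454 -0.398  0.085] -> [213.7 346.8   7.3]
[ 0.527 -0.341  0.047] -> [213.7 346.8 107.3]
 cup 383 ((0.5196353197097778, -0.34590598940849304), 0.03668641671538353)
 cup 287 ((0.5210838317871094, -0.34487074613571167), 0.0354778878390789)
```

Request:
move_arm(
  moves=[
    {"xyz": [38, 22, -26], "twist": 0, "hand": -1},
    {"xyz": [70, 56, -31], "twist": 0, "hand": -1},
    {"xyz": [102, 90, -36], "twist": 0, "hand": -1},
    {"xyz": [134, 124, -41], "twist": 0, "hand": -1},
    {"xyz": [166, 158, -46], "twist": 0, "hand": -1},
    {"xyz": [198, 192, -50], "twist": 0, "hand": -1},
    {"xyz": [214, 230, -45], "twist": 0, "hand": -1},
    {"xyz": [214, 270, -30], "twist": 0, "hand": -1},
    {"xyz": [214, 310, -10], "twist": 0, "hand": -1},
    {"xyz": [214, 346, 7], "twist": 0, "hand": -1},
    {"xyz": [214, 346, 7], "twist": 0, "hand": -1},
    {"xyz": [214, 346, 7], "twist": 0, "hand": -1},
  ],
)

```text
time_s: 38.7
ee_pos: [0.4554, -0.3953, 0.0869]
tool_rot: [-1.967, 0.0, -0.9]
force: [0.3, 0.2, 1.6]
gripper_width: 0.0855
```

```bash
python3 - <<'E'
from h import *
s,R=st();dirs(0,0)
z=R[:,2];g=np.r_[.5202,-.3455,.050]+z*.009
sh(g-z*.05,g)
f=grab_frame('scene');c=f['color'][130:330,30:290];cv2.imwrite('pics/s13.png',cv2.resize(c[:,:,::-1],None,fx=3,fy=3))
E
```

```text
t 38.7 j [-1.1929  0.6086  1.3933  1.0886  1.6518 -0.5104] p [ 0.4554 -0.3953  0.0869] rot [-1.9672  0.     -0.8996] r 0.6030135382167973 F [0.3332 0.1518 1.6299] w 0.08553061356351797
ALPHA 67.3 AZ 38.5 xz -0.0
0 [ 498. -242.  578.]
[ 0.491 -0.369  0.066] -> [ 1.3  2.4 48.6]
[ 0.527 -0.34   0.047] -> [ 1.3  2.4 98.6]
```

View pics/s13.png

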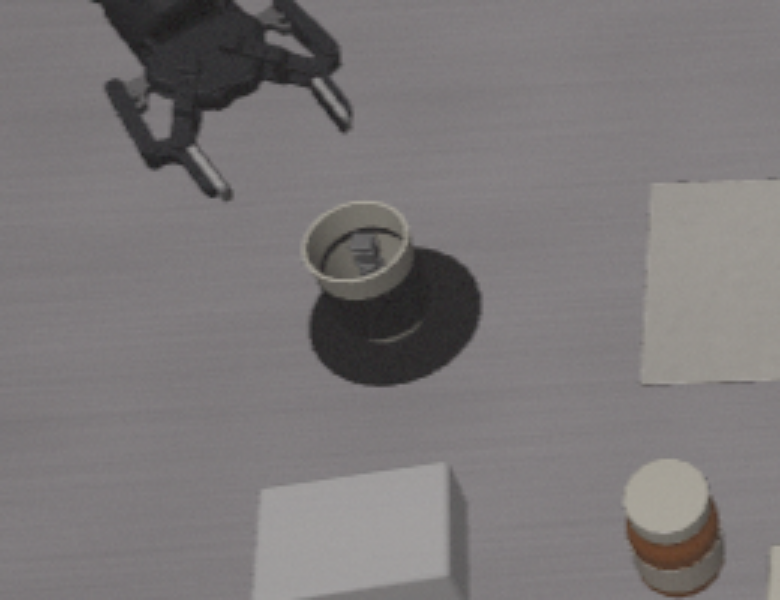

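Request:
move_arm(
  moves=[
    {"xyz": [1.5, 2.5, 25], "twist": 0, "hand": -1},
    {"xyz": [1.5, 2.5, 50], "twist": 0, "hand": -1},
    {"xyz": [1.5, 2.5, 70], "twist": 0, "hand": -1},
    {"xyz": [1.5, 2.5, 85], "twist": 0, "hand": -1},
    {"xyz": [1.5, 2.5, 97], "twist": 0, "hand": -1},
    {"xyz": [1.5, 2.5, 97], "twist": 0, "hand": -1},
    {"xyz": [1.5, 2.5, 97], "twist": 0, "hand": -1},
  ],
)

```text
time_s: 39.45
ee_pos: [0.5252, -0.3419, 0.0465]
tool_rot: [-1.968, -0.001, -0.9]
force: [-0.1, -0.0, -0.5]
gripper_width: 0.0855
```

```bash
python3 - <<'E'
from h import *
s,R=st();dirs(0,0)
z=R[:,2];g=np.r_[.5202,-.3455,.050]+z*.009
sh(g)
f=grab_frame('scene');c=f['color'][130:330,30:290];cv2.imwrite('pics/s14.png',cv2.resize(c[:,:,::-1],None,fx=3,fy=3))
E
```

```text
t 39.45 j [-1.0496  0.6526  1.4281  1.1534  1.5017 -0.5263] p [ 0.5252 -0.3419  0.0465] rot [-1.9678 -0.0008 -0.8999] r 0.626701850741159 F [-0.0635 -0.0491 -0.4509] w 0.08550439139598995
ALPHA 67.3 AZ 38.4 xz 0.001
0 [ 497. -242.  578.]
[ 0.527 -0.34   0.047] -> [-0.3 -0.8  2. ]
```

View pics/s14.png

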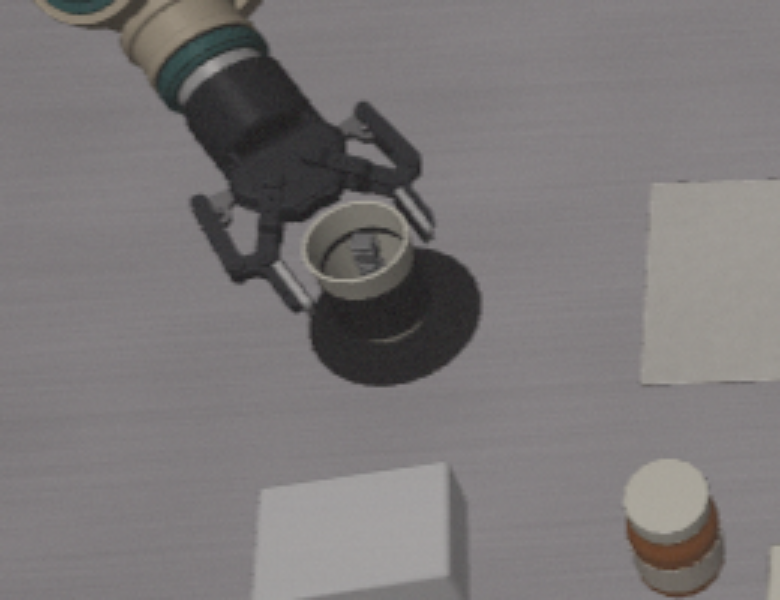

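Request:
move_arm(
  moves=[
    {"xyz": [0, 0, 0], "twist": 0, "hand": 1},
    {"xyz": [0, 0, 0], "twist": 0, "hand": 1},
    {"xyz": [0, 0, 0], "twist": 0, "hand": 1},
    {"xyz": [0, 0, 0], "twist": 0, "hand": 1},
    {"xyz": [0, 0, 0], "twist": 0, "hand": 1},
  ],
  grip_force=60,
)

```text
time_s: 40.0
ee_pos: [0.5252, -0.3423, 0.0465]
tool_rot: [-1.967, -0.001, -0.901]
force: [-3.6, -3.4, 6.1]
gripper_width: 0.0639
```

Request:
move_arm(
  moves=[
    {"xyz": [0, -10, 4], "twist": 0, "hand": 1},
    {"xyz": [0, -25, -10], "twist": 0, "hand": 1},
    {"xyz": [0, -50, -20], "twist": 0, "hand": 1},
    {"xyz": [0, -80, -34], "twist": 0, "hand": 1},
    {"xyz": [0, -110, -46], "twist": 0, "hand": 1},
    {"xyz": [0, -110, -46], "twist": 0, "hand": 1},
  ],
)

```text
time_s: 40.6
ee_pos: [0.5264, -0.3418, 0.1695]
tool_rot: [-1.968, -0.007, -0.899]
force: [0.0, -0.2, -1.3]
gripper_width: 0.0639
```

```bash
python3 - <<'E'
from h import *
s,R=st();dirs(0,0)
f=grab_frame('scene');c=f['color'][100:300,30:290];cv2.imwrite('pics/s15.png',cv2.resize(c[:,:,::-1],None,fx=3,fy=3))
E
```

```text
t 40.6 j [-1.0478  0.4503  1.4228  1.1488  1.5835 -0.3419] p [ 0.5264 -0.3418  0.1695] rot [-1.9684 -0.0069 -0.899 ] r 0.6276592047108379 F [ 0.0004 -0.2105 -1.3138] w 0.06385705387815328
ALPHA 67.2 AZ 38.3 xz 0.007
0 [ 498. -239.  579.]
```

View pics/s15.png

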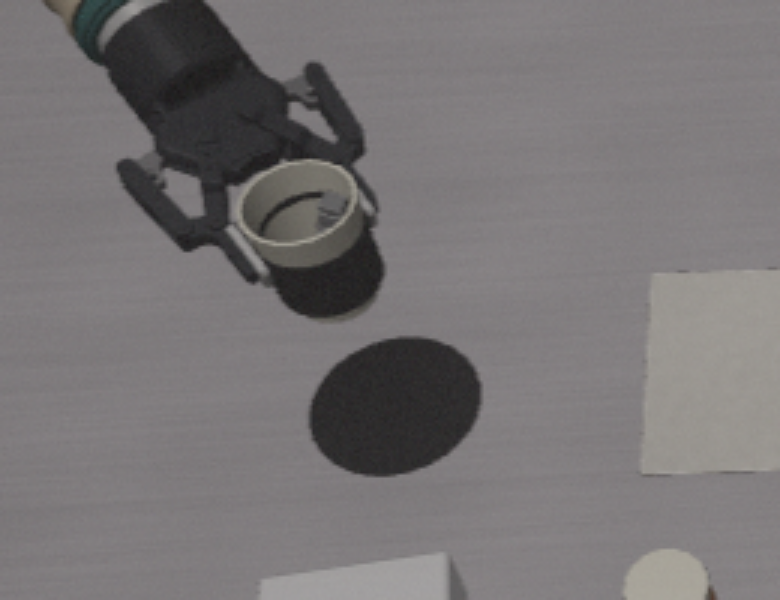

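```bash
cat > pour.py <<'E'
from chk import *
s=bot.state();R0=Ro.from_euler('xyz',s['tool_rot']).as_matrix();z=R0[:,2]
H=np.array([.489,.1927])
for sg in(1,-1):
  for ps in(100,140,160):
    Rr=R0@Ro.from_euler('z',sg*ps,degrees=True).as_matrix()
    u=Rr@R0.T@np.array([0,0,1.]);up=np.array([0,0,1.])
    lo=-(up-u*u[2]);lo/=np.linalg.norm(lo)
    lip=34*u+33*lo
    tl=np.degrees(np.arccos(u[2]))
    # choose g so lip horizontally is at H - 12mm along u_h
    uh=u[:2]/np.linalg.norm(u[:2])
    g=np.r_[H-uh*.010-lip[:2]/1000,.16];q=g+z*.009
    jm,c0=IK(q,R0,[s['joint_pos']]);j,c=IK(q,Rr,[jm+[0,0,0,0,0,np.radians(sg*ps)]])
    print(sg,ps,'tilt',tl.round(1),'u',u.round(2),'lip',lip.round(0),'g',g.round(3),'fingers',(Rr[:,0]*47).round(0),'TCP',q.round(3),'%.0e'%c0,'%.0e'%c,j.round(2))
E
python3 pour.py
```

```text
1 100 tilt 89.8 u [ 0.24 -0.97  0.  ] lip [  8. -33. -33.] g [0.479 0.236 0.16 ] fingers [-19.  -5. -43.] TCP [0.485 0.241 0.157] 5e-30 6e-30 [ 0.17 -0.36  2.28  1.38  0.47  1.74]
1 140 tilt 120.0 u [-0.13 -0.86 -0.5 ] lip [ -2. -13. -46.] g [0.492 0.215 0.16 ] fingers [-32.  21. -28.] TCP [0.499 0.221 0.157] 2e-20 2e-20 [ 0.1  -0.33  2.26  1.4   0.53  2.4 ]
1 160 tilt 130.4 u [-0.35 -0.68 -0.65] lip [ -2.  -4. -47.] g [0.496 0.206 0.16 ] fingers [-32.  31. -15.] TCP [0.502 0.211 0.157] 4e-22 4e-22 [ 0.07 -0.32  2.26  1.4   0.56  2.74]
-1 100 tilt 89.8 u [-0.89  0.45  0.  ] lip [-30.  15. -33.] g [0.528 0.173 0.16 ] fingers [ 9. 18. 43.] TCP [0.535 0.178 0.157] 3e-27 3e-27 [-0.03 -0.22  2.18  1.41  0.65 -1.87]
-1 140 tilt 120.0 u [-0.86  0.07 -0.5 ] lip [-13.   1. -46.] g [0.512 0.191 0.16 ] fingers [-13.  36.  28.] TCP [0.518 0.196 0.157] 6e-24 6e-24 [ 0.02 -0.27  2.22  1.41  0.6  -2.54]
-1 160 tilt 130.4 u [-0.74 -0.18 -0.65] lip [ -4.  -1. -47.] g [0.503 0.196 0.16 ] fingers [-23.  38.  15.] TCP [0.51  0.201 0.157] 3e-23 3e-23 [ 0.04 -0.3   2.24  1.4   0.59 -2.87]
```

```bash
python3 - <<'E'
from chk import *
chk([[.52,-.3,.25],[.49,-.2,.26],[.47,-.1,.27],[.46,0,.28],[.47,.1,.28],[.499,.221,.25],[.499,.221,.157]])
E
```

```text
[ 0.52 -0.3   0.25] cost 7.0e-23 [-1.01  0.25  1.49  1.16  1.6  -0.2 ] shift [-36. -85. -13.]
[ 0.49 -0.2   0.26] cost 4.0e-31 [-0.95 -0.03  1.77  1.17  1.55 -0.18] shift [-133. -110.   19.]
[ 0.47 -0.1   0.27] cost 3.1e-29 [-0.84 -0.3   1.99  1.18  1.47 -0.09] shift [-223. -137.   58.]
[0.46 0.   0.28] cost 3.7e-26 [-0.64 -0.56  2.15  1.16  1.32  0.08] shift [-308. -168.  104.]
[0.47 0.1  0.28] cost 2.2e-30 [-0.32 -0.66  2.21  1.09  1.05  0.27] shift [-380. -195.  168.]
[0.499 0.221 0.25 ] cost 5.3e-20 [ 0.1  -0.5   2.17  1.02  0.62  0.4 ] shift [-456. -206.  270.]
[0.499 0.221 0.157] cost 2.0e-20 [ 0.1  -0.33  2.26  1.39  0.53 -0.04] shift [-457. -120.  306.]
```

Request:
move_arm(
  moves=[
    {"xyz": [-8, -25, -6], "twist": 0, "hand": 1},
    {"xyz": [-20, -55, -10], "twist": 0, "hand": 1},
    {"xyz": [-36, -85, -13], "twist": 0, "hand": 1},
    {"xyz": [-68, -93, -3], "twist": 0, "hand": 1},
    {"xyz": [-100, -102, 8], "twist": 0, "hand": 1},
    {"xyz": [-133, -110, 19], "twist": 0, "hand": 1},
    {"xyz": [-163, -119, 32], "twist": 0, "hand": 1},
    {"xyz": [-193, -128, 45], "twist": 0, "hand": 1},
    {"xyz": [-223, -137, 58], "twist": 0, "hand": 1},
    {"xyz": [-251, -147, 73], "twist": 0, "hand": 1},
    {"xyz": [-280, -158, 89], "twist": 0, "hand": 1},
    {"xyz": [-308, -168, 104], "twist": 0, "hand": 1},
  ],
)

```text
time_s: 41.85
ee_pos: [0.4591, 0.0014, 0.2772]
tool_rot: [-1.97, 0.004, -0.9]
force: [0.3, 0.2, -2.3]
gripper_width: 0.0642
```

```bash
python3 - <<'E'
from h import *
s,R=st();dirs(0,0);sh([.47,.1,.28],[.499,.221,.25],[.499,.221,.157])
E
```

```text
t 41.85 j [-0.6538 -0.5683  2.1685  1.1673  1.3347  0.0734] p [0.4591 0.0014 0.2772] rot [-1.9697  0.0043 -0.8997] r 0.45910995948796307 F [ 0.2786  0.156  -2.2991] w 0.06423451035437971
ALPHA 67.1 AZ 38.6 xz -0.004
0 [ 497. -245.  576.]
[0.47 0.1  0.28] -> [-70.4 -29.4  63.4]
[0.499 0.221 0.25 ] -> [-147.   -39.5  165.4]
[0.499 0.221 0.157] -> [-146.6   46.2  201.6]
```

Request:
move_arm(
  moves=[
    {"xyz": [-23, -10, 21], "twist": 0, "hand": 1},
    {"xyz": [-46, -20, 42], "twist": 0, "hand": 1},
    {"xyz": [-70, -29, 63], "twist": 0, "hand": 1},
    {"xyz": [-90, -32, 89], "twist": 0, "hand": 1},
    {"xyz": [-110, -35, 115], "twist": 0, "hand": 1},
    {"xyz": [-130, -38, 141], "twist": 0, "hand": 1},
    {"xyz": [-147, -35, 167], "twist": 0, "hand": 1},
    {"xyz": [-147, -8, 179], "twist": 0, "hand": 1},
    {"xyz": [-147, 20, 191], "twist": 0, "hand": 1},
    {"xyz": [-147, 46, 202], "twist": 0, "hand": 1},
    {"xyz": [-147, 46, 202], "twist": 0, "hand": 1},
    {"xyz": [-147, 46, 202], "twist": 0, "hand": 1},
  ],
)

```text
time_s: 43.05
ee_pos: [0.4997, 0.2199, 0.1578]
tool_rot: [-1.971, 0.003, -0.9]
force: [0.2, 0.8, -1.7]
gripper_width: 0.0636
```

```bash
python3 - <<'E'
from h import *
s,R=st();dirs(0,0);sh([.499,.221,.157])
f=grab_frame('scene');c=f['color'][100:300,310:570];cv2.imwrite('pics/s16.png',cv2.resize(c[:,:,::-1],None,fx=3,fy=3))
f=grab_frame('top');save(f,'t16.png');hop()
E
```

```text
t 43.05 j [ 0.0876 -0.3426  2.2747  1.39    0.5431 -0.0392] p [0.4997 0.2199 0.1578] rot [-1.971   0.0026 -0.8995] r 0.5459886292523948 F [ 0.1724  0.8226 -1.6817] w 0.0635557332033038
ALPHA 67.1 AZ 38.5 xz -0.003
0 [ 498. -245.  576.]
[0.499 0.221 0.157] -> [-1.3  0.7  0.4]
scene 276 [0.4895 0.1907] R 0.0493 ang 197.57 rad 0.1052
scene 315 [0.6131 0.3255] R 0.0489 ang 77.25 rad 0.1056
scene 451 [0.6671 0.1503] R 0.0488 ang 316.95 rad 0.1057
top 316 [0.6669 0.1507] R 0.0487 ang 317.02 rad 0.1053
top 264 [0.613  0.3235] R 0.0479 ang 77.07 rad 0.1036
```

View pics/s16.png

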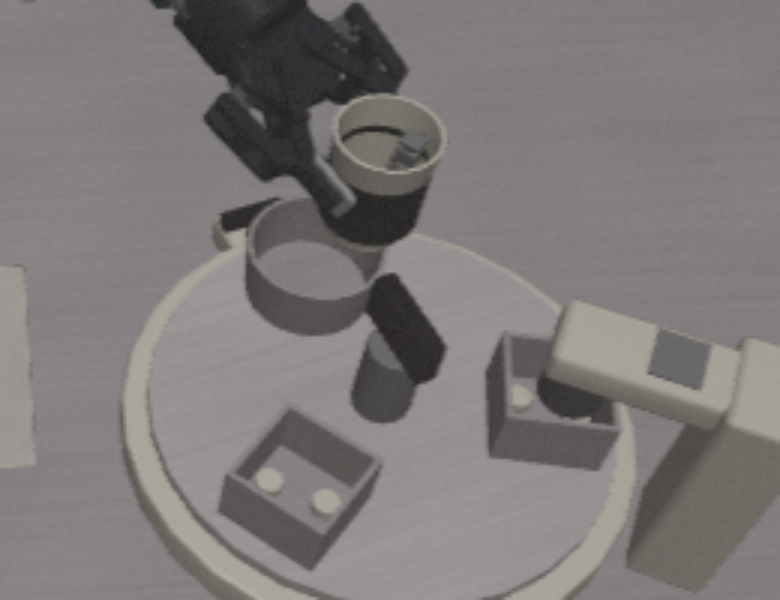

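View pics/t16.png

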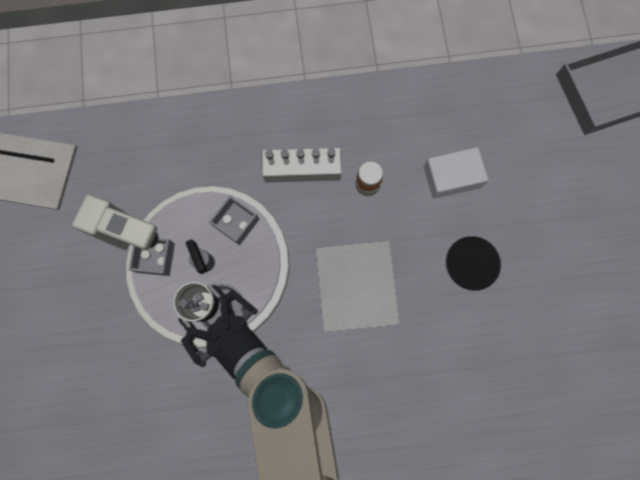

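Request:
move_arm(
  moves=[
    {"xyz": [0, 0, 0], "twist": 7, "hand": 1},
    {"xyz": [0, 0, 0], "twist": 15, "hand": 1},
    {"xyz": [0, 0, 0], "twist": 23, "hand": 1},
    {"xyz": [0, 0, 0], "twist": 31, "hand": 1},
    {"xyz": [0, 0, 0], "twist": 39, "hand": 1},
    {"xyz": [0, 0, 0], "twist": 47, "hand": 1},
    {"xyz": [0, 0, 0], "twist": 54, "hand": 1},
    {"xyz": [0, 0, 0], "twist": 60, "hand": 1},
    {"xyz": [0, 0, 0], "twist": 66, "hand": 1},
    {"xyz": [0, 0, 0], "twist": 72, "hand": 1},
    {"xyz": [0, 0, 0], "twist": 78, "hand": 1},
    {"xyz": [0, 0, 0], "twist": 84, "hand": 1},
  ],
)

```text
time_s: 44.45
ee_pos: [0.5008, 0.2197, 0.161]
tool_rot: [-2.903, 1.164, -2.213]
force: [0.3, 0.5, -1.7]
gripper_width: 0.0639
```

```bash
python3 - <<'E'
from h import *
s,R=st()
f=grab_frame('scene');c=f['color'][100:300,310:570];cv2.imwrite('pics/s17.png',cv2.resize(c[:,:,::-1],None,fx=3,fy=3))
E
```

```text
t 44.45 j [ 0.0871 -0.3457  2.2729  1.3921  0.5429  1.4286] p [0.5008 0.2197 0.161 ] rot [-2.9033  1.1637 -2.2125] r 0.5469333153360753 F [ 0.2606  0.4967 -1.7114] w 0.06390448506749312
```

View pics/s17.png

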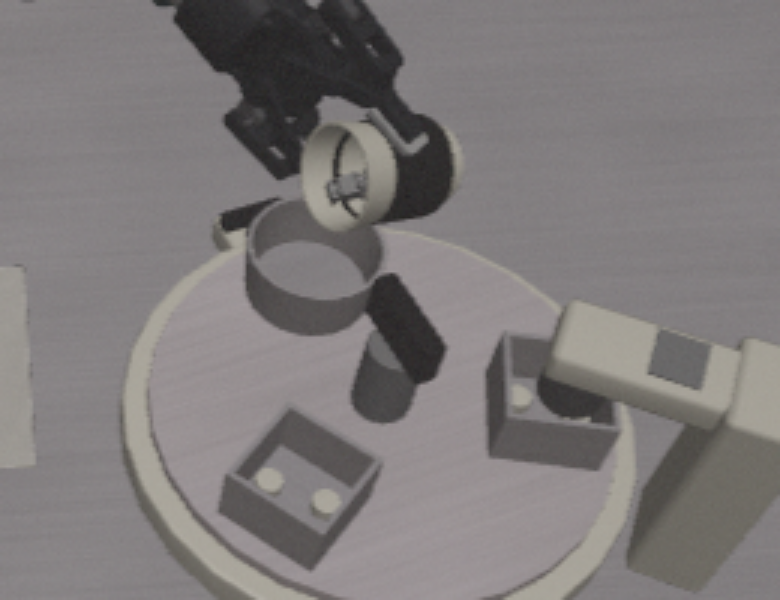

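Request:
move_arm(
  moves=[
    {"xyz": [0, 0, 0], "twist": 5, "hand": 1},
    {"xyz": [0, 0, 0], "twist": 10, "hand": 1},
    {"xyz": [0, 0, 0], "twist": 15, "hand": 1},
    {"xyz": [0, 0, 0], "twist": 20, "hand": 1},
    {"xyz": [0, 0, 0], "twist": 25, "hand": 1},
    {"xyz": [0, 0, 0], "twist": 30, "hand": 1},
    {"xyz": [0, 0, 0], "twist": 35, "hand": 1},
    {"xyz": [0, 0, 0], "twist": 40, "hand": 1},
    {"xyz": [0, 0, 0], "twist": 45, "hand": 1},
    {"xyz": [0, 0, 0], "twist": 50, "hand": 1},
    {"xyz": [0, 0, 0], "twist": 56, "hand": 1},
    {"xyz": [0, 0, 0], "twist": 56, "hand": 1},
  ],
)

```text
time_s: 45.7
ee_pos: [0.5008, 0.2197, 0.1606]
tool_rot: [2.07, 0.636, 2.555]
force: [0.6, 0.1, -2.3]
gripper_width: 0.0641
```

```bash
python3 - <<'E'
from h import *
s,R=st()
f=grab_frame('scene');c=f['color'][100:300,310:570];cv2.imwrite('pics/s18.png',cv2.resize(c[:,:,::-1],None,fx=3,fy=3))
f=grab_frame('top');c=f['color'][180:380,110:310];cv2.imwrite('pics/t18.png',cv2.resize(c[:,:,::-1],None,fx=3,fy=3))
E
```

```text
t 45.7 j [ 0.0871 -0.3451  2.2731  1.3927  0.5429  2.4004] p [0.5008 0.2197 0.1606] rot [2.0701 0.6362 2.5547] r 0.5468573826111227 F [ 0.6419  0.1283 -2.2743] w 0.06409971640254408
```

View pics/s18.png

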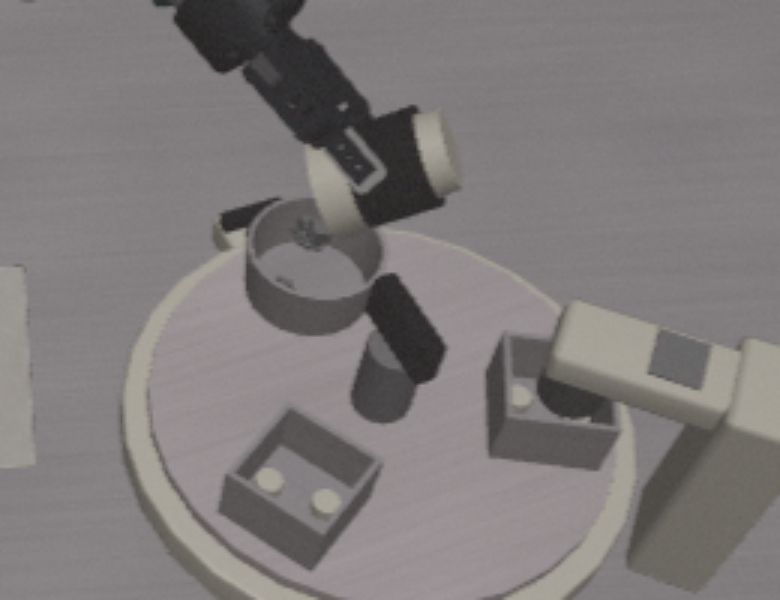

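View pics/t18.png

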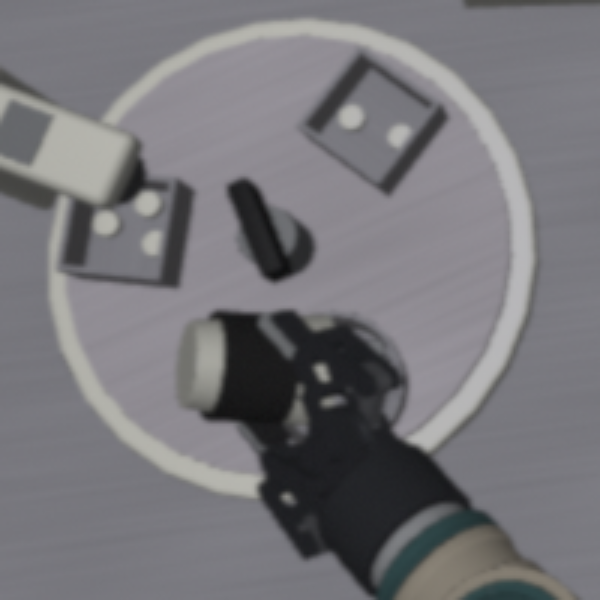

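Request:
move_arm(
  moves=[
    {"xyz": [0, 0, 0], "twist": 8, "hand": 1},
    {"xyz": [0, 0, 0], "twist": 16, "hand": 1},
    {"xyz": [0, 0, 0], "twist": 18, "hand": 1},
    {"xyz": [0, 0, 0], "twist": 10, "hand": 1},
    {"xyz": [0, 0, 0], "twist": 18, "hand": 1},
    {"xyz": [0, 0, 0], "twist": 18, "hand": 1},
    {"xyz": [0, 0, 0], "twist": 10, "hand": 1},
    {"xyz": [0, 0, 0], "twist": 2, "hand": 1},
    {"xyz": [0, 0, 0], "twist": -6, "hand": 1},
    {"xyz": [0, 0, 0], "twist": -14, "hand": 1},
    {"xyz": [0, 0, 0], "twist": -22, "hand": 1},
    {"xyz": [0, 0, 0], "twist": -30, "hand": 1},
  ],
)

```text
time_s: 47.0
ee_pos: [0.5005, 0.2198, 0.1597]
tool_rot: [2.471, 1.055, 3.073]
force: [-0.3, -0.2, -1.9]
gripper_width: 0.064
```

Request:
move_arm(
  moves=[
    {"xyz": [0, 0, 0], "twist": -8, "hand": 1},
    {"xyz": [0, 0, 0], "twist": -16, "hand": 1},
    {"xyz": [0, 0, 0], "twist": -24, "hand": 1},
    {"xyz": [0, 0, 0], "twist": -32, "hand": 1},
    {"xyz": [0, 0, 0], "twist": -40, "hand": 1},
    {"xyz": [0, 0, 0], "twist": -48, "hand": 1},
    {"xyz": [0, 0, 0], "twist": -56, "hand": 1},
    {"xyz": [0, 0, 0], "twist": -64, "hand": 1},
    {"xyz": [0, 0, 0], "twist": -72, "hand": 1},
    {"xyz": [0, 0, 0], "twist": -80, "hand": 1},
    {"xyz": [0, 0, 0], "twist": -88, "hand": 1},
    {"xyz": [0, 0, 0], "twist": -96, "hand": 1},
  ],
)

```text
time_s: 48.2
ee_pos: [0.5005, 0.2198, 0.1598]
tool_rot: [-1.977, 0.216, -0.992]
force: [-0.5, 0.7, -2.3]
gripper_width: 0.0638
```

Request:
move_arm(
  moves=[
    {"xyz": [0, 0, 0], "twist": -8, "hand": 1},
    {"xyz": [0, 0, 0], "twist": -14, "hand": 1},
    {"xyz": [0, 0, 0], "twist": -14, "hand": 1},
  ],
)

```text
time_s: 48.5
ee_pos: [0.5005, 0.2198, 0.1597]
tool_rot: [-1.967, -0.004, -0.898]
force: [-0.2, -0.5, -1.4]
gripper_width: 0.0639
```

```bash
python3 - <<'E'
from h import *
s,R=st();dirs(0,0);sh([.499,.221,.25],[.47,.1,.28],[.46,0,.28]);hop()
f=grab_frame('scene');c=f['color'][100:300,310:570];cv2.imwrite('pics/s19.png',cv2.resize(c[:,:,::-1],None,fx=3,fy=3))
f=grab_frame('top');c=f['color'][180:380,110:310];cv2.imwrite('pics/t19.png',cv2.resize(c[:,:,::-1],None,fx=3,fy=3))
E
```

```text
t 48.5 j [ 0.0872 -0.344   2.2737  1.3933  0.5428 -0.0475] p [0.5005 0.2198 0.1597] rot [-1.9672 -0.0039 -0.8982] r 0.5466345578522757 F [-0.1858 -0.4706 -1.4084] w 0.06391852363795203
ALPHA 67.3 AZ 38.4 xz 0.004
0 [ 498. -240.  578.]
[0.499 0.221 0.25 ] -> [ -1.5 -83.2 -35.3]
[0.47 0.1  0.28] -> [  75.1  -72.7 -137.2]
[0.46 0.   0.28] -> [ 147.1  -45.3 -201.8]
scene 280 [0.4892 0.1913] R 0.0491 ang 197.24 rad 0.1053
scene 320 [0.6142 0.324 ] R 0.0491 ang 76.47 rad 0.1044
scene 443 [0.6658 0.1509] R 0.0496 ang 316.73 rad 0.1044
top 316 [0.666  0.1504] R 0.0485 ang 316.6 rad 0.1049
top 264 [0.6139 0.3245] R 0.0487 ang 76.73 rad 0.1048
```

View pics/s19.png

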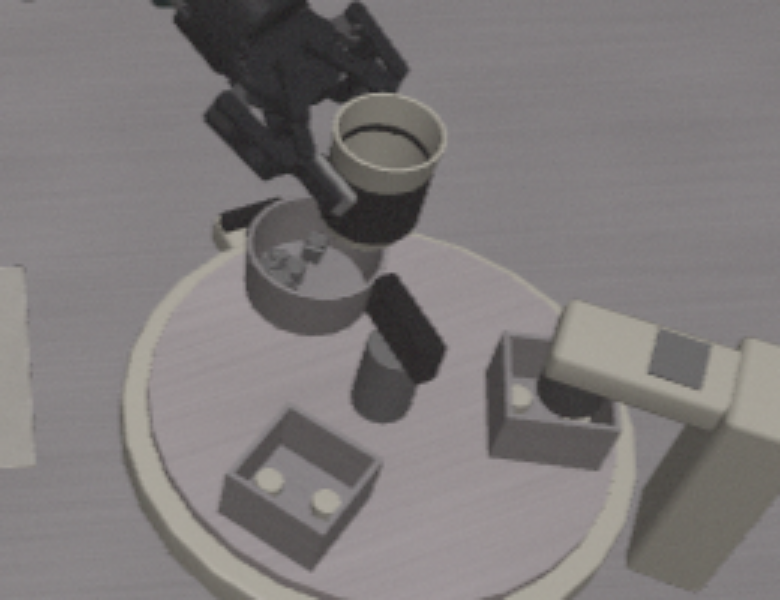

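View pics/t19.png

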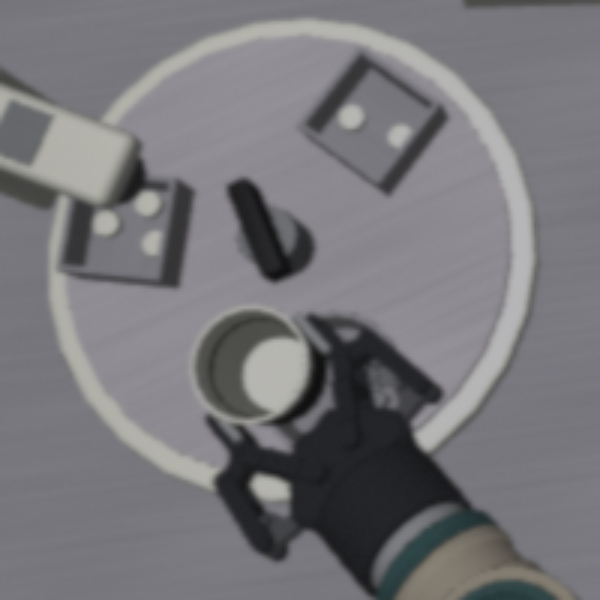

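Request:
move_arm(
  moves=[
    {"xyz": [-1, -28, -12], "twist": 0, "hand": 1},
    {"xyz": [-1, -56, -24], "twist": 0, "hand": 1},
    {"xyz": [-1, -83, -36], "twist": 0, "hand": 1},
    {"xyz": [24, -80, -70], "twist": 0, "hand": 1},
    {"xyz": [50, -76, -104], "twist": 0, "hand": 1},
    {"xyz": [75, -73, -137], "twist": 0, "hand": 1},
    {"xyz": [99, -64, -159], "twist": 0, "hand": 1},
    {"xyz": [123, -54, -180], "twist": 0, "hand": 1},
    {"xyz": [147, -45, -202], "twist": 0, "hand": 1},
    {"xyz": [147, -45, -202], "twist": 0, "hand": 1},
  ],
)

```text
time_s: 49.7
ee_pos: [0.4597, -0.0041, 0.2789]
tool_rot: [-1.968, 0.001, -0.906]
force: [-0.5, 0.2, -1.6]
gripper_width: 0.0642
```

```bash
python3 - <<'E'
from h import *
s,R=st();dirs(0,0);sh([.47,-.1,.27],[.49,-.2,.26],[.526,-.338,.17],[.526,-.338,.06]);hop()
f=grab_frame('scene');c=f['color'][100:300,310:570];cv2.imwrite('pics/s20.png',cv2.resize(c[:,:,::-1],None,fx=3,fy=3))
f=grab_frame('top');c=f['color'][180:380,110:310];cv2.imwrite('pics/t20.png',cv2.resize(c[:,:,::-1],None,fx=3,fy=3))
E
```

```text
t 49.7 j [-0.6661 -0.5635  2.1629  1.1689  1.3389  0.0683] p [ 0.4597 -0.0041  0.2789] rot [-1.9683  0.0009 -0.9061] r 0.45974535761909757 F [-0.514   0.2423 -1.5622] w 0.06419480251198063
ALPHA 67.2 AZ 38.1 xz -0.001
0 [ 493. -244.  580.]
[ 0.47 -0.1   0.27] -> [ 81.8  27.9 -43.7]
[ 0.49 -0.2   0.26] -> [172.8  54.8 -82.2]
[ 0.526 -0.338  0.17 ] -> [303.8 159.7 -99.7]
[ 0.526 -0.338  0.06 ] -> [303.9 261.1 -57.2]
scene 384 [0.489  0.1922] R 0.0497 ang 196.74 rad 0.1052
scene 316 [0.6138 0.3246] R 0.0493 ang 76.76 rad 0.1049
scene 447 [0.6676 0.1505] R 0.0491 ang 317.2 rad 0.106
top 317 [0.6662 0.1503] R 0.0488 ang 316.63 rad 0.1051
top 265 [0.6132 0.3239] R 0.0486 ang 77.03 rad 0.1041
top 353 [0.4894 0.1931] R 0.0483 ang 196.34 rad 0.1046
```

View pics/t20.png

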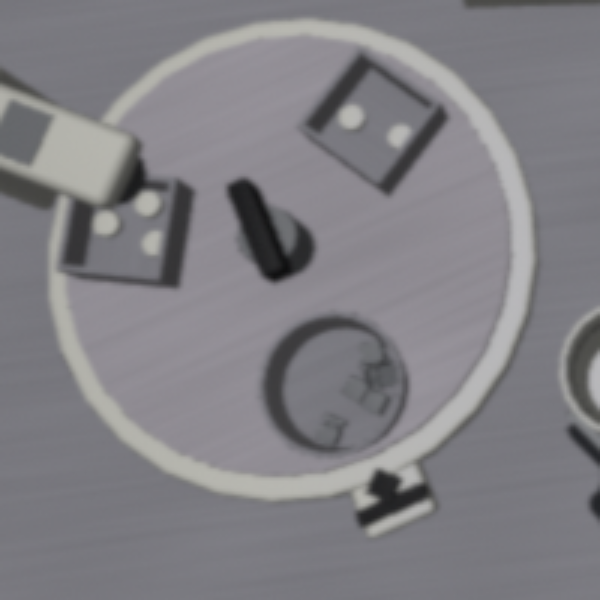

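View pics/s20.png

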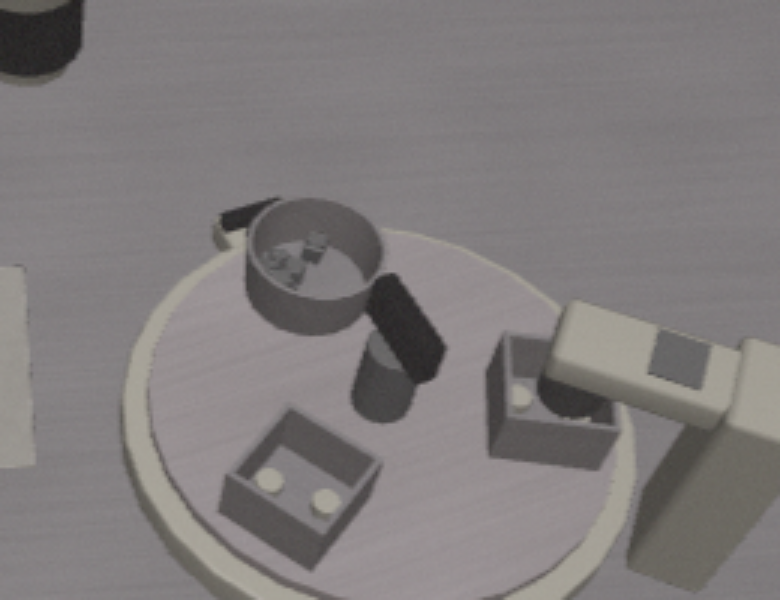

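Request:
move_arm(
  moves=[
    {"xyz": [40, 14, -22], "twist": 0, "hand": 1},
    {"xyz": [82, 28, -44], "twist": 0, "hand": 1},
    {"xyz": [127, 41, -63], "twist": 0, "hand": 1},
    {"xyz": [172, 55, -82], "twist": 0, "hand": 1},
    {"xyz": [215, 90, -88], "twist": 0, "hand": 1},
    {"xyz": [258, 124, -94], "twist": 0, "hand": 1},
    {"xyz": [304, 160, -100], "twist": 0, "hand": 1},
    {"xyz": [304, 195, -85], "twist": 0, "hand": 1},
    {"xyz": [304, 230, -70], "twist": 0, "hand": 1},
    {"xyz": [304, 255, -60], "twist": 0, "hand": 1},
    {"xyz": [304, 255, -60], "twist": 0, "hand": 1},
    {"xyz": [304, 255, -60], "twist": 0, "hand": 1},
  ],
)

```text
time_s: 51.1
ee_pos: [0.5289, -0.3332, 0.0676]
tool_rot: [-1.967, 0.0, -0.898]
force: [0.4, -0.5, -0.6]
gripper_width: 0.0644
```

```bash
python3 - <<'E'
from h import *
s,R=st();dirs(0,0);sh([.526,-.338,.0475])
E
```

```text
t 51.1 j [-1.0368  0.6039  1.4488  1.1569  1.5048 -0.4954] p [ 0.5289 -0.3332  0.0676] rot [-1.9673  0.0004 -0.8984] r 0.6251200798339535 F [ 0.4408 -0.458  -0.6155] w 0.06441147518020343
ALPHA 67.3 AZ 38.5 xz -0.0
0 [ 498. -242.  577.]
[ 0.526 -0.338  0.048] -> [ 1.9 20.6  2.9]
```

Request:
move_arm(
  moves=[
    {"xyz": [2, 8, 1], "twist": 0, "hand": 1},
    {"xyz": [2, 16, 2], "twist": 0, "hand": 1},
    {"xyz": [2, 20, 3], "twist": 0, "hand": 1},
    {"xyz": [2, 20, 3], "twist": 0, "hand": 1},
    {"xyz": [2, 20, 3], "twist": 0, "hand": 1},
  ],
)

```text
time_s: 51.6
ee_pos: [0.5252, -0.3389, 0.0473]
tool_rot: [-1.968, 0.0, -0.9]
force: [-0.6, 0.5, -1.5]
gripper_width: 0.0637
```

```bash
python3 - <<'E'
from h import *
s,R=st();sh([.526,-.338,.0465])
E
```

```text
t 51.6 j [-1.047   0.6461  1.4364  1.1547  1.4994 -0.5258] p [ 0.5252 -0.3389  0.0473] rot [-1.9676  0.0003 -0.9001] r 0.6250925831901494 F [-0.5576  0.4897 -1.5131] w 0.06372479246805202
[ 0.526 -0.338  0.046] -> [-0.2  0.3  1.4]
```

Open and back out along the tool axis.

Request:
move_arm(
  moves=[
    {"xyz": [0, 0.5, 0], "twist": 0, "hand": 1},
    {"xyz": [0, 0.5, 0], "twist": 0, "hand": 0},
    {"xyz": [0, 0.5, 0], "twist": 0, "hand": -1},
    {"xyz": [0, 0.5, 0], "twist": 0, "hand": -1},
    {"xyz": [0, 0.5, 0], "twist": 0, "hand": -1},
    {"xyz": [0, 0.5, 0], "twist": 0, "hand": -1},
    {"xyz": [0, 0, -25], "twist": 0, "hand": -1},
    {"xyz": [0, 0, -60], "twist": 0, "hand": -1},
    {"xyz": [0, 0, -95], "twist": 0, "hand": -1},
    {"xyz": [0, -10, -130], "twist": 0, "hand": -1},
    {"xyz": [0, -40, -150], "twist": 0, "hand": -1},
    {"xyz": [0, -80, -165], "twist": 0, "hand": -1},
  ],
)

```text
time_s: 52.8
ee_pos: [0.429, -0.415, 0.1847]
tool_rot: [-1.967, 0.003, -0.902]
force: [-0.2, -0.2, -0.2]
gripper_width: 0.0857
```

```bash
python3 - <<'E'
from h import *
s,R=st();dirs(-33,0)
for n in('scene','top'):
    f=grab_frame(n);w=pts(f)
    m=(w[...,2]>.074)&(w[...,2]<.088)&(np.hypot(w[...,0]-.53,w[...,1]+.35)<.08)
    q=w[m];print(' cup',len(q), cv2.minEnclosingCircle(q[:,:2].astype(np.float32)),q[:,2].max())
f=grab_frame('scene');save(f,'s21.png')
E
```

```text
t 52.8 j [-1.2447  0.4795  1.3501  1.0904  1.774  -0.3747] p [ 0.429  -0.415   0.1847] rot [-1.967   0.0034 -0.9024] r 0.5968879696920569 F [-0.1982 -0.1615 -0.2173] w 0.08571420823922835
ALPHA 67.3 AZ 38.4 xz -0.003
-33 [ 758. -101.  236.]
 cup 337 ((0.520634651184082, -0.3421413004398346), 0.03591896966099739) 0.08710305288550993
 cup 241 ((0.5200671553611755, -0.3418261408805847), 0.035230886191129684) 0.08726812277346575
```

View pics/s21.png

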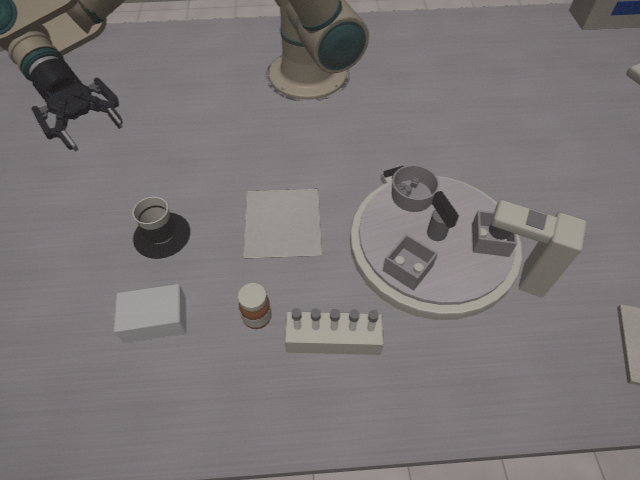

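```bash
cat > push.py <<'E'
from chk import *
ax=np.array([.5898,.2225])
def e(a): a=np.radians(a);return np.array([np.cos(a),np.sin(a)])
def T(th,gap=0,HW=11.,az=38.4):
    l=e(az+90)
    if th>=az+90: C=30*e(th);
    else: C=np.interp(th,[az+23,az+90],[24,9])*e(th)
    C=C+(8+gap)*e(th+90)
    return C-l*HW*(1 if th>=az+90 else -1)
def tcp(th,gap,R,zt=.120):
    return np.r_[ax+T(th,gap)/1000,zt]-R[:,2]*.018
E
python3 - <<'E'
from push import *
s=bot.state();R0=Ro.from_euler('xyz',s['tool_rot']).as_matrix()
for sg in(1,-1):
    R=R0@Ro.from_euler('z',sg*90,degrees=True).as_matrix()
    j=s['joint_pos']+[0,0,0,0,0,sg*np.pi/2]
    for q in [[.44,-.3,.3],[.44,-.1,.32],[.44,.0,.32],[.46,.1,.3]]+[tcp(196.5,25,R)+[0,0,.1],tcp(196.5,25,R)]+[tcp(t,0,R) for t in(196.5,170,150,130,126,110,90,75,61)]:
        j,c=IK(np.array(q),R,[j]);print(np.round(q,4),'%.0e'%c,j.round(2))
E
```

```text
[ 0.44 -0.3   0.3 ] 3e-19 [-1.18  0.58  1.12  1.13  1.77  1.33]
[ 0.44 -0.1   0.32] 2e-22 [-0.95  0.1   1.71  1.17  1.52  1.32]
[0.44 0.   0.32] 6e-21 [-0.74 -0.09  1.9   1.21  1.33  1.4 ]
[0.46 0.1  0.3 ] 4e-22 [-0.39 -0.14  2.01  1.29  0.99  1.45]
[0.5642 0.1634 0.227 ] 9e-24 [-0.1   0.26  1.84  1.57  0.7   1.21]
[0.5642 0.1634 0.127 ] 6e-24 [-0.1   0.49  1.92  1.91  0.75  0.75]
[0.5571 0.1874 0.127 ] 2e-31 [-0.04  0.48  1.94  1.99  0.71  0.71]
[0.5527 0.2009 0.127 ] 8e-23 [0.   0.47 1.95 2.04 0.69 0.69]
[0.5536 0.2117 0.127 ] 4e-27 [0.03 0.47 1.94 2.07 0.67 0.68]
[0.5582 0.2214 0.127 ] 5e-27 [0.06 0.49 1.92 2.09 0.65 0.68]
[0.5579 0.2239 0.127 ] 1e-23 [0.07 0.49 1.92 2.1  0.65 0.67]
[0.5579 0.2304 0.127 ] 3e-30 [0.09 0.49 1.92 2.12 0.64 0.66]
[0.5619 0.2384 0.127 ] 6e-29 [0.11 0.5  1.9  2.14 0.62 0.66]
[0.5676 0.2432 0.127 ] 4e-30 [0.12 0.51 1.88 2.14 0.61 0.67]
[0.5746 0.2457 0.127 ] 6e-30 [0.12 0.52 1.85 2.13 0.6  0.69]
[ 0.44 -0.3   0.3 ] 3e-19 [-1.18  0.58  1.12  1.13  1.77 -1.81]
[ 0.44 -0.1   0.32] 2e-22 [-0.95  0.1   1.71  1.17  1.52 -1.82]
[0.44 0.   0.32] 6e-21 [-0.74 -0.09  1.9   1.21  1.33 -1.75]
[0.46 0.1  0.3 ] 5e-22 [-0.39 -0.14  2.01  1.29  0.99 -1.69]
[0.5642 0.1634 0.227 ] 1e-23 [-0.1   0.26  1.84  1.57  0.7  -1.93]
[0.5642 0.1634 0.127 ] 7e-24 [-0.1   0.49  1.92  1.91  0.75 -2.39]
[0.5571 0.1874 0.127 ] 2e-30 [-0.04  0.48  1.94  1.99  0.71 -2.43]
[0.5527 0.2009 0.127 ] 2e-22 [ 0.    0.47  1.95  2.04  0.69 -2.46]
[0.5536 0.2117 0.127 ] 1e-26 [ 0.03  0.47  1.94  2.07  0.67 -2.47]
[0.5582 0.2214 0.127 ] 5e-27 [ 0.06  0.49  1.92  2.09  0.65 -2.47]
[0.5579 0.2239 0.127 ] 2e-23 [ 0.07  0.49  1.92  2.1   0.65 -2.47]
[0.5579 0.2304 0.127 ] 1e-30 [ 0.09  0.49  1.92  2.12  0.64 -2.48]
[0.5619 0.2384 0.127 ] 6e-29 [ 0.11  0.5   1.9   2.14  0.62 -2.48]
[0.5676 0.2432 0.127 ] 6e-30 [ 0.12  0.51  1.88  2.14  0.61 -2.47]
[0.5746 0.2457 0.127 ] 3e-30 [ 0.12  0.52  1.85  2.13  0.6  -2.45]
```

```bash
python3 - <<'E'
from push import *
s=bot.state();R0=Ro.from_euler('xyz',s['tool_rot']).as_matrix()
sh([.43,-.4,.25],[.44,-.3,.3],[.44,-.1,.32])
E
```

```text
[ 0.43 -0.4   0.25] -> [-12.  -60.5 -15.7]
[ 0.44 -0.3   0.3 ] -> [ -83.8 -134.2   29.2]
[ 0.44 -0.1   0.32] -> [-240.4 -201.8  135.6]
```

Request:
move_arm(
  moves=[
    {"xyz": [-5, -30, -8], "twist": 7, "hand": 1},
    {"xyz": [-12, -60, -16], "twist": 15, "hand": 1},
    {"xyz": [-36, -85, -1], "twist": 23, "hand": 1},
    {"xyz": [-60, -110, 14], "twist": 31, "hand": 1},
    {"xyz": [-84, -134, 29], "twist": 39, "hand": 1},
    {"xyz": [-115, -148, 50], "twist": 47, "hand": 1},
    {"xyz": [-146, -161, 71], "twist": 55, "hand": 1},
    {"xyz": [-177, -175, 92], "twist": 63, "hand": 1},
    {"xyz": [-208, -188, 113], "twist": 71, "hand": 1},
    {"xyz": [-240, -202, 136], "twist": 79, "hand": 1},
    {"xyz": [-240, -202, 136], "twist": 87, "hand": 1},
    {"xyz": [-240, -202, 136], "twist": 90, "hand": 1},
  ],
)

```text
time_s: 54.15
ee_pos: [0.4403, -0.0983, 0.318]
tool_rot: [3.13, 1.174, -2.481]
force: [0.2, -1.2, 0.1]
gripper_width: -0.0001
```

```bash
python3 - <<'E'
from push import *
s,R=st();dirs(0,0);print(R[:,0])
sh([.44,0,.32],[.46,.1,.3],tcp(196.5,25,R)+[0,0,.1],tcp(196.5,25,R)); hop()
E
```

```text
t 54.15 j [-0.9118 -0.4257  1.9929  1.1736  1.5852  1.5737] p [ 0.4403 -0.0983  0.318 ] rot [ 3.1297  1.1735 -2.4814] r 0.4511553111755782 F [ 0.1615 -1.2429  0.0888] w -7.573020078254717e-05
ALPHA 67.2 AZ 38.6 xz -0.922
0 [-244. -497.  577.]
[-0.3056 -0.2373 -0.9221]
[0.44 0.   0.32] -> [-25.1  77.2  55.5]
[0.46 0.1  0.3 ] -> [-36.5 142.9 135.1]
[0.564 0.163 0.227] -> [-16.  127.4 275. ]
[0.564 0.163 0.127] -> [ 76.2 126.9 313.6]
scene 380 [0.4893 0.1923] R 0.0491 ang 196.72 rad 0.1049
scene 311 [0.6142 0.3243] R 0.0486 ang 76.52 rad 0.1047
scene 450 [0.6663 0.1503] R 0.0489 ang 316.67 rad 0.1052
top 309 [0.6666 0.1501] R 0.0485 ang 316.7 rad 0.1055
top 265 [0.6138 0.3245] R 0.0487 ang 76.74 rad 0.1048
top 349 [0.4895 0.1927] R 0.0481 ang 196.52 rad 0.1046
```

```bash
sed -i 's/^D=\[eval.*/D=[eval(l) for l in open("log.txt")][:22]/' kin.py; python3 - <<'E'
from push import *
s=bot.state();q,R=F(s['joint_pos'],1,.0369);print(p.round(4),q-s['ee_pos'],best.cost)
R=Ro.from_euler('xyz',s['tool_rot']).as_matrix();j=s['joint_pos']
for q in [[.44,.0,.32],[.46,.1,.3]]+[tcp(196.5,25,R)+[0,0,.1],tcp(196.5,25,R)]+[tcp(t,0,R) for t in(196.5,170,150,130,126,110,90,75,61)]:
        j,c=IK(np.array(q),R,[j]);print(np.round(q,4),'%.0e'%c,j.round(2))
E
```

```text
[-2.000e-04  2.066e-01  3.529e-01  0.000e+00  5.075e-01  2.114e-01
  2.724e-01  2.000e-04] [2.94784783e-05 5.36659030e-05 3.32211957e-05] 0.0014482294290747433
[0.44 0.   0.32] 2e-25 [-0.7  -0.66  2.14  1.15  1.42  1.74]
[0.46 0.1  0.3 ] 2e-25 [-0.35 -0.73  2.22  1.07  1.11  1.89]
[0.5643 0.1634 0.227 ] 1e-19 [-0.08 -0.27  2.07  1.23  0.74  1.68]
[0.5643 0.1634 0.127 ] 5e-30 [-0.08 -0.06  2.12  1.53  0.68  1.28]
[0.5572 0.1874 0.127 ] 9e-21 [-0.02 -0.08  2.14  1.56  0.63  1.28]
[0.5527 0.2009 0.127 ] 2e-25 [ 0.02 -0.09  2.15  1.57  0.59  1.29]
[0.5537 0.2116 0.127 ] 3e-25 [ 0.05 -0.08  2.14  1.59  0.57  1.28]
[0.5582 0.2214 0.127 ] 2e-26 [ 0.08 -0.06  2.12  1.6   0.54  1.28]
[0.5579 0.2238 0.127 ] 3e-23 [ 0.08 -0.06  2.12  1.6   0.54  1.28]
[0.558  0.2304 0.127 ] 6e-30 [ 0.1  -0.06  2.12  1.61  0.52  1.28]
[0.562  0.2384 0.127 ] 2e-28 [ 0.12 -0.04  2.1   1.63  0.5   1.28]
[0.5677 0.2431 0.127 ] 1e-19 [ 0.13 -0.02  2.08  1.63  0.49  1.27]
[0.5746 0.2457 0.127 ] 3e-20 [ 0.14 -0.    2.06  1.64  0.49  1.27]
```

Feasible. Move over to the standoff and lower.

Request:
move_arm(
  moves=[
    {"xyz": [-12, 38, 28], "twist": 0, "hand": 1},
    {"xyz": [-25, 77, 56], "twist": 0, "hand": 1},
    {"xyz": [-31, 110, 95], "twist": 0, "hand": 1},
    {"xyz": [-36, 138, 135], "twist": 0, "hand": 1},
    {"xyz": [-32, 136, 180], "twist": 0, "hand": 1},
    {"xyz": [-24, 132, 225], "twist": 0, "hand": 1},
    {"xyz": [-16, 127, 272], "twist": 0, "hand": 1},
    {"xyz": [0, 127, 282], "twist": 0, "hand": 1},
    {"xyz": [25, 127, 292], "twist": 0, "hand": 1},
    {"xyz": [40, 127, 299], "twist": 0, "hand": 1},
    {"xyz": [40, 127, 299], "twist": 0, "hand": 1},
    {"xyz": [40, 127, 299], "twist": 0, "hand": 1},
  ],
)

```text
time_s: 55.45
ee_pos: [0.5655, 0.1615, 0.1659]
tool_rot: [3.14, 1.173, -2.472]
force: [0.5, 0.3, 0.6]
gripper_width: 0.0003
```

```bash
python3 - <<'E'
from push import *
s,R=st()
sh(tcp(196.5,25,R));
f=grab_frame('scene');c=f['color'][100:300,310:570];cv2.imwrite('pics/s22.png',cv2.resize(c[:,:,::-1],None,fx=3,fy=3))
f=grab_frame('top');c=f['color'][180:380,110:310];cv2.imwrite('pics/t22.png',cv2.resize(c[:,:,::-1],None,fx=3,fy=3))
E
```

```text
t 55.45 j [-0.0858 -0.152   2.1054  1.4002  0.6977  1.4418] p [0.5655 0.1615 0.1659] rot [ 3.1401  1.1731 -2.472 ] r 0.5881102312176574 F [0.4854 0.3221 0.5657] w 0.0002878416959067243
[0.564 0.163 0.127] -> [35.8  2.3 15.3]
```

View pics/s22.png

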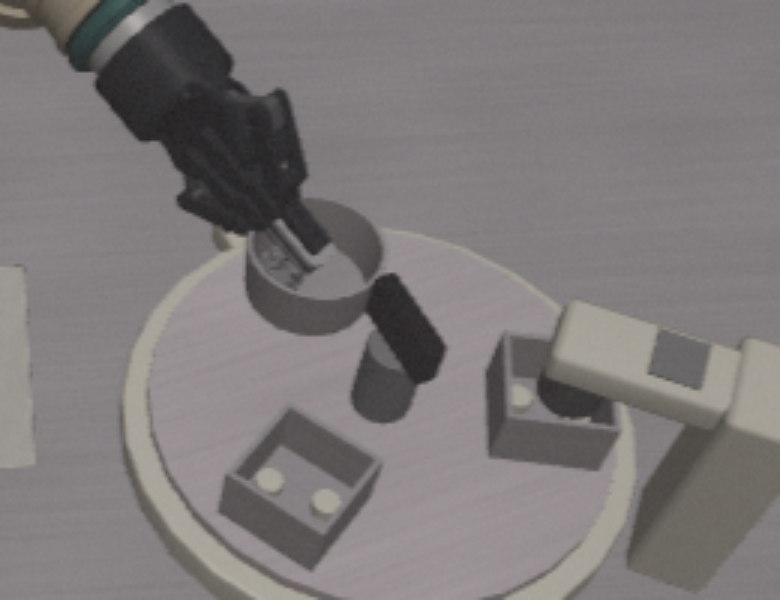

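View pics/t22.png

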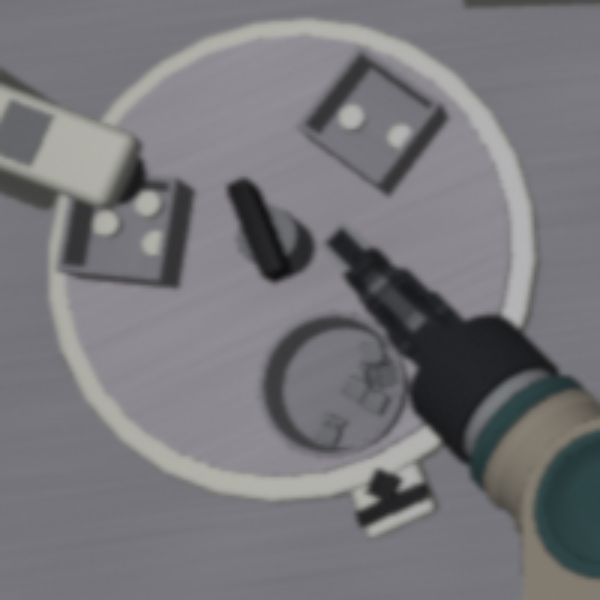

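```bash
python3 - <<'E'
from push import *
s=bot.state();R=Ro.from_euler('xyz',s['tool_rot']).as_matrix()
for n in('scene','top'):
    w=pts(grab_frame(n)).reshape(-1,3);w=w[~np.isnan(w[:,0])]
    q=(w-s['ee_pos'])@R
    m=(q[:,2]>-140)&(np.abs(q[:,0])<.075)&(np.abs(q[:,1])<.06)&(w[:,2]>.095)&(q[:,2]<.04)&(q[:,2]>-.14)
    q=q[m];w=w[m]
    for a in np.arange(-.14,.04,.02):
        k=(q[:,2]>=a)&(q[:,2]<a+.02)
        if k.sum()>3: print(n,round(a,2),k.sum(),'x',q[k,0].min().round(3),q[k,0].max().round(3),'y',q[k,1].min().round(3),q[k,1].max().round(3),'zmin',w[k,2].min().round(3))
E
```

```text
scene -0.14 482 x -0.039 0.02 y -0.038 0.028 zmin 0.198
scene -0.12 420 x -0.043 0.04 y -0.035 0.033 zmin 0.171
scene -0.1 433 x -0.063 0.061 y -0.02 0.013 zmin 0.143
scene -0.08 537 x -0.063 0.061 y -0.018 0.015 zmin 0.141
scene -0.06 429 x -0.048 0.048 y -0.017 0.016 zmin 0.146
scene -0.04 225 x -0.033 0.027 y -0.014 0.013 zmin 0.157
scene -0.02 169 x -0.016 0.014 y -0.011 0.009 zmin 0.158
scene 0.0 63 x -0.015 0.006 y -0.011 0.012 zmin 0.161
scene 0.02 15 x 0.016 0.029 y 0.036 0.049 zmin 0.126
top -0.14 432 x -0.04 0.002 y -0.037 0.038 zmin 0.217
top -0.12 155 x -0.043 -0.011 y -0.022 0.026 zmin 0.216
top -0.1 322 x -0.063 0.011 y -0.019 0.019 zmin 0.192
top -0.08 180 x -0.062 0.01 y -0.017 0.017 zmin 0.182
top -0.06 77 x -0.047 0.01 y -0.017 0.017 zmin 0.182
top -0.04 32 x -0.031 0.01 y -0.013 0.011 zmin 0.172
top -0.02 113 x -0.015 -0.001 y -0.01 0.011 zmin 0.17
top 0.0 29 x -0.012 -0.003 y -0.01 0.011 zmin 0.167
top 0.02 24 x 0.017 0.029 y 0.037 0.05 zmin 0.126
```

Request:
move_arm(
  moves=[
    {"xyz": [12, 2, 5], "twist": 0, "hand": 1},
    {"xyz": [24, 2, 10], "twist": 0, "hand": 1},
    {"xyz": [34, 2, 14.5], "twist": 0, "hand": 1},
    {"xyz": [34, 2, 14.5], "twist": 0, "hand": 1},
    {"xyz": [34, 2, 14.5], "twist": 0, "hand": 1},
  ],
)

```text
time_s: 56.15
ee_pos: [0.5647, 0.1632, 0.1301]
tool_rot: [-3.141, 1.175, -2.471]
force: [0.7, 0.4, 0.2]
gripper_width: -0.0001
```

```bash
python3 - <<'E'
from push import *
s,R=st()
for th,g in((196.5,10),(196.5,2),(196.5,-2),(190,0),(180,0),(170,0),(160,0),(150,0),(140,0)): print(th,end=' ');sh(tcp(th,g,R,.122))
E
```

```text
t 56.15 j [-0.0812 -0.0707  2.1212  1.5211  0.6828  1.2884] p [0.5647 0.1632 0.1301] rot [-3.1414  1.1747 -2.4706] r 0.5878115782984549 F [0.6692 0.3976 0.2498] w -0.00013082127166249002
196.5 [0.56  0.178 0.129] -> [-1.  14.3  5.4]
196.5 [0.558 0.185 0.129] -> [-2.2 21.7  8.1]
196.5 [0.557 0.189 0.129] -> [-2.8 25.4  9.5]
190 [0.555 0.19  0.129] -> [-2.7 27.1  9.4]
180 [0.554 0.196 0.129] -> [-3.4 32.2 11. ]
170 [0.553 0.201 0.129] -> [-4.4 36.9 13.3]
160 [0.553 0.206 0.129] -> [-5.7 41.2 16.5]
150 [0.554 0.212 0.129] -> [-7.2 44.8 20.2]
140 [0.556 0.217 0.129] -> [-9.  47.6 24.5]
```

Request:
move_arm(
  moves=[
    {"xyz": [-1, 14, 5.5], "twist": 0, "hand": 1},
    {"xyz": [-2, 22, 8], "twist": 0, "hand": 1},
    {"xyz": [-2.7, 27, 9.5], "twist": 0, "hand": 1},
    {"xyz": [-3, 30, 10], "twist": 0, "hand": 1},
    {"xyz": [-3.5, 32, 11], "twist": 0, "hand": 1},
    {"xyz": [-4.5, 37, 13.5], "twist": 0, "hand": 1},
    {"xyz": [-5.7, 41, 16.5], "twist": 0, "hand": 1},
    {"xyz": [-7.2, 45, 20], "twist": 0, "hand": 1},
    {"xyz": [-7.2, 45, 20], "twist": 0, "hand": 1},
  ],
)

```text
time_s: 57.05
ee_pos: [0.5519, 0.2124, 0.1274]
tool_rot: [3.138, 1.173, -2.473]
force: [-0.7, -0.0, -1.2]
gripper_width: -0.0001
```

```bash
python3 - <<'E'
from push import *
s,R=st();hop()
for th in(150,140,130,127,120,110,100,90): print(th,end=' ');sh(tcp(th,0,R,.122))
f=grab_frame('top');c=f['color'][180:380,110:310];cv2.imwrite('pics/t23.png',cv2.resize(c[:,:,::-1],None,fx=3,fy=3))
E
```

```text
t 57.05 j [ 0.0531 -0.0895  2.1444  1.583   0.5654  1.2883] p [0.5519 0.2124 0.1274] rot [ 3.1376  1.1732 -2.4729] r 0.5913709174261074 F [-0.665  -0.0298 -1.2307] w -8.846112304208494e-05
scene 196 [0.4873 0.2553] R 0.0473 ang 162.25 rad 0.1076
scene 438 [0.6205 0.123 ] R 0.0492 ang 287.16 rad 0.1041
scene 386 [0.6612 0.2987] R 0.0493 ang 46.89 rad 0.1044
top 233 [0.6639 0.2958] R 0.0485 ang 44.68 rad 0.1042
top 304 [0.6162 0.1214] R 0.0489 ang 284.63 rad 0.1045
top 348 [0.489  0.2504] R 0.0481 ang 164.53 rad 0.1045
150 [0.554 0.212 0.129] -> [-1.  -0.8  0. ]
140 [0.556 0.217 0.129] -> [-2.8  2.   4.3]
130 [0.558 0.221 0.129] -> [-4.8  4.   8.9]
127 [0.558 0.223 0.129] -> [-5.2  5.8  9.9]
120 [0.558 0.226 0.129] -> [-5.7  8.2 11.2]
110 [0.558 0.23  0.129] -> [-6.8 11.2 13.9]
100 [0.559 0.235 0.129] -> [-8.3 13.6 17.3]
90 [0.562 0.238 0.129] -> [-10.   15.   21.4]
```

View pics/t23.png

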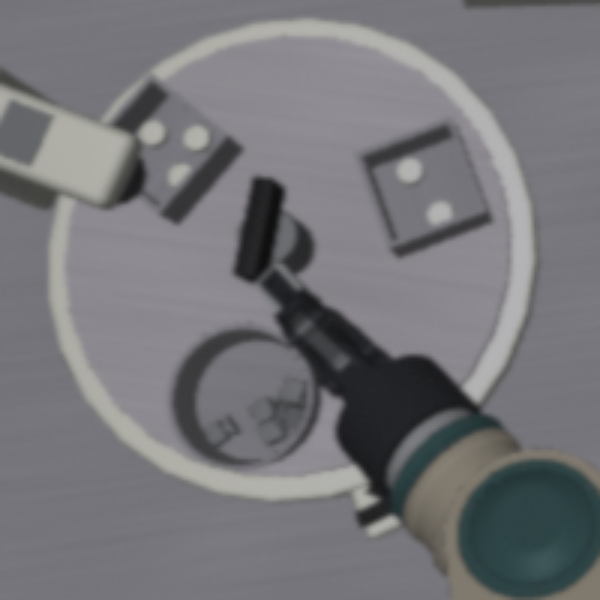

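```bash
python3 - <<'E'
from push import *
s,R=st();hop()
E
```

```text
t 57.2 j [ 0.0526 -0.0885  2.1422  1.5832  0.5642  1.2884] p [0.5531 0.2119 0.1282] rot [ 3.1403  1.174  -2.4721] r 0.5922678248821096 F [ 0.1176 -0.0936  0.5581] w 0.00036566694674870624
scene 209 [0.4885 0.2532] R 0.0497 ang 163.12 rad 0.1058
scene 442 [0.6154 0.1208] R 0.049 ang 284.1 rad 0.1049
scene 431 [0.6657 0.2951] R 0.0491 ang 43.71 rad 0.105
top 234 [0.6659 0.2959] R 0.0495 ang 43.98 rad 0.1057
top 303 [0.6156 0.1206] R 0.0488 ang 284.2 rad 0.1051
top 355 [0.489 0.252] R 0.048 ang 163.7 rad 0.105
```

```bash
sed -i 's/\*.018/*.011/' push.py; python3 - <<'E'
from push import *
s,R=st()
for th in(164,155,145,135,129,127,120,110,100,90,80,70,61.5): print(th,end=' ');sh(tcp(th,0,R,.1245))
E
```

```text
t 57.3 j [ 0.0524 -0.0884  2.1418  1.5831  0.5643  1.2883] p [0.5532 0.2118 0.1283] rot [ 3.1406  1.1741 -2.4718] r 0.5923876698614087 F [0.0069 0.1943 1.0391] w 9.386547696256474e-05
164 [0.558 0.208 0.129] -> [-0.9 -5.6  0.9]
155 [0.558 0.213 0.129] -> [-2.2 -2.1  4. ]
145 [0.56  0.218 0.129] -> [-3.9  1.1  8.1]
135 [0.562 0.223 0.129] -> [-5.7  3.5 12.5]
129 [0.564 0.226 0.129] -> [-6.9  4.6 15.4]
127 [0.563 0.227 0.129] -> [-7.1  6.2 15.9]
120 [0.563 0.23  0.129] -> [-7.7  8.6 17.2]
110 [0.563 0.234 0.129] -> [-8.8 11.6 19.9]
100 [0.564 0.239 0.129] -> [-10.3  14.   23.3]
90 [0.567 0.242 0.129] -> [-11.9  15.4  27.3]
80 [0.571 0.246 0.129] -> [-13.8  15.8  31.8]
70 [0.575 0.248 0.129] -> [-15.8  15.   36.5]
61.5 [0.579 0.25  0.129] -> [-17.5  13.4  40.5]
```

Request:
move_arm(
  moves=[
    {"xyz": [-2.2, 1, 4], "twist": 0, "hand": 1},
    {"xyz": [-4, 3, 8], "twist": 0, "hand": 1},
    {"xyz": [-5.7, 6, 12.5], "twist": 0, "hand": 1},
    {"xyz": [-6.8, 8, 15], "twist": 0, "hand": 1},
    {"xyz": [-7.7, 10, 17], "twist": 0, "hand": 1},
    {"xyz": [-7.7, 10, 17], "twist": 0, "hand": 1},
    {"xyz": [-7.7, 10, 17], "twist": 0, "hand": 1},
  ],
)

```text
time_s: 58.0
ee_pos: [0.5615, 0.2315, 0.1288]
tool_rot: [3.14, 1.174, -2.472]
force: [0.2, 0.3, 0.3]
gripper_width: 0.0002
```

```bash
python3 - <<'E'
from push import *
s,R=st();hop()
for th in(120,110,100,90,80,70,61.5): print(th,end=' ');sh(tcp(th,0,R,.1245))
f=grab_frame('top');c=f['color'][180:380,110:310];cv2.imwrite('pics/t24.png',cv2.resize(c[:,:,::-1],None,fx=3,fy=3))
E
```

```text
t 58.0 j [ 0.1039 -0.0542  2.1085  1.6103  0.5195  1.2844] p [0.5615 0.2315 0.1288] rot [ 3.1401  1.1742 -2.4715] r 0.6073063437584417 F [0.1648 0.3227 0.277 ] w 0.00019813478006878814
scene 228 [0.5271 0.3098] R 0.0477 ang 125.68 rad 0.1075
scene 371 [0.544  0.1284] R 0.0493 ang 244.04 rad 0.1047
scene 128 [0.5592 0.3018] R 0.0346 ang 111.09 rad 0.085
scene 498 [0.6942 0.2303] R 0.0495 ang 4.25 rad 0.1047
top 340 [0.6942 0.23  ] R 0.0487 ang 4.1 rad 0.1047
top 316 [0.5443 0.1281] R 0.0485 ang 244.28 rad 0.1047
top 370 [0.5307 0.3095] R 0.0484 ang 124.22 rad 0.1052
120 [0.563 0.23  0.129] -> [ 0.  -1.6  0.2]
110 [0.563 0.234 0.129] -> [-1.1  1.4  2.9]
100 [0.564 0.239 0.129] -> [-2.5  3.7  6.3]
90 [0.567 0.242 0.129] -> [-4.2  5.2 10.4]
80 [0.571 0.246 0.129] -> [-6.1  5.6 14.9]
70 [0.575 0.248 0.129] -> [-8.1  4.8 19.5]
61.5 [0.579 0.25  0.129] -> [-9.7  3.2 23.5]
```

View pics/t24.png

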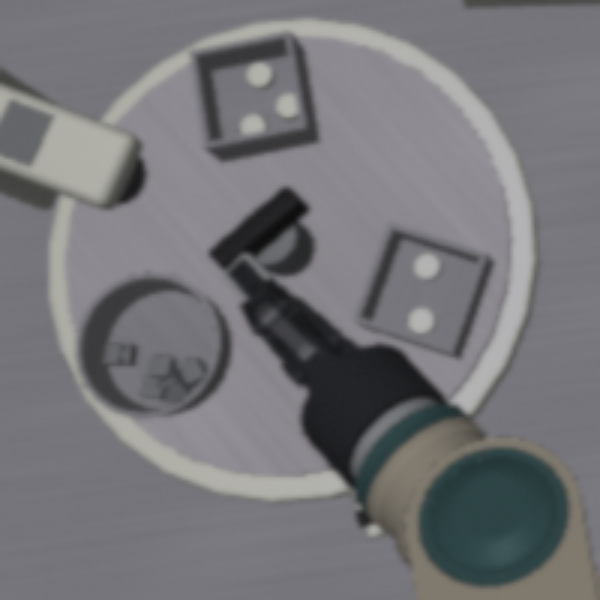

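Request:
move_arm(
  moves=[
    {"xyz": [-0.8, 2, 2], "twist": 0, "hand": 1},
    {"xyz": [-2, 4, 5], "twist": 0, "hand": 1},
    {"xyz": [-3.3, 5.5, 8], "twist": 0, "hand": 1},
    {"xyz": [-4.6, 6.5, 11.5], "twist": 0, "hand": 1},
    {"xyz": [-6, 7, 15], "twist": 0, "hand": 1},
    {"xyz": [-6, 7, 15], "twist": 0, "hand": 1},
    {"xyz": [-6, 7, 15], "twist": 0, "hand": 1},
  ],
)

```text
time_s: 58.85
ee_pos: [0.5697, 0.2469, 0.1285]
tool_rot: [3.14, 1.174, -2.472]
force: [0.1, -0.1, -0.1]
gripper_width: 0.0002
```

```bash
python3 - <<'E'
from push import *
s,R=st();hop()
for th in(90,80,70,61.5): print(th,end=' ');sh(tcp(th,0,R,.1245))
f=grab_frame('top');c=f['color'][180:380,110:310];cv2.imwrite('pics/t25.png',cv2.resize(c[:,:,::-1],None,fx=3,fy=3))
E
```

```text
t 58.85 j [ 0.1421 -0.0199  2.0761  1.6345  0.4855  1.277 ] p [0.5697 0.2469 0.1285] rot [ 3.1403  1.1741 -2.4716] r 0.6209265132254337 F [ 0.1418 -0.144  -0.1383] w 0.00015196622789279848
scene 299 [0.4972 0.1736] R 0.0494 ang 207.81 rad 0.1047
scene 229 [0.5932 0.3257] R 0.049 ang 88.09 rad 0.1032
scene 429 [0.6776 0.1667] R 0.0493 ang 327.55 rad 0.1041
top 320 [0.6789 0.1665] R 0.0491 ang 327.83 rad 0.1052
top 301 [0.5946 0.3276] R 0.0482 ang 87.4 rad 0.1052
top 131 [0.5038 0.1607] R 0.04 ang 215.72 rad 0.1059
90 [0.567 0.242 0.129] -> [ 1.7 -1.7 -4.6]
80 [0.571 0.246 0.129] -> [-0.2 -1.3 -0.1]
70 [0.575 0.248 0.129] -> [-2.2 -2.1  4.6]
61.5 [0.579 0.25  0.129] -> [-3.8 -3.7  8.6]
```

View pics/t25.png

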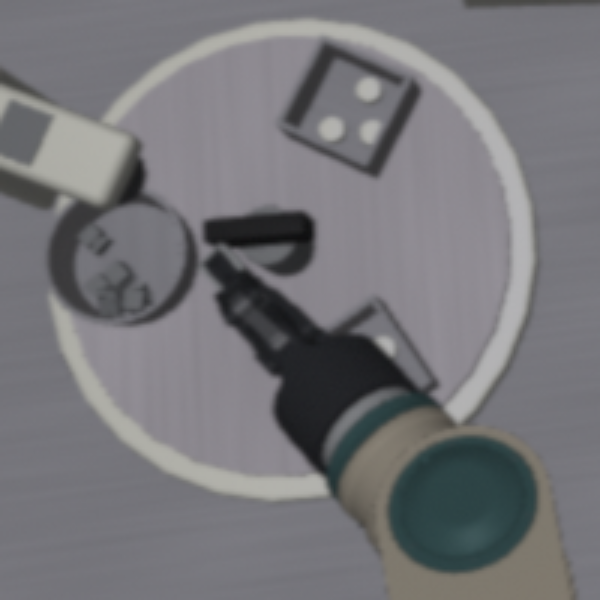

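Request:
move_arm(
  moves=[
    {"xyz": [-1, -0.3, 2.3], "twist": 0, "hand": 1},
    {"xyz": [-2, -1, 4.6], "twist": 0, "hand": 1},
    {"xyz": [-3, -2, 6.6], "twist": 0, "hand": 1},
    {"xyz": [-3.8, -3, 8.6], "twist": 0, "hand": 1},
    {"xyz": [-3.8, -3, 8.6], "twist": 0, "hand": 1},
    {"xyz": [-3.8, -3, 8.6], "twist": 0, "hand": 1},
  ],
)

```text
time_s: 59.6
ee_pos: [0.5789, 0.2503, 0.1285]
tool_rot: [3.14, 1.174, -2.472]
force: [-0.2, 0.7, -1.5]
gripper_width: -0.0002
```

```bash
python3 - <<'E'
from push import *
s,R=st();hop()
for th in(61.5,57,53,50): print(th,end=' ');sh(tcp(th,0,R,.1245))
f=grab_frame('top');c=f['color'][180:380,110:310];cv2.imwrite('pics/t26.png',cv2.resize(c[:,:,::-1],None,fx=3,fy=3))
E
```

```text
t 59.6 j [0.1475 0.0079 2.0483 1.6371 0.4806 1.277 ] p [0.5789 0.2503 0.1285] rot [ 3.1401  1.1738 -2.4719] r 0.6307287239368781 F [-0.177   0.7322 -1.5192] w -0.000184171046358612
scene 185 [0.488  0.1942] R 0.041 ang 195.53 rad 0.1057
scene 320 [0.6277 0.3185] R 0.0496 ang 68.45 rad 0.1032
scene 453 [0.6549 0.1404] R 0.0493 ang 308.44 rad 0.1048
top 308 [0.6557 0.14  ] R 0.0493 ang 308.64 rad 0.1056
top 261 [0.6278 0.3201] R 0.0483 ang 68.72 rad 0.1047
top 122 [0.4829 0.2308] R 0.036 ang 175.54 rad 0.1072
61.5 [0.579 0.25  0.129] -> [-0.2 -0.8 -0. ]
57 [0.581 0.249 0.129] -> [-0.7 -2.3  1.1]
53 [0.583 0.249 0.129] -> [-1.1 -3.7  2.1]
50 [0.584 0.248 0.129] -> [-1.4 -4.9  2.7]
```

View pics/t26.png

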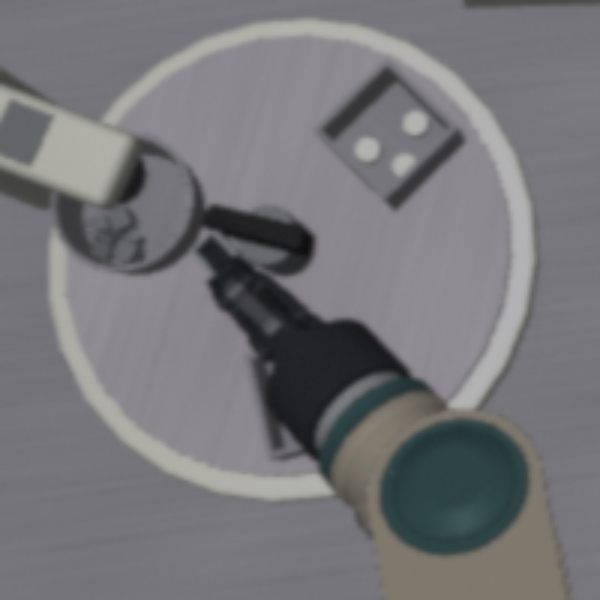

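Request:
move_arm(
  moves=[
    {"xyz": [-0.3, -1, 0.5], "twist": 0, "hand": 1},
    {"xyz": [-0.6, -2, 1], "twist": 0, "hand": 1},
    {"xyz": [-0.8, -2.8, 1.4], "twist": 0, "hand": 1},
    {"xyz": [-0.8, -2.8, 1.4], "twist": 0, "hand": 1},
    {"xyz": [-0.8, -2.8, 1.4], "twist": 0, "hand": 1},
  ],
)

```text
time_s: 60.25
ee_pos: [0.5815, 0.2497, 0.1286]
tool_rot: [3.139, 1.174, -2.471]
force: [-3.6, 3.8, -0.1]
gripper_width: 0.0003
```

```bash
python3 - <<'E'
from push import *
s,R=st();hop()
# arm rect again & column, both views
ax=np.array([.5898,.2225])
for n in('scene','top'):
    w=pts(grab_frame(n))
    m=(w[...,2]>.160)&(w[...,2]<.175)&(w[...,1]>.26)&(w[...,0]>.58)&(w[...,0]<.74)&(w[...,1]<.45)
    q=w[m];r=cv2.minAreaRect(q[:,:2].astype(np.float32));d=np.array(r[0])-ax;print(n,len(q),r,np.degrees(np.arctan2(d[1],d[0])))
E
```

```text
t 60.25 j [0.144  0.0148 2.0411 1.6335 0.4853 1.2787] p [0.5815 0.2497 0.1286] rot [ 3.1388  1.1738 -2.4714] r 0.6328000358958393 F [-3.5943  3.836  -0.1277] w 0.0002940655445795043
scene 128 [0.4864 0.1985] R 0.0379 ang 193.08 rad 0.1062
scene 339 [0.6369 0.3167] R 0.049 ang 63.45 rad 0.1053
scene 464 [0.6467 0.1356] R 0.0491 ang 303.24 rad 0.1039
top 302 [0.6467 0.1347] R 0.0492 ang 302.93 rad 0.1046
top 267 [0.6372 0.3158] R 0.0483 ang 63.08 rad 0.1047
top 152 [0.4842 0.2339] R 0.0399 ang 173.83 rad 0.1062
scene 2397 ((0.6653910875320435, 0.35927554965019226), (0.1477687954902649, 0.07022006064653397), 62.00801467895508) 61.072098183590754
top 2292 ((0.6637348532676697, 0.3589956760406494), (0.1478419154882431, 0.06993379443883896), 61.08740997314453) 61.55717022700628
```

Request:
move_arm(
  moves=[
    {"xyz": [-0.1, -0.4, 0.2], "twist": 0, "hand": 1},
    {"xyz": [-0.2, -0.8, 0.4], "twist": 0, "hand": 1},
    {"xyz": [-0.2, -0.8, 0.4], "twist": 0, "hand": 1},
    {"xyz": [-0.2, -0.8, 0.4], "twist": 0, "hand": 1},
  ],
)

```text
time_s: 60.85
ee_pos: [0.5821, 0.2496, 0.1285]
tool_rot: [3.139, 1.174, -2.471]
force: [-3.1, 5.4, -0.2]
gripper_width: -0.0
```

```bash
python3 - <<'E'
from push import *
s,R=st();hop()
E
```

```text
t 60.85 j [0.143  0.0168 2.0391 1.6325 0.4868 1.279 ] p [0.5821 0.2496 0.1285] rot [ 3.1386  1.1738 -2.4709] r 0.6333696371959967 F [-3.1284  5.3909 -0.168 ] w -4.2902352691543576e-05
scene 348 [0.6395 0.3146] R 0.049 ang 61.65 rad 0.1047
scene 455 [0.6444 0.1343] R 0.0495 ang 301.75 rad 0.1037
top 300 [0.6446 0.1329] R 0.0486 ang 301.46 rad 0.105
top 263 [0.6398 0.3148] R 0.048 ang 61.54 rad 0.105
top 159 [0.4847 0.2345] R 0.0398 ang 173.47 rad 0.1058
```

Request:
move_arm(
  moves=[
    {"xyz": [0, 2, -1], "twist": 0, "hand": 1},
    {"xyz": [0, 5, -4], "twist": 0, "hand": 1},
    {"xyz": [-5, 8, -12], "twist": 0, "hand": 1},
    {"xyz": [-25, 8, -25], "twist": 0, "hand": 1},
    {"xyz": [-60, 8, -45], "twist": 0, "hand": 1},
    {"xyz": [-95, 8, -75], "twist": 0, "hand": 1},
    {"xyz": [-120, 0, -110], "twist": 0, "hand": 1},
    {"xyz": [-130, -30, -145], "twist": 0, "hand": 1},
    {"xyz": [-130, -60, -170], "twist": 0, "hand": 1},
    {"xyz": [-130, -60, -170], "twist": 0, "hand": 1},
  ],
)

```text
time_s: 61.95
ee_pos: [0.5378, 0.1308, 0.3178]
tool_rot: [-3.131, 1.178, -2.468]
force: [0.2, -0.3, 0.1]
gripper_width: -0.0005
```

```bash
python3 - <<'E'
from push import *
s,R=st();hop()
f=grab_frame('scene');save(f,'s27.png')
f=grab_frame('top');save(f,'t27.png')
for n in('scene','top'):
    f=grab_frame(n);w=pts(f)
    m=(w[...,2]>.074)&(w[...,2]<.088)&(np.hypot(w[...,0]-.53,w[...,1]+.35)<.08)
    q=w[m];print(' cup',len(q), cv2.minEnclosingCircle(q[:,:2].astype(np.float32)))
E
```

```text
t 61.95 j [-0.1787 -0.4691  2.0255  1.0533  0.9137  1.9127] p [0.5378 0.1308 0.3178] rot [-3.131   1.1779 -2.4685] r 0.5534677552728149 F [ 0.1599 -0.2999  0.1269] w -0.0005307488481937115
scene 368 [0.4848 0.2195] R 0.0492 ang 181.66 rad 0.1051
scene 344 [0.6398 0.3141] R 0.0487 ang 61.39 rad 0.1043
scene 450 [0.645  0.1334] R 0.0496 ang 301.77 rad 0.1048
top 303 [0.6448 0.1336] R 0.0484 ang 301.72 rad 0.1045
top 267 [0.6399 0.3146] R 0.0483 ang 61.44 rad 0.1049
top 334 [0.4853 0.2196] R 0.0489 ang 181.56 rad 0.1045
 cup 326 ((0.5197344422340393, -0.3409930467605591), 0.03646255284547806)
 cup 236 ((0.5203644633293152, -0.34137827157974243), 0.03490143269300461)
```

View pics/s27.png

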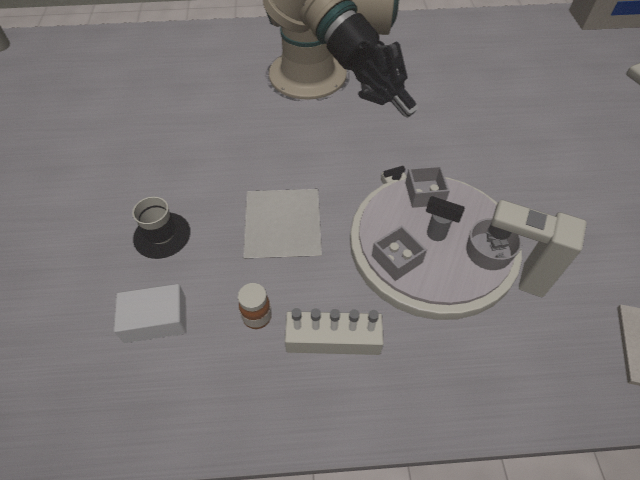

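View pics/t27.png

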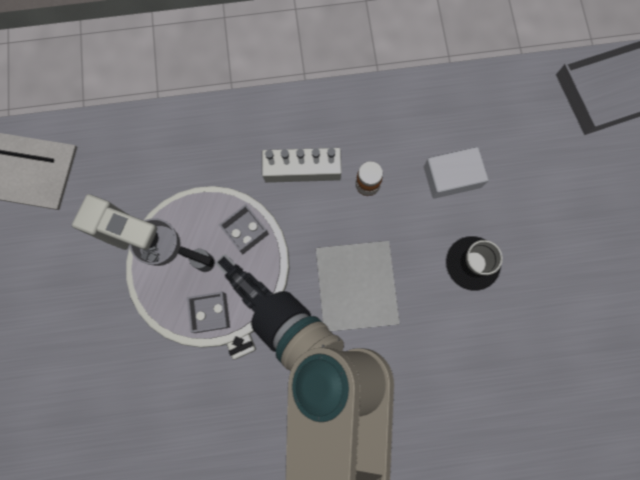

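```bash
python3 -c "
from rig import workorder
print(workorder.hand_in())"
```

```text
the job is handed in; nothing more can be done
None
```

I refilled the capper and handed the job in at about 62 s of the 210 s allowed.

**What I did**
- Put the three stray caps from the pad into the cup.
- Turned the carousel by its knob to about 196.6° (pointer about 196.5°), then poured the caps into the round hopper there.
- Stood the empty cup back on its mat.
- Pushed the knob bar round with the closed fingers until the loaded hopper was under the head.

**How the pour was possible:** the moves only shift the tool and twist it about its own axis. I tilted the tool by pushing against the edge of the arm's reach, about 2° per call. I then gripped the cup from the side and poured by twisting. The tool was still tilted at the end, so the last carousel turn was a push on the knob and not a grip.

**Last checks**
- **Hopper:** at 61.5–61.7° in both cameras. My estimates of the head's direction ranged from 61.0° to 62.0°, which is within about 1 mm at the hopper.
- **Cup:** upright, with its inside clear of caps, within about 1–2 mm of the mat centre.
- **Caps:** the pad is empty and the caps lie in the round hopper. I expect six, but some overlap in the pictures, so I did not count them exactly.
- **Bystanders:** the jar, box and rack are where they were, and the arm is clear of everything.

No final check failed. At one point mid-turn the two cameras disagreed by about 2° because the arm was still settling; a second reading agreed.

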